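# Rank up the figures and slide the tray onto the hill

### The job

Stand every fallen figure upright in the lane of the movement tray beside those already there, while the tray is still on the table. Then slide the loaded tray by its bar up over the step onto the hill tile, without carrying it through the air, until the whole tray lies on the tile's paved patch, centred and square to the tile's front edge, with all figures still standing in the lane; stand any that fall up again. Leave the other objects on the table where they are.

Things in the scene. Friction and masses are not known exactly. Their poses are not given: they have to be found in the camera images.
- figA_mid (a point): Game figure 72 mm tall, 60 g: black base 38 x 38 x 5 mm, grey body 20 x 20 mm from 5 to 54 mm up, round helmet radius 10 mm on top; all alike. Point on its axis, 36 mm above the underside; z from base to helmet, x and y square to the sides. Starts standing near the -y end of the tray's lane.
- figB_mid (a point): Game figure 72 mm tall, 60 g: black base 38 x 38 x 5 mm, grey body 20 x 20 mm from 5 to 54 mm up, round helmet radius 10 mm on top; all alike. Point on its axis, 36 mm above the underside; z from base to helmet, x and y square to the sides. Starts standing near the +y end of the tray's lane.
- fig0_mid (a point): Game figure 72 mm tall, 60 g: black base 38 x 38 x 5 mm, grey body 20 x 20 mm from 5 to 54 mm up, round helmet radius 10 mm on top; all alike. Point on its axis, 36 mm above the underside; z from base to helmet, x and y square to the sides. May be absent. Starts lying along the lane between the standing ones, on its side on base rim and helmet, axis about 14 mm above the ground at half height.
- fig1_mid (a point): Game figure 72 mm tall, 60 g: black base 38 x 38 x 5 mm, grey body 20 x 20 mm from 5 to 54 mm up, round helmet radius 10 mm on top; all alike. Point on its axis, 36 mm above the underside; z from base to helmet, x and y square to the sides. May be absent. Starts on the table left or right of tray or hill tile, on its side on base rim and helmet, axis about 14 mm above the ground at half height.
- fig2_mid (a point): Game figure 72 mm tall, 60 g: black base 38 x 38 x 5 mm, grey body 20 x 20 mm from 5 to 54 mm up, round helmet radius 10 mm on top; all alike. Point on its axis, 36 mm above the underside; z from base to helmet, x and y square to the sides. May be absent. Starts as fig1.
- fig3_mid (a point): Game figure 72 mm tall, 60 g: black base 38 x 38 x 5 mm, grey body 20 x 20 mm from 5 to 54 mm up, round helmet radius 10 mm on top; all alike. Point on its axis, 36 mm above the underside; z from base to helmet, x and y square to the sides. May be absent. Starts as fig1.
- tray_lane (a point): Loose pale wooden tray, 350 g: plate 58 mm (x) by 332 mm (y), 5 mm thick, with a rim 5 mm wide and 4 mm high all round; inside is one lane, 48 by 322 mm, for up to six figures in a row. Point: middle of the lane floor, 5 mm above the underside; x towards the pull bar and hill, y along the lane, z up. On the +x side a tongue 90 mm wide, 5 mm thick carries the bar.
- tray_bar (a point): Middle of the tray's pull bar: steel, 10 mm diameter, along the tray's y, free for 74 mm between two cheeks that reach 45 mm above the underside. Its axis is 38 mm above the underside, 60 mm from the lane's middle. Can be pinched from above, fingers closing along the tray's x; the tray can then pivot about the bar.
- tray_tail (a point): Middle of the tray's trailing (-x) long edge, at the underside, 29 mm behind the lane's middle.
- tray_nose (a point): Middle of the leading (+x) edge of the tray's tongue, at the underside, 75 mm ahead of the lane's middle. The edge is square, not bevelled: it catches on the step unless raised.
- hill_edge (a point): Middle of the hill tile's front edge, on its top, 10 mm above the table. The tile is a fixed green slab 240 mm (x) by 400 mm (y) by 10 mm beyond the tray; x points from this edge into the tile, y along the edge. The grey paved patch on it is flat, 170 mm (x) by 360 mm (y), from 10 to 180 mm behind this edge, centred along it.
- crate_top (a point): Bystander: wooden scenery crate 36 x 36 x 30 mm on the table; point at the middle of its top.
- die: Bystander: white die, 18 mm cube; origin under its centre.
- token: Bystander: flat brass disc 32 mm across, 6 mm thick; origin under its centre.
- paint1: Bystander: small paint jar, 32 mm across, 45 mm tall; origin under its centre.
- can: Bystander: drink can, 66 mm across, 115 mm tall; origin under its centre.
Not all that is in view belongs to the job. What is shaped like the part that bears fig2_mid but pink is not meant.

How it is judged:
By the outcome, as a careful person would: the job done as asked, in the order asked, and still so for the second after the job is handed in, with the robot touching nothing.
Of fig0, fig1, fig2, fig3 only 3 to 4 are there at a start; the rules pass over those that are not, and their reading is None.
At some moment in a run one of fig1, fig2, fig3 may be knocked a few centimetres aside while the robot is not near it.
Once in a run the grip may slacken for a moment while it holds something.
It also fails if it takes over 210 s, if anything falls off the work surface, if the arm or the gripper's body presses on something with over 40 N, if the wrist force passes 120 N, or if a joint passes its speed limit or range.

### The arm

A 6-joint arm with a two-finger parallel gripper is mounted at the origin on the work surface. World frame = base frame: x ahead of the robot, y to its left, z up, the work surface at z = 0. Lengths are in m, angles in rad, forces in N, time in s.
With the tool pointing down it reaches from about 0.25 to 0.775 m from the base axis. Payload 4 kg.
Tool frame: the origin (TCP) lies between the finger pads; the fingertips stand 14 mm ahead of it and the grasp point (between the pads) lies 5 mm behind it (robot.tips_ahead is the distance from the TCP to the fingertips, in m); z points along the fingers, y is the direction in which the jaws open and shut (so a half turn about z gives the same grasp; the last joint's range is limited). The gripper opens to 94 mm and grips with 3 to 60 N. Pads are 16 mm wide; open, the fingers measure 119 mm over their backs; the gripper's body (75 mm by 177 mm) begins 78 mm behind the grasp point.
Start: joints at [1.237, 0.087, 1.371, -0, 1.684, -0.103], TCP at [0.126, 0.535, 0.22] pointing down, gripper open.
Joint ranges: [-3.1, 3.1], [-0.76, 2.03], [0.27, 2.55], [-1.08, 4.22], [0.17, 2.65], [-2.57, 2.57]. Speed limits (rad/s): [2.79, 2.79, 3.14, 3.14, 3.14, 3.14].

### API

Orientations are given as [roll, pitch, yaw] about the fixed x, y, z axes, in that order (R = Rz(yaw) Ry(pitch) Rx(roll)).
In Python, from bench import robot, optics, job gives the robot as it stands.
- The arm moves only by the tool apply_moves, never from a script. Its argument "moves" is a list of rows, each a list of 3 entries, a list of its own where there are three numbers: the shift along the tool's x, y, z in cm, then the turn, a rotation vector about the tool's x, y, z in rad, then the opening, from 0 (shut) to 1 (fully open). In form: [[[tx, ty, tz], [rx, ry, rz], grip], ...]. A call has exactly 10 rows; each row is the pose to reach, as a shift and turn from the pose commanded when the call began, along the tool's axes at that moment; what a row does not reach only later rows make up. A row lasts 1/12 s, in which the tool goes at most 41.7 mm and 7.16 degrees, less where a joint would pass 70% of its speed; a pose out of reach is approached as far as the arm can. A call with a gripper value outside its range is refused whole. The fingers move at their own pace and stop on an object; the grip force is fixed at half the most. Time passes only in rows, so rows that repeat a pose let the fingers close, or fill a call up. It gives the time, the measured TCP pose, the force and the opening at its end, in the units of the state.
- robot.get_obs(): the state, without advancing time (a new reading comes with each control period).
- optics.snapshot(name): name is "scene" or "top"; returns the picture (480x640x3 uint8, red, green, blue); there is no depth.
- optics.get_calibration(name): a dict with "fx", "fy", "cx", "cy" (pixels), "rvec" (rotation vector, rad) and "tvec" (3), from world to camera coordinates, as OpenCV has them. Camera axes: x right, y down, z forward; pixel columns grow to the right and rows downward; lengths in m; the calibration is good to about 2 mm. A picture is of the moment at which its call begins. get_calibration takes no time and is no camera call.
- job.close_job(): hands the job in, once; it reports no verdict.
The state is a dict: "time": time; "joint_positions": joint angles; "qvel": joint speeds; "joint_torque": joint torques, N m; "tool_pos": TCP position; "ee_rot": TCP orientation; "wrist_force": force on the tool from outside, world axes, zero at the start; "wrist_torque": the same for the moment, N m; "width": finger opening in m.
Only numpy, scipy, OpenCV 4.12 (cv2) and the standard library are available. Lean on these libraries where they do the work, as an engineer would, in place of code of your own. Each camera call takes 0.05 s, during which the arm holds its last target.

## Working session

There is one attempt and no reset: what is moved stays moved. The work goes in short steps, Python scripts to look and compute and a tool call to move; the robot and the scene stay as the last step left them, time stands still between calls to the robot, and variables do not carry over. Pictures are saved under pics/ and viewed, and the job is handed in when it is done.

Besides the shell and the picture viewer there is one more tool, called after "Call:" as name([rows], argument=value, ...), one row to a line, values as JSON. apply_moves: Moves the arm, as the interface text tells. Its arguments: {"type":"object","properties":{"moves":{"type":"array"}},"required":["moves"]}

```bash
ls; mkdir -p pics
python3 - <<'E'
from bench import robot, optics, job
import cv2
o=robot.get_obs(); print(o)
for n in("scene","top"):
    im=optics.snapshot(n); cv2.imwrite(f"pics/{n}0.png",im[:,:,::-1]); print(n,optics.get_calibration(n))
E
```

```text
pics
{'time': 0.0, 'joint_positions': array([ 1.23690728e+00,  8.79751133e-02,  1.37223890e+00,  2.06696625e-06,
        1.68360909e+00, -1.03090349e-01]), 'qvel': array([-0.00014812, -0.00041206,  0.00083125, -0.00151682, -0.00013376,
       -0.00061062]), 'joint_torque': array([-3.61564880e-04, -3.40162611e+01, -3.02437842e+01,  7.16784317e-02,
        3.28626344e-02, -1.51954464e-04]), 'tool_pos': array([0.12564335, 0.53492464, 0.21830095]), 'ee_rot': array([-3.13937425e+00, -2.31574624e-04,  2.91079393e+00]), 'wrist_force': array([-0.04022732, -0.09855733,  0.26712067]), 'wrist_torque': array([ 0.04664916, -0.03769755,  0.02090197]), 'width': 0.09403044783590063}
scene {'fx': 445.78800453574775, 'fy': 445.78800453574775, 'cx': 321.33598686166954, 'cy': 247.1480860978621, 'rvec': array([ 0.86890577,  2.63197465, -0.92046501]), 'tvec': array([ 0.41834055, -0.22049099,  1.40541128])}
top {'fx': 564.621969342106, 'fy': 564.621969342106, 'cx': 309.24490634813185, 'cy': 245.32080833670688, 'rvec': array([ 2.13408945, -2.19445344,  0.12698468]), 'tvec': array([0.02521121, 0.50601201, 1.61201264])}
```

View pics/scene0.png

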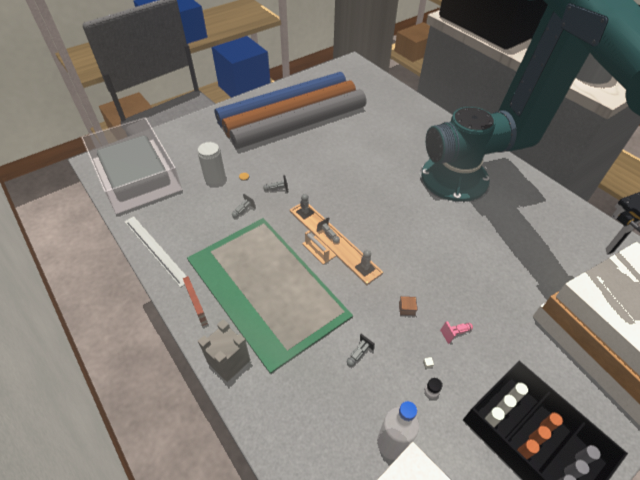

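View pics/top0.png

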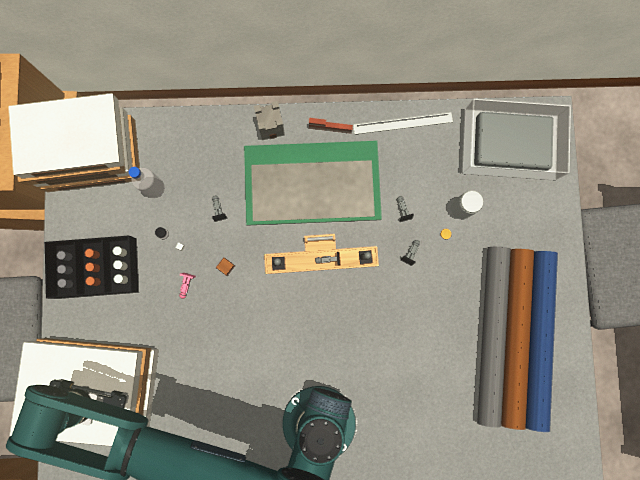

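```bash
cat > h.py <<'E'
import numpy as np, cv2
from scipy.spatial.transform import Rotation as R
from bench import robot, optics, job
def cal(n):
    c=optics.get_calibration(n); K=np.array([[c['fx'],0,c['cx']],[0,c['fy'],c['cy']],[0,0,1]])
    return K,np.array(c['rvec']),np.array(c['tvec'])
def ray(n,px):
    K,r,t=cal(n); M=cv2.Rodrigues(r)[0]
    px=np.atleast_2d(np.array(px,float)); d=(np.linalg.inv(K)@np.c_[px,np.ones(len(px))].T).T@M
    return -M.T@t,d
def onz(n,px,z):
    o,d=ray(n,px); s=(z-o[2])/d[:,2]; return o+s[:,None]*d
def proj(n,P):
    K,r,t=cal(n); return cv2.projectPoints(np.atleast_2d(np.array(P,float)),r,t,K,None)[0][:,0]
def tri(pt,ps):
    o1,d1=ray('top',pt); o2,d2=ray('scene',ps); a=d1[0]/np.linalg.norm(d1[0]); b=d2[0]/np.linalg.norm(d2[0])
    s=np.linalg.lstsq(np.c_[a,-b],o2-o1,rcond=None)[0]; p,q=o1+s[0]*a,o2+s[1]*b
    return (p+q)/2,np.linalg.norm(p-q)
def snap(n,name,crop=None,k=1):
    im=optics.snapshot(n)[:,:,::-1].copy(); cv2.imwrite(f'pics/{name}_raw.png',im)
    if crop: x0,y0,x1,y1=crop; im=cv2.resize(im[y0:y1,x0:x1],None,fx=k,fy=k,interpolation=cv2.INTER_CUBIC)
    cv2.imwrite(f'pics/{name}.png',im); return im
def crop(src,dst,c,k):
    im=cv2.imread(f'pics/{src}.png'); x0,y0,x1,y1=c
    cv2.imwrite(f'pics/{dst}.png',cv2.resize(im[y0:y1,x0:x1],None,fx=k,fy=k,interpolation=cv2.INTER_CUBIC))
E
python3 - <<'E'
from h import *
print([a for a in dir(robot) if a[0]!='_'],[a for a in dir(optics) if a[0]!='_'],robot.tips_ahead)
crop('top0','t1',(170,180,470,310),2.6)
crop('scene0','s1',(180,150,480,390),2.6)
for n in('top','scene'): print(n,ray(n,[[320,240]])[0])
E
```

```text
['IKError', 'get_obs', 'tips_ahead'] ['get_calibration', 'snapshot'] 0.014
top [0.32042999 0.0194014  1.65898062]
scene [0.97462343 0.58511519 0.95213199]
```

View pics/t1.png

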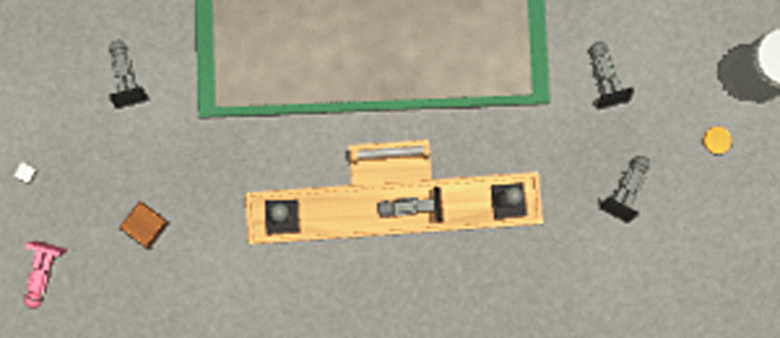

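View pics/s1.png

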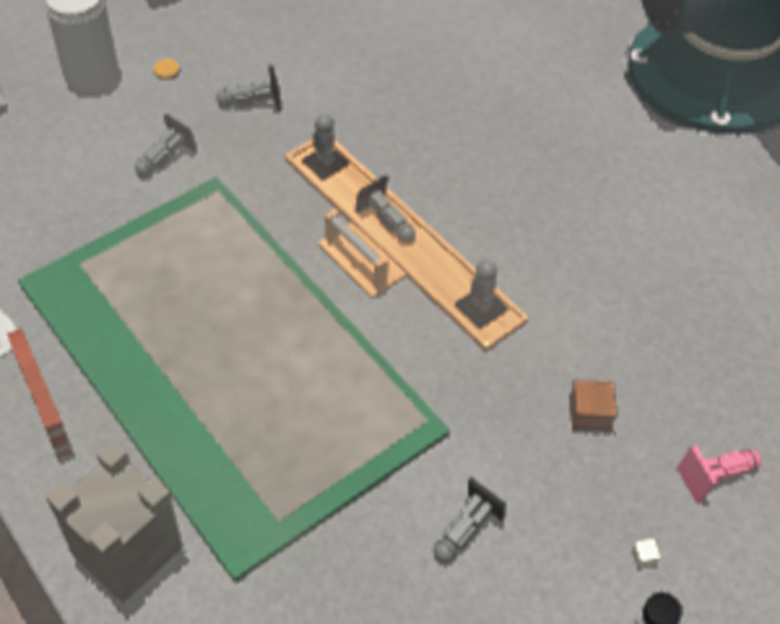

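Run:
```python
from h import *
f=lambda p:(p[0]/2.6+170,p[1]/2.6+180); g=lambda p:(p[0]/2.6+180,p[1]/2.6+150)
L={'L':((117,45),(446,546),(129,100),(487,500)),'R1':((598,48),(146,166),(613,99),(180,136)),'R2':((643,162),(228,96),(620,208),(275,89)),'f0':((387,208),(405,231),(437,204),(373,194))}
for k,(ht,hs,bt,bs) in L.items():
    z=15 if k=='f0' else 10
    h1=onz('top',f(ht),z/1e3)[0];h2=onz('scene',g(hs),z/1e3)[0]; b,e=tri(f(bt),g(bs)); ht_,e2=tri(f(ht),g(hs))
    print(k,'helm',h1.round(4),h2.round(4),'base',b.round(4),round(e,4),'len',np.linalg.norm((h1-b)).round(4), 'ang',np.degrees(np.arctan2(*(h1-b)[[1,0]])).round(1))
for n,t,s in(('A',(514,193),(324,124)),('B',(281,213),(485,271))): print(n,onz('top',f(t),.072),tri(f(t),g(s)))
print('bar',onz('top',[f((353,154)),f((428,153))],.043))
print('tray corners',onz('top',[f(p) for p in((247,193),(539,173),(544,223),(250,244))],.009).round(4))
print('tray corners sc',onz('scene',[g(p) for p in((285,155),(323,137),(527,319),(487,349))],.009).round(4))
print('hill',onz('top',[f((203,117)),f((549,102))],.010).round(4))
print('hill sc',onz('scene',[g((217,179)),g((448,433))],.010).round(4))
```

```text
L helm [0.6598 0.2865 0.01  ] [0.6524 0.2874 0.01  ] base [0.5955 0.2743 0.009 ] 0.0017 len 0.0655 ang 10.8
R1 helm [ 0.6411 -0.2622  0.01  ] [ 0.6359 -0.2575  0.01  ] base [ 0.5816 -0.2764  0.0091] 0.0009 len 0.0612 ang 13.4
R2 helm [ 0.5088 -0.3071  0.01  ] [ 0.5028 -0.2984  0.01  ] base [ 0.4549 -0.2762  0.0122] 0.0057 len 0.0621 ang -29.8
f0 helm [ 0.4642 -0.0158  0.015 ] [ 0.4649 -0.0111  0.015 ] base [ 0.4652 -0.0704  0.0205] 0.0041 len 0.0549 ang 91.0
A [[ 0.47168054 -0.15299824  0.072     ]] (array([ 0.47082178, -0.15237472,  0.06349676]), np.float64(0.004505699006673293))
B [[0.45693488 0.10046553 0.072     ]] (array([0.45736144, 0.10201185, 0.05828354]), np.float64(0.0022646011743644697))
bar [[ 0.52284662  0.02068914  0.043     ]
 [ 0.52165466 -0.06252124  0.043     ]]
tray corners [[ 0.4861  0.1416  0.009 ]
 [ 0.4996 -0.189   0.009 ]
 [ 0.4428 -0.1923  0.009 ]
 [ 0.4284  0.1393  0.009 ]]
tray corners sc [[ 0.5019 -0.1816  0.009 ]
 [ 0.4513 -0.1795  0.009 ]
 [ 0.4337  0.1476  0.009 ]
 [ 0.4894  0.1514  0.009 ]]
hill [[ 0.574   0.1897  0.01  ]
 [ 0.5803 -0.2036  0.01  ]]
hill sc [[ 0.583  -0.1947  0.01  ]
 [ 0.5802  0.2018  0.01  ]]
```

```bash
cat > seg.py <<'E'
from h import *
def green(n,im):
    hsv=cv2.cvtColor(im,cv2.COLOR_BGR2HSV); m=cv2.inRange(hsv,(60,90,40),(95,255,255))
    c=max(cv2.findContours(m,cv2.RETR_EXTERNAL,cv2.CHAIN_APPROX_NONE)[0],key=cv2.contourArea)
    return cv2.approxPolyDP(cv2.convexHull(c),6,True)[:,0]
def wood(n,im,roi):
    hsv=cv2.cvtColor(im,cv2.COLOR_BGR2HSV); m=cv2.inRange(hsv,(8,70,90),(24,255,255))
    k=np.zeros_like(m); x0,y0,x1,y1=roi; k[y0:y1,x0:x1]=m[y0:y1,x0:x1]
    k=cv2.morphologyEx(k,cv2.MORPH_CLOSE,np.ones((5,5)))
    c=max(cv2.findContours(k,cv2.RETR_EXTERNAL,cv2.CHAIN_APPROX_NONE)[0],key=cv2.contourArea)
    return c,k
E
python3 - <<'E'
from seg import *
for n in('top','scene'):
    im=cv2.imread(f'pics/{n}0.png'); p=green(n,im); print(n,p.tolist()); print(onz(n,p,.010).round(4).tolist())
    c,k=wood(n,im,(230,225,400,285) if n=='top' else (270,190,390,290))
    q=cv2.approxPolyDP(c,3,True)[:,0]; print(q.tolist()); print(onz(n,q,.009).round(3).tolist())
E
```

```text
top [[376, 141], [380, 219], [247, 224], [244, 146]]
[[0.8183, -0.1983, 0.01], [0.5811, -0.2003, 0.01], [0.5771, 0.1929, 0.01], [0.8138, 0.1982, 0.01]]
[[377, 247], [336, 249], [334, 234], [304, 236], [304, 251], [264, 255], [265, 273], [375, 266]]
[[0.498, -0.188, 0.009], [0.496, -0.067, 0.009], [0.54, -0.063, 0.009], [0.537, 0.026, 0.009], [0.492, 0.027, 0.009], [0.484, 0.145, 0.009], [0.431, 0.143, 0.009], [0.442, -0.18, 0.009]]
scene [[639, 70], [540, 28], [545, 0], [632, 0], [639, 6]]
[[-1.0778, 0.0089, 0.01], [-1.0538, -0.4499, 0.01], [-1.3256, -0.6184, 0.01], [-1.6863, -0.3653, 0.01], [-1.6495, -0.3082, 0.01]]
[[290, 209], [307, 227], [303, 244], [322, 263], [338, 257], [366, 283], [382, 272], [371, 261], [371, 272], [362, 274], [357, 270], [362, 253], [330, 223], [339, 237], [338, 243], [318, 230], [317, 224], [324, 218], [309, 204], [311, 214], [307, 217], [299, 214], [300, 204]]
[[0.5, -0.183, 0.009], [0.5, -0.097, 0.009], [0.545, -0.053, 0.009], [0.542, 0.029, 0.009], [0.496, 0.038, 0.009], [0.49, 0.146, 0.009], [0.434, 0.145, 0.009], [0.433, 0.101, 0.009], [0.457, 0.128, 0.009], [0.48, 0.119, 0.009], [0.482, 0.101, 0.009], [0.435, 0.066, 0.009], [0.439, -0.071, 0.009], [0.45, -0.015, 0.009], [0.466, 0.0, 0.009], [0.482, -0.07, 0.009], [0.471, -0.09, 0.009], [0.441, -0.096, 0.009], [0.443, -0.167, 0.009], [0.462, -0.131, 0.009], [0.478, -0.128, 0.009], [0.49, -0.151, 0.009], [0.464, -0.182, 0.009]]
```

```bash
cat > mv.py <<'E'
from h import *
import json,os,sys
F='cmd.json'
def getc():
    if os.path.exists(F): d=json.load(open(F)); return np.array(d['p']),R.from_quat(d['q'])
    return np.array([.126,.535,.22]),R.from_euler('xyz',[np.pi,0,2.911])
def setc(p,r): json.dump({'p':list(map(float,p)),'q':list(map(float,r.as_quat()))},open(F,'w'))
def rel(p,r,base=None):
    "shift cm & rotvec in tool axes"
    p0,r0=base or getc(); return (r0.inv().apply(np.array(p)-p0)*100).round(2),(r0.inv()*r).as_rotvec().round(3)
def show(p,r,name=''):
    t,w=rel(p,r); print(name,'t',t.tolist(),'w',w.tolist(),'rows',np.ceil(max(np.linalg.norm(t)/4.17,np.degrees(np.linalg.norm(w))/7.16)))
def did(t,w):
    p,r=getc(); p=p+r.apply(np.array(t)/100); r=r*R.from_rotvec(w); setc(p,r); chk()
def chk():
    p,r=getc(); o=robot.get_obs(); ro=R.from_euler('xyz',o['ee_rot'])
    open('log.jsonl','a').write(json.dumps({k:np.array(v).tolist() for k,v in o.items()})+'\n')
    print('t',round(o['time'],2),'pos',o['tool_pos'].round(4),'cmd-meas mm',((p-o['tool_pos'])*1e3).round(1),'rot err',np.degrees((ro.inv()*r).as_rotvec()).round(1),'q',o['joint_positions'].round(2),'F',o['wrist_force'].round(1),'w',round(o['width'],4))
def frame(back,jaw):
    z=-np.array(back)/np.linalg.norm(back); y=np.array(jaw)-np.dot(jaw,z)*z; y/=np.linalg.norm(y)
    return R.from_matrix(np.c_[np.cross(y,z),y,z])
def down(yaw): return R.from_euler('xyz',[np.pi,0,yaw])
GP=np.array([0,0,-.005]) # grasp point in tool
E
python3 - <<'E'
from mv import *
chk()
show([.46,-.03,.20],down(np.pi/2),'a')
E
```

```text
t 0.1 pos [0.1257 0.535  0.2184] cmd-meas mm [0.3 0.  1.6] rot err [-0.1 -0.  -0. ] q [ 1.24  0.09  1.37  0.    1.68 -0.1 ] F [ 0.2  1.2 -0.6] w 0.094
a t [-45.43, -47.37, 2.0] w [0.0, -0.0, 1.34] rows 16.0
```

Call:
apply_moves([
  [[-22.7,-23.7,0],[0,0,0.7],1],
  [[-22.7,-23.7,0],[0,0,0.7],1],
  [[-22.7,-23.7,0],[0,0,0.7],1],
  [[-22.7,-23.7,0],[0,0,0.7],1],
  [[-22.7,-23.7,0],[0,0,0.7],1],
  [[-22.7,-23.7,0],[0,0,0.7],1],
  [[-22.7,-23.7,0],[0,0,0.7],1],
  [[-22.7,-23.7,0],[0,0,0.7],1],
  [[-22.7,-23.7,0],[0,0,0.7],1],
  [[-22.7,-23.7,0],[0,0,0.7],1],
])

```text
time: 0.93
tool_pos: [0.2933, 0.2514, 0.2192]
ee_rot: [-3.141, -0.0, 2.206]
wrist_force: [-0.1, 0.2, -0.8]
width: 0.094
```

Run:
```python
from mv import *
did([-22.7,-23.7,0],[0,0,.7])
show([.46,-.03,.20],down(np.pi/2),'a')
```

```text
t 0.93 pos [0.2933 0.2514 0.2192] cmd-meas mm [-0.4  1.   0.8] rot err [-0.  -0.  -0.3] q [ 0.56 -0.29  1.71  0.    1.72 -0.07] F [-0.1  0.2 -0.8] w 0.094
a t [-32.63, -3.46, 2.0] w [-0.0, -0.0, 0.64] rows 8.0
```

```bash
cat >> mv.py <<'E'
BT=np.radians(8.3)
def lying(helm,ang,ground):
    """figure frame at base underside: helm xy of ball centre, ang heading base->helmet"""
    a=np.array([np.cos(ang)*np.cos(BT),np.sin(ang)*np.cos(BT),-np.sin(BT)])
    u=np.array([np.cos(ang)*np.sin(BT),np.sin(ang)*np.sin(BT),np.cos(BT)])
    hc=np.array([helm[0],helm[1],ground+.010]); return hc-.062*a,R.from_matrix(np.c_[u,np.cross(a,u),a])
def grasp(fp,fr,d,lean,h,sgn,ground):
    """d along axis; lean (rad from vertical toward helmet); h grasp point height over ground. returns TCP pose"""
    a=fr.apply([0,0,1]); ah=np.array([a[0],a[1],0]);ah/=np.linalg.norm(ah)
    back=np.array([0,0,np.cos(lean)])+ah*np.sin(lean)
    P=fp+a*d; u=fr.apply([1,0,0]); # point on u-line with height
    G=P+u*((ground+h-P[2])/u[2])
    r=frame(back,sgn*fr.apply([0,1,0])); return G-r.apply(GP),r
def stand(tp,tr,fp,fr,xy,hx,ground):
    """tool pose that puts the figure upright at xy, figure x axis (lean side) along heading hx"""
    rr=tr.inv()*fr; rp=tr.inv().apply(fp-tp)
    z=np.array([0,0,1.]); x=np.array([np.cos(hx),np.sin(hx),0])
    f=R.from_matrix(np.c_[x,np.cross(z,x),z]); r=f*rr.inv(); return np.array([xy[0],xy[1],ground])-r.apply(rp),r
E
python3 - <<'E'
from mv import *
fp,fr=lying((.4645,-.014),np.radians(92),.005)
for s in(1,-1):
    p,r=grasp(fp,fr,.038,np.radians(40),.026,s,.005); print(p.round(4),r.apply([1,0,0]).round(2),r.apply([0,1,0]).round(2))
    q=p-r.apply([0,0,.09]); show(q,r,'pre')
E
```

```text
[ 0.4654 -0.0391  0.0272] [-0.03  0.77 -0.64] [1.   0.03 0.  ]
pre t [-28.93, -0.28, 12.39] w [0.211, -0.676, 0.58] rows 8.0
[ 0.4654 -0.0391  0.0272] [ 0.03 -0.77  0.64] [-1.   -0.03 -0.  ]
pre t [-28.93, -0.28, 12.39] w [0.875, 0.273, -2.405] rows 21.0
```

Call:
apply_moves([
  [[-28.9,-0.3,12.4],[0.211,-0.676,0.58],0.45],
  [[-28.9,-0.3,12.4],[0.211,-0.676,0.58],0.45],
  [[-28.9,-0.3,12.4],[0.211,-0.676,0.58],0.45],
  [[-28.9,-0.3,12.4],[0.211,-0.676,0.58],0.45],
  [[-28.9,-0.3,12.4],[0.211,-0.676,0.58],0.45],
  [[-28.9,-0.3,12.4],[0.211,-0.676,0.58],0.45],
  [[-28.9,-0.3,12.4],[0.211,-0.676,0.58],0.45],
  [[-28.9,-0.3,12.4],[0.211,-0.676,0.58],0.45],
  [[-28.9,-0.3,12.4],[0.211,-0.676,0.58],0.45],
  [[-28.9,-0.3,12.4],[0.211,-0.676,0.58],0.45],
])

```text
time: 1.77
tool_pos: [0.4621, 0.0204, 0.0938]
ee_rot: [-3.136, 0.697, 1.61]
wrist_force: [0.4, 0.5, 0.0]
width: 0.0421
```

Run:
```python
from mv import *
did([-28.9,-.3,12.4],[.211,-.676,.58])
snap('top','t2',(200,200,440,320),3); snap('scene','s2',(230,130,470,330),3)
fp,fr=lying((.4645,-.014),np.radians(92),.005)
p,r=grasp(fp,fr,.038,np.radians(40),.026,1,.005);show(p,r,'down')
```

```text
t 1.77 pos [0.4621 0.0204 0.0938] cmd-meas mm [ 1.  -1.6  2.2] rot err [-0.1 -0.   0.2] q [ 0.37  0.14  1.73 -0.65  1.54  0.44] F [0.4 0.5 0. ] w 0.0421
down t [-0.02, 0.03, 9.0] w [0.0, -0.0, 0.0] rows 3.0
```

View pics/t2.png

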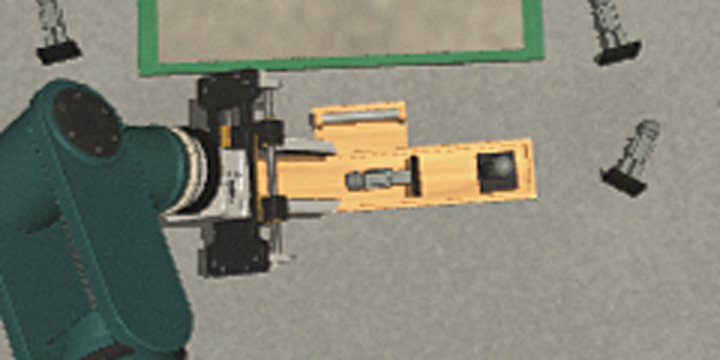

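View pics/s2.png

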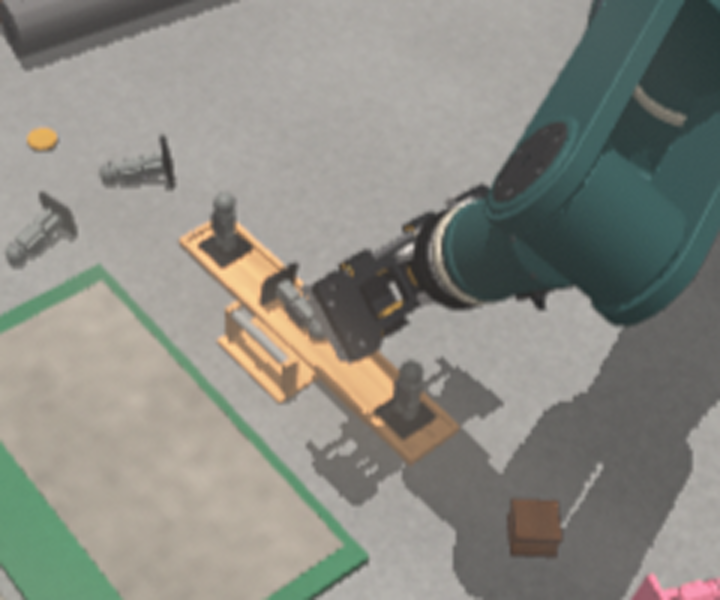

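Call:
apply_moves([
  [[0,0,3],[0,0,0],0.42],
  [[0,0,5],[0,0,0],0.42],
  [[0,0,7],[0,0,0],0.42],
  [[0,0,8],[0,0,0],0.42],
  [[0,0,8.7],[0,0,0],0.42],
  [[0,0,8.7],[0,0,0],0.1],
  [[0,0,8.7],[0,0,0],0.1],
  [[0,0,8.7],[0,0,0],0.1],
  [[0,0,8.7],[0,0,0],0.1],
  [[0,0,8.7],[0,0,0],0.1],
])

```text
time: 2.7
tool_pos: [0.4657, -0.0359, 0.0299]
ee_rot: [3.139, 0.697, 1.605]
wrist_force: [-0.6, 2.3, 2.4]
width: 0.0198
```

Run:
```python
from mv import *
did([0,0,8.7],[0,0,0])
snap('scene','s3',(260,150,420,290),4)
```

```text
t 2.7 pos [ 0.4657 -0.0359  0.0299] cmd-meas mm [-0.7 -1.1 -0.5] rot err [ 0.1 -0.  -0.1] q [ 0.26  0.18  1.84 -0.69  1.37  0.46] F [-0.6  2.3  2.4] w 0.0198
```

View pics/s3.png

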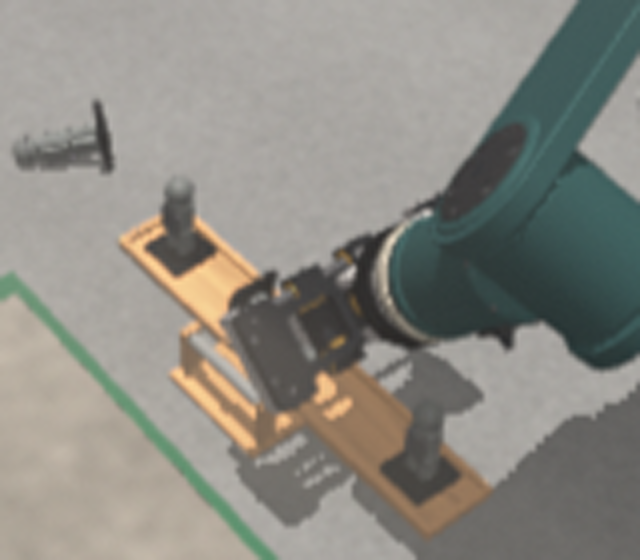

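Run:
```python
from mv import *
o=robot.get_obs(); tp=o['tool_pos']; tr=R.from_euler('xyz',o['ee_rot'])
fp,fr=lying((tp[0]-.0009,-.014),np.radians(92),.005)
T,Q=stand(tp,tr,fp,fr,(.4636,0.0),np.pi+.042,.006)
np.save('rel.npy',np.r_[T,Q.as_quat()])
print(T.round(4),'back',-Q.apply([0,0,1]).round(2),'jaw',Q.apply([0,1,0]).round(2))
up=T+[0,0,.08]
show(up,Q,'up')
# halfway
p0,r0=getc(); w=(r0.inv()*Q).as_rotvec(); print(w)
h=r0*R.from_rotvec(w/2); show(p0+[0,0.0,.13],h,'half')
d=json.loads(open('log.jsonl').read().splitlines()[0])
```

```text
[ 0.4521 -0.0006  0.0441] back [-0.85 -0.03  0.52] jaw [ 0.04 -1.    0.  ]
up t [-3.26, -1.16, -9.63] w [-0.277, 1.318, 1.712] rows 18.0
[-0.27714517  1.31758839  1.71153084]
half t [-8.35, -0.0, -9.96] w [-0.139, 0.659, 0.856] rows 9.0
```

Call:
apply_moves([
  [[-2.5,0,-3],[0,0,0],0.1],
  [[-5,0,-6],[0,0,0],0.1],
  [[-8.3,0,-10],[-0.02,0.08,0.1],0.1],
  [[-8.3,0,-10],[-0.04,0.17,0.2],0.1],
  [[-8.3,0,-10],[-0.06,0.25,0.32],0.1],
  [[-8.3,0,-10],[-0.08,0.34,0.43],0.1],
  [[-8.3,0,-10],[-0.1,0.42,0.54],0.1],
  [[-8.3,0,-10],[-0.11,0.5,0.65],0.1],
  [[-8.3,0,-10],[-0.12,0.58,0.75],0.1],
  [[-8.3,0,-10],[-0.139,0.659,0.856],0.1],
])

```text
time: 3.58
tool_pos: [0.465, -0.036, 0.1595]
ee_rot: [2.768, -0.079, 0.926]
wrist_force: [-0.1, -0.4, -1.8]
width: 0.0196
```

Run:
```python
from mv import *
did([-8.3,0,-10],[-.139,.659,.856])
v=np.load('rel.npy'); T,Q=v[:3],R.from_quat(v[3:]); show(T+[0,0,.06],Q,'up')
```

```text
t 3.58 pos [ 0.465  -0.036   0.1595] cmd-meas mm [ 0.  -0.4 -0.2] rot err [-0.6  2.9  3.8] q [-0.11 -0.34  1.92 -0.13  1.21  0.58] F [-0.1 -0.4 -1.8] w 0.0196
up t [1.1, -5.16, 4.14] w [-0.138, 0.658, 0.856] rows 9.0
```

```bash
cat >> mv.py <<'E'
def resync(rot=True,pos=False):
    p,r=getc(); o=robot.get_obs()
    setc(o['tool_pos'] if pos else p, R.from_euler('xyz',o['ee_rot']) if rot else r)
E
python3 - <<'E'
from mv import *
resync(True)
v=np.load('rel.npy'); T,Q=v[:3],R.from_quat(v[3:]); show(T+[0,0,.06],Q,'up')
E
```

```text
up t [1.64, -5.03, 4.12] w [-0.149, 0.708, 0.922] rows 10.0
```

Call:
apply_moves([
  [[1.6,-5,4.1],[-0.149,0.708,0.922],0.1],
  [[1.6,-5,4.1],[-0.149,0.708,0.922],0.1],
  [[1.6,-5,4.1],[-0.149,0.708,0.922],0.1],
  [[1.6,-5,4.1],[-0.149,0.708,0.922],0.1],
  [[1.6,-5,4.1],[-0.149,0.708,0.922],0.1],
  [[1.6,-5,4.1],[-0.149,0.708,0.922],0.1],
  [[1.6,-5,4.1],[-0.149,0.708,0.922],0.1],
  [[1.6,-5,4.1],[-0.149,0.708,0.922],0.1],
  [[1.6,-5,4.1],[-0.149,0.708,0.922],0.1],
  [[1.6,-5,4.1],[-0.149,0.708,0.922],0.1],
])

```text
time: 4.42
tool_pos: [0.4537, -0.001, 0.0972]
ee_rot: [-3.138, -1.009, 0.037]
wrist_force: [-0.6, 0.4, -0.9]
width: 0.0197
```

Run:
```python
from mv import *
did([1.6,-5,4.1],[-.149,.708,.922])
v=np.load('rel.npy'); T,Q=v[:3],R.from_quat(v[3:]); show(T,Q,'dn')
snap('scene','s4',(230,130,430,280),4);snap('top','t4',(250,200,410,320),4)
```

```text
t 4.42 pos [ 0.4537 -0.001   0.0972] cmd-meas mm [-1.7 -0.   7.1] rot err [-0.1  0.5 -0.1] q [-0.42 -0.76  2.54  0.8   0.55  0.59] F [-0.6  0.4 -0.9] w 0.0197
dn t [-5.12, -0.05, 3.17] w [0.0, -0.0, 0.0] rows 2.0
```

View pics/s4.png

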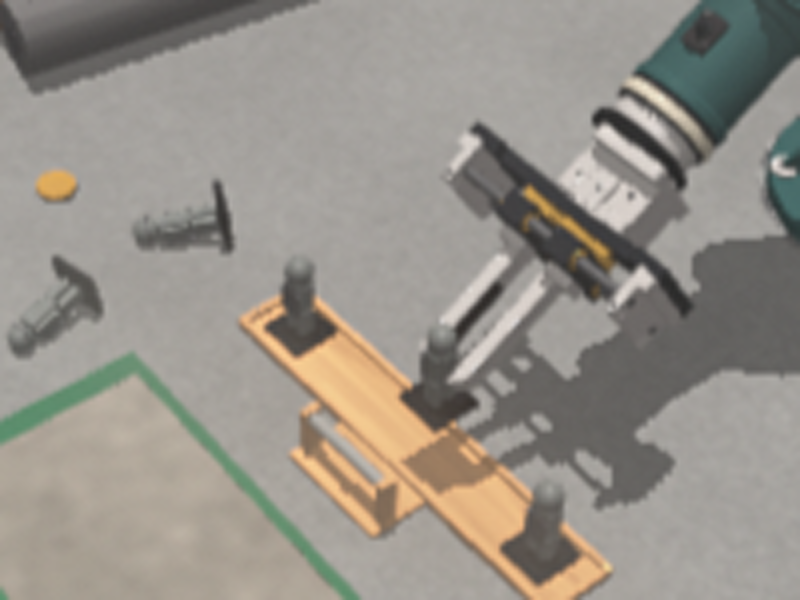

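View pics/t4.png

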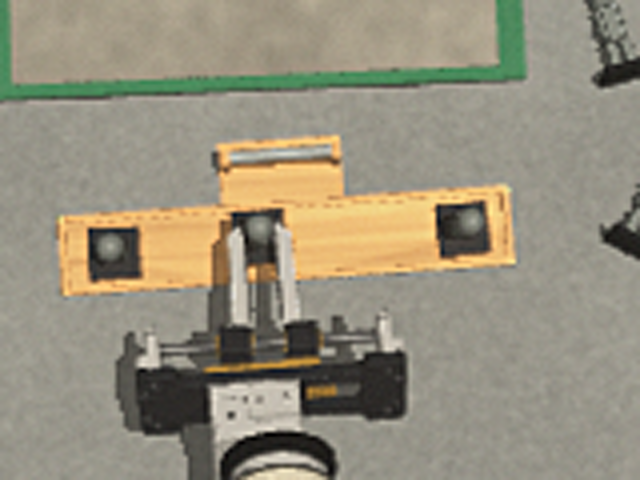

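```bash
cat > kin.py <<'E'
from mv import *
from scipy.optimize import least_squares
def fkR(q):
    A=R.from_euler('z',q[0]);B=A*R.from_euler('y',q[1]);C=A*R.from_euler('y',q[1]+q[2]);W=C*R.from_euler('z',q[3])*R.from_euler('y',q[4])
    return A,B,C,W
def cols(q):
    A,B,C,W=fkR(q); z=np.array([0,0,1.]);x=np.array([1.,0,0])
    return np.c_[z,A.apply(x),B.apply(z),C.apply(z),C.apply(x),W.apply(z)]
def fit():
    D=[json.loads(l) for l in open('log.jsonl')]
    M=np.vstack([cols(d['joint_positions']) for d in D]); b=np.hstack([d['tool_pos'] for d in D])
    k,_,rk,sv=np.linalg.lstsq(M,b,rcond=1e-6); return k,(M@k-b).reshape(-1,3),sv,D
def orient(q,rt):return fkR(q)[3]*R.from_euler('z',q[5])*rt
LIM=np.array([[-3.1,-.76,.27,-1.08,.17,-2.57],[3.1,2.03,2.55,4.22,2.65,2.57]])
KP=np.array([.42,.0,.40,.40,0,.2]) # placeholder
E
python3 - <<'E'
from kin import *
k,e,sv,D=fit(); print('d1 a1 a2 d4 a3 d6',k.round(4),sv.round(3)); print((e*1e3).round(1))
for d in D:
    W=fkR(d['joint_positions'])[3]; Rm=R.from_euler('xyz',d['ee_rot'])
    print(np.degrees((W.inv()*Rm).as_euler('xyz')).round(1),np.degrees(d['joint_positions'][5]).round(1))
E
```

```text
d1 a1 a2 d4 a3 d6 [0.1488 0.0245 0.3906 0.4715 0.0913 0.2815] [4.724 3.444 1.131 0.526 0.375 0.36 ]
[[ 50.3 -27.6  -0.6]
 [ 40.1 -41.7   0.6]
 [ 12.  -20.2  -1.9]
 [  6.  -21.2   1.7]
 [ -8.8 -49.1   2. ]
 [-34.  -69.4  -1.8]]
[ 0.   0.  84.1] -5.9
[ 0.   0.  85.8] -4.2
[  0.    0.  115.4] 25.4
[  0.    0.  116.2] 26.2
[  0.   0. 123.] 33.0
[  0.  -0. 124.] 34.0
```

```bash
python3 - <<'E'
import re
s=open('kin.py').read()
s=s.replace("return np.c_[z,A.apply(x),B.apply(z),C.apply(z),C.apply(x),W.apply(z)]","y=np.array([0,1.,0]);V=C*R.from_euler('z',q[3])\n    return np.c_[z,A.apply(x),B.apply(z),C.apply(z),C.apply(x),W.apply(z),A.apply(y),V.apply(y)]")
open('kin.py','w').write(s)
E
python3 - <<'E'
from kin import *
k,e,sv,D=fit(); print('d1 a1 a2 d4 a3 d6 oy',k.round(4),sv.round(3)); print((e*1e3).round(1))
E
```

```text
d1 a1 a2 d4 a3 d6 oy [0.1526 0.     0.449  0.4998 0.1007 0.3366 0.0566 0.    ] [4.731 3.461 3.351 1.143 0.804 0.467 0.375 0.308]
[[0. 0. 0.]
 [0. 0. 0.]
 [0. 0. 0.]
 [0. 0. 0.]
 [0. 0. 0.]
 [0. 0. 0.]]
```

```bash
cat >> kin.py <<'E'
K=np.array([.1526,0,.449,.4998,.1007,.3366,.0566,0])
def ik(p,r,q0=None):
    best=None
    seeds=([q0] if q0 is not None else [])+[np.array([np.arctan2(p[1],p[0]),a,b,c,d,e]) for a,b in((0,1.7),(-.5,2.3)) for c in(-.5,.5,2.8) for d in(.5,1.5) for e in(-1.5,0,1.5)]
    for s in seeds:
        f=lambda q:np.r_[(cols(q)@K-p)*10,((orient(q,R.from_euler('z',np.pi/2))).inv()*r).as_rotvec()]
        sol=least_squares(f,np.clip(s,LIM[0]+.01,LIM[1]-.01),bounds=(LIM[0],LIM[1]),max_nfev=60)
        if best is None or sol.cost<best.cost: best=sol
        if best.cost<1e-8: break
    e=f(best.x); return best.x,np.linalg.norm(e[:3])*100,np.degrees(np.linalg.norm(e[3:])) # mm,deg
E
python3 - <<'E'
from kin import *
v=np.load('rel.npy'); T,Q=v[:3],R.from_quat(v[3:])
o=robot.get_obs()
for dz in(.06,.03,.0):
    q,a,b=ik(T+[0,0,dz],Q,o['joint_positions']); print(dz,q.round(2),a.round(1),b.round(1))
# placing leans: figure GP at 38 up, jaw along -y or +y, heading lean -x
for sg in(-1,1):
  for lean in(30,40,50,58):
    l=np.radians(lean); r=frame([-np.sin(l),0,np.cos(l)],[0,sg,0])
    for y in(-.1,.05): 
        q,a,b=ik(np.array([.4645,y,.043])-r.apply(GP),r); print(sg,lean,y,q.round(2),a.round(1),b.round(1))
E
```

```text
0.06 [-0.43 -0.76  2.52  0.79  0.58  0.6 ] 2.5 1.1
0.03 [-0.41 -0.7   2.55  0.85  0.51  0.53] 1.1 1.9
0.0 [-0.4  -0.59  2.55  0.91  0.46  0.44] 2.6 4.4
-1 30 -0.1 [-0.5  -0.3   2.19  0.34  0.82  0.89] 0.0 0.0
-1 30 0.05 [-0.02 -0.34  2.21  0.02  0.74  1.54] 0.0 0.0
-1 40 -0.1 [-0.59 -0.38  2.32  0.6   0.69  0.61] 0.0 0.0
-1 40 0.05 [-0.03 -0.43  2.34  0.03  0.53  1.52] 0.0 0.0
-1 50 -0.1 [-0.69 -0.41  2.43  0.99  0.62  0.2 ] 0.0 0.0
-1 50 0.05 [-0.03 -0.48  2.47  0.09  0.28  1.47] 0.0 0.0
-1 58 -0.1 [-0.77 -0.39  2.52  1.35  0.65 -0.21] 0.0 0.0
-1 58 0.05 [-0.11 -0.49  2.55  0.93  0.17  0.58] 1.0 2.7
1 30 -0.1 [-0.5  -0.3   2.19  0.34  0.82 -2.25] 0.0 0.0
1 30 0.05 [-0.02 -0.34  2.21  0.02  0.74 -1.6 ] 0.0 0.0
1 40 -0.1 [-0.59 -0.38  2.32  0.6   0.69 -2.53] 0.0 0.0
1 40 0.05 [-0.03 -0.43  2.34  0.03  0.53 -1.62] 0.0 0.0
1 50 -0.1 [-0.56 -0.44  2.4   0.7   0.53 -2.57] 1.8 5.7
1 50 0.05 [-0.03 -0.48  2.47  0.09  0.28 -1.67] 0.0 0.0
1 58 -0.1 [-0.86 -0.29  2.55  1.6   0.76  2.57] 4.0 6.4
1 58 0.05 [-0.11 -0.49  2.55  0.93  0.17 -2.56] 1.0 2.7
```

```bash
cat >> kin.py <<'E'
def tilt(T,Q,xy,hx,ground,deg):
    "rotate tool pose so that the figure tips away from lean side by deg about its far base edge"
    hd=np.array([np.cos(hx),np.sin(hx),0]); E=np.array([xy[0],xy[1],ground])-.019*hd
    w=R.from_rotvec(np.cross([0,0,1.],-hd)*np.radians(deg)); return E+w.apply(T-E),w*Q
E
python3 - <<'E'
from kin import *
resync(True,False)
p,r=getc(); o=robot.get_obs(); 
setc(o['tool_pos']+[0,0,.0015],R.from_euler('xyz',o['ee_rot']))
v=np.load('rel.npy'); T,Q=v[:3],R.from_quat(v[3:])
for dg in(4,7,9):
    T2,Q2=tilt(T,Q,(.4636,0),np.pi+.042,.006,dg)
    for dz in(.03,.0):
        q,a,b=ik(T2+[0,0,dz],Q2,o['joint_positions']); print(dg,dz,q.round(2),a.round(1),b.round(1),-Q2.apply([0,0,1]).round(2)); 
        show(T2+[0,0,dz],Q2)
E
```

```text
4 0.03 [-0.38 -0.68  2.52  0.73  0.51  0.65] 0.0 0.0 [-0.81 -0.03  0.58]
 t [-1.97, -0.02, 1.33] w [-0.002, -0.06, 0.003] rows 1.0
4 0.0 [-0.38 -0.59  2.55  0.89  0.44  0.48] 0.2 0.3 [-0.81 -0.03  0.58]
 t [-4.51, -0.03, 2.93] w [-0.002, -0.06, 0.003] rows 2.0
7 0.03 [-0.35 -0.65  2.47  0.61  0.55  0.78] 0.0 0.0 [-0.78 -0.03  0.62]
 t [-1.74, -0.02, 1.44] w [-0.002, -0.113, 0.003] rows 1.0
7 0.0 [-0.35 -0.58  2.51  0.73  0.46  0.64] 0.0 0.0 [-0.78 -0.03  0.62]
 t [-4.28, -0.03, 3.04] w [-0.002, -0.113, 0.003] rows 2.0
9 0.03 [-0.33 -0.63  2.44  0.54  0.57  0.86] 0.0 0.0 [-0.76 -0.03  0.65]
 t [-1.59, -0.02, 1.51] w [-0.002, -0.148, 0.003] rows 2.0
9 0.0 [-0.33 -0.57  2.48  0.64  0.48  0.74] 0.0 0.0 [-0.76 -0.03  0.65]
 t [-4.13, -0.03, 3.11] w [-0.002, -0.148, 0.003] rows 2.0
```

Call:
apply_moves([
  [[-0.8,0,0.6],[0,-0.05,0],0.1],
  [[-1.6,0,1.2],[0,-0.1,0],0.1],
  [[-2.4,0,1.8],[0,-0.1,0],0.1],
  [[-3.2,0,2.3],[0,-0.1,0],0.1],
  [[-3.8,0,2.7],[0,-0.1,0],0.1],
  [[-4.2,0,2.9],[0,-0.1,0],0.1],
  [[-4.35,0,3.0],[0,-0.1,0],0.1],
  [[-4.35,0,3.0],[0,-0.1,0],0.1],
  [[-4.35,0,3.0],[0,-0.1,0],0.1],
  [[-4.35,0,3.0],[0,-0.1,0],0.1],
])

```text
time: 5.35
tool_pos: [0.4589, -0.0015, 0.0502]
ee_rot: [3.134, -0.915, 0.05]
wrist_force: [0.4, 0.2, 0.1]
width: 0.0197
```

Run:
```python
from kin import *
did([-4.35,0,3.0],[0,-.1,0])
snap('scene','s5',(250,150,410,270),5);snap('top','t5',(250,200,410,320),4)
```

```text
t 5.35 pos [ 0.4589 -0.0015  0.0502] cmd-meas mm [-2.5  0.8 -3.1] rot err [ 0.1 -0.3  0.2] q [-0.36 -0.58  2.52  0.79  0.45  0.58] F [0.4 0.2 0.1] w 0.0197
```

View pics/s5.png

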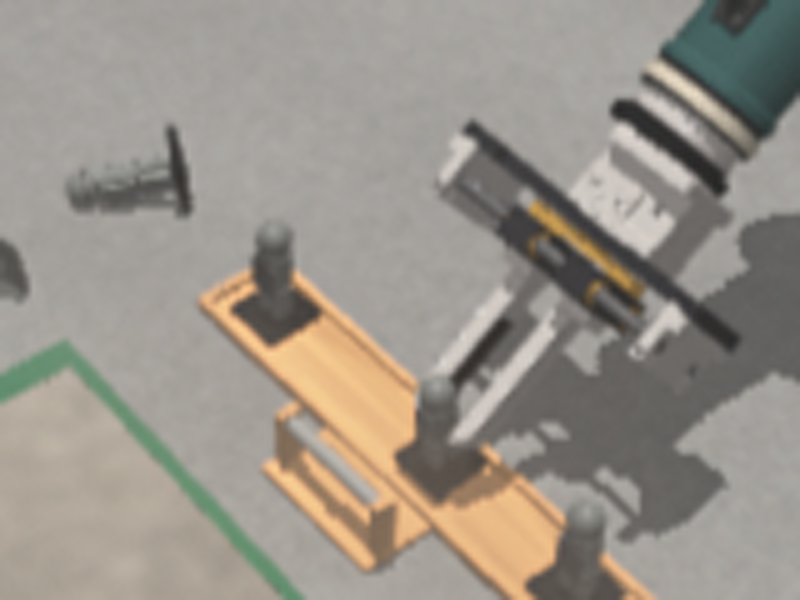

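Run:
```python
from kin import *
o=robot.get_obs(); setc(o['tool_pos'],R.from_euler('xyz',o['ee_rot']))
v=np.load('rel.npy'); T,Q=v[:3],R.from_quat(v[3:])
T2,Q2=tilt(T,Q,(.4636,0),np.pi+.042,.006,5.5); print(T2,o['tool_pos']); show(T2,Q2)
q,a,b=ik(T2-[0,0,.002],Q2,o['joint_positions']);print(q,a,b)
```

```text
[ 4.55923237e-01 -4.54846215e-04  4.68333258e-02] [ 0.45872962 -0.00149     0.0499833 ]
 t [-0.42, -0.12, -0.03] w [-0.001, 0.008, 0.005] rows 1.0
[-0.3640091  -0.58245162  2.53456368  0.82720902  0.43895936  0.54036756] 3.7335317373335046e-11 6.032380777965124e-11
```

View pics/t5.png

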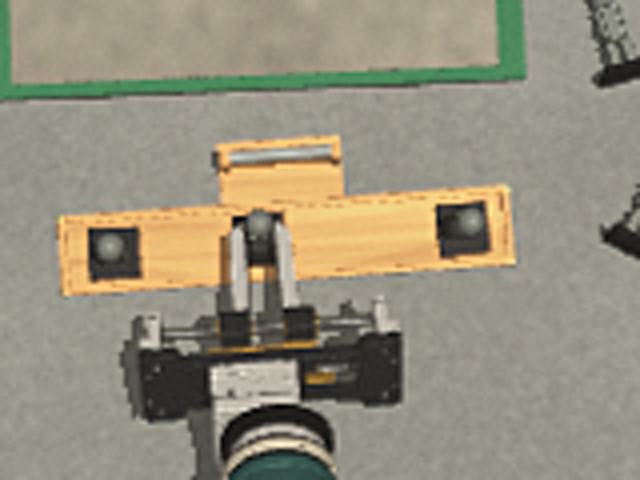

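Call:
apply_moves([
  [[-0.2,0,0],[0,0,0],0.1],
  [[-0.4,-0.1,0],[0,0,0],0.1],
  [[-0.5,-0.1,0.05],[0,0,0],0.1],
  [[-0.55,-0.1,0.08],[0,0,0],0.1],
  [[-0.6,-0.1,0.1],[0,0,0],0.1],
  [[-0.6,-0.1,0.1],[0,0,0],0.1],
  [[-0.6,-0.1,0.1],[0,0,0],0.1],
  [[-0.6,-0.1,0.1],[0,0,0],0.1],
  [[-0.6,-0.1,0.1],[0,0,0],0.1],
  [[-0.6,-0.1,0.1],[0,0,0],0.1],
])

```text
time: 6.28
tool_pos: [0.4554, -0.0005, 0.0438]
ee_rot: [3.136, -0.914, 0.048]
wrist_force: [-0.0, 0.6, 0.6]
width: 0.0198
```

Run:
```python
from kin import *
did([-.6,-.1,.1],[0,0,0])
```

```text
t 6.28 pos [ 0.4554 -0.0005  0.0438] cmd-meas mm [ 0.4 -0.1  0.8] rot err [-0.   0.1 -0. ] q [-0.36 -0.58  2.53  0.81  0.45  0.55] F [-0.   0.6  0.6] w 0.0198
```

Call:
apply_moves([
  [[-0.04,0,0.03],[0,0,0],0.1],
  [[-0.09,0,0.05],[0,0,0],0.1],
  [[-0.13,0,0.08],[0,0,0],0.1],
  [[-0.17,0,0.11],[0,0,0],0.1],
  [[-0.17,0,0.11],[0,0,0],0.1],
  [[-0.17,0,0.11],[0,0,0],0.1],
  [[-0.17,0,0.11],[0,0,0],0.1],
  [[-0.17,0,0.11],[0,0,0],0.1],
  [[-0.17,0,0.11],[0,0,0],0.1],
  [[-0.17,0,0.11],[0,0,0],0.1],
])

```text
time: 7.12
tool_pos: [0.4563, -0.001, 0.0435]
ee_rot: [3.135, -0.917, 0.048]
wrist_force: [-2.8, 1.2, 5.2]
width: 0.0196
```

Run:
```python
from kin import *
did([-.17,0,.11],[0,0,0])
snap('scene','s6',(250,150,410,270),5)
```

```text
t 7.12 pos [ 0.4563 -0.001   0.0435] cmd-meas mm [-0.7  0.3 -0.9] rot err [ 0.  -0.1 -0. ] q [-0.36 -0.58  2.53  0.82  0.44  0.54] F [-2.8  1.2  5.2] w 0.0196
```

View pics/s6.png

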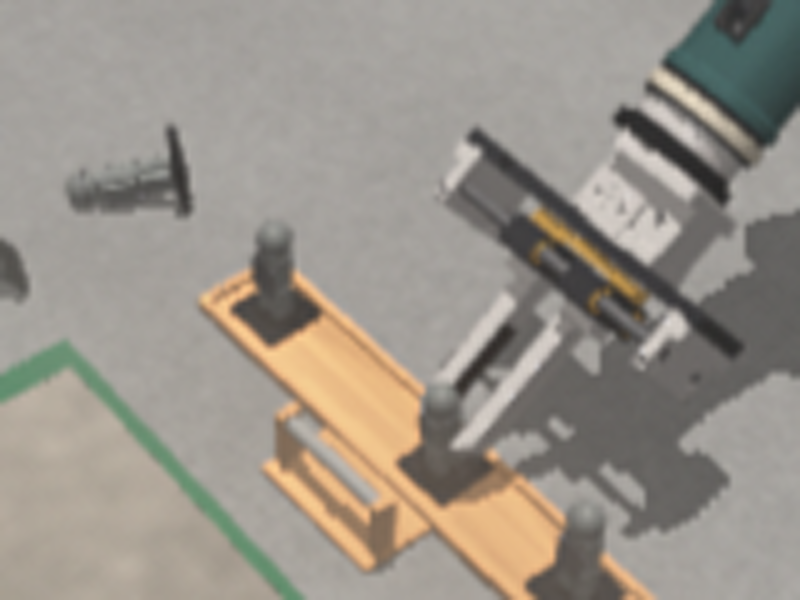

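Call:
apply_moves([
  [[0.06,0,-0.04],[0,0,0],0.1],
  [[0.06,0,-0.04],[0,0,0],0.32],
  [[0.06,0,-0.04],[0,0,0],0.32],
  [[0.06,0,-0.04],[0,0,0],0.32],
  [[0.06,0,-0.04],[0,0,0],0.32],
  [[0,0,-1],[0,0,0],0.32],
  [[0,0,-3],[0,0,0],0.32],
  [[0,0,-5],[0,0,0],0.32],
  [[0,0,-6],[0,0,0],0.32],
  [[0,0,-6],[0,0,0],0.32],
])

```text
time: 8.0
tool_pos: [0.4316, -0.0053, 0.0631]
ee_rot: [3.139, -0.911, 0.047]
wrist_force: [0.9, 0.4, -0.2]
width: 0.0302
```

Run:
```python
from kin import *
did([0,0,-6],[0,0,0])
snap('scene','s7',(170,100,410,280),3.3);snap('top','t7',(190,170,440,290),3.2)
```

```text
t 8.0 pos [ 0.4316 -0.0053  0.0631] cmd-meas mm [-23.5   2.8  16.1] rot err [-0.1  0.2 -0.1] q [-0.45 -0.75  2.55  0.7   0.62  0.65] F [ 0.9  0.4 -0.2] w 0.0302
```

View pics/s7.png

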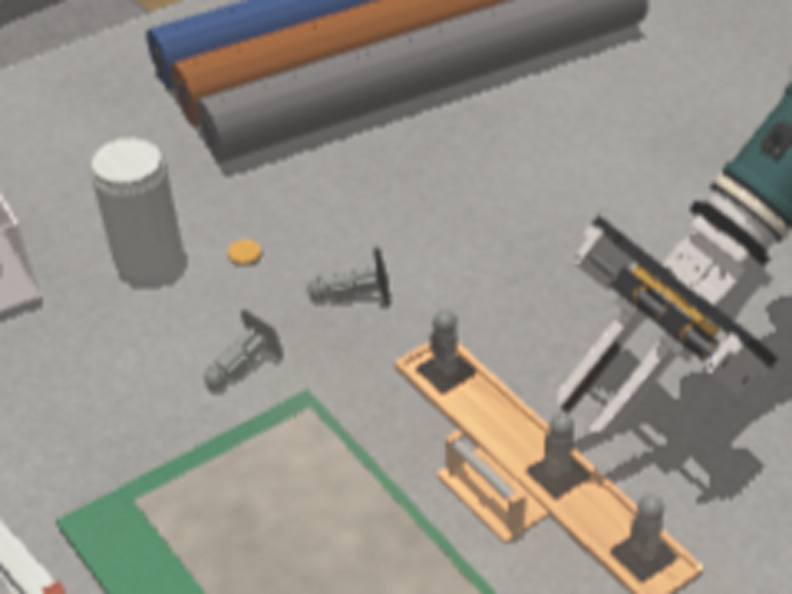

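View pics/t7.png

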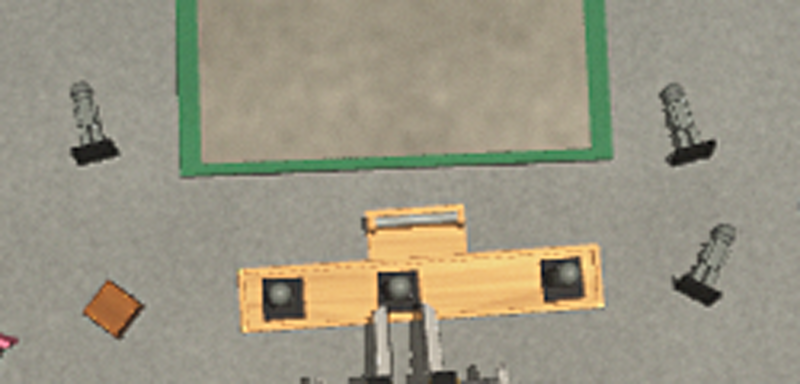

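Run:
```python
from kin import *
crop('t7_raw','t7b',(390,185,440,275),8); crop('s7_raw','s7b',(225,165,300,225),10)
```

```text
(no output)
```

View pics/t7b.png

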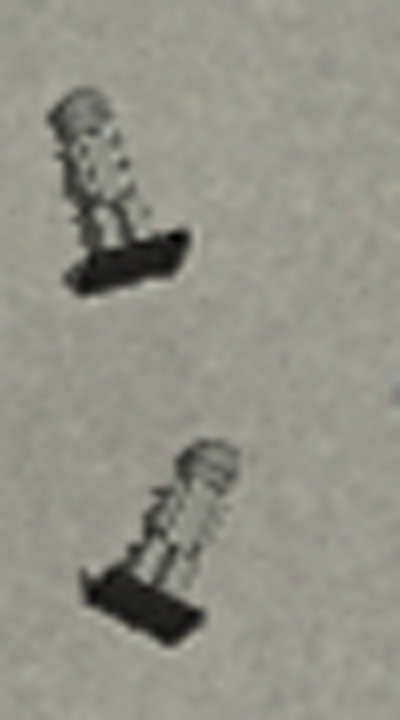

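View pics/s7b.png

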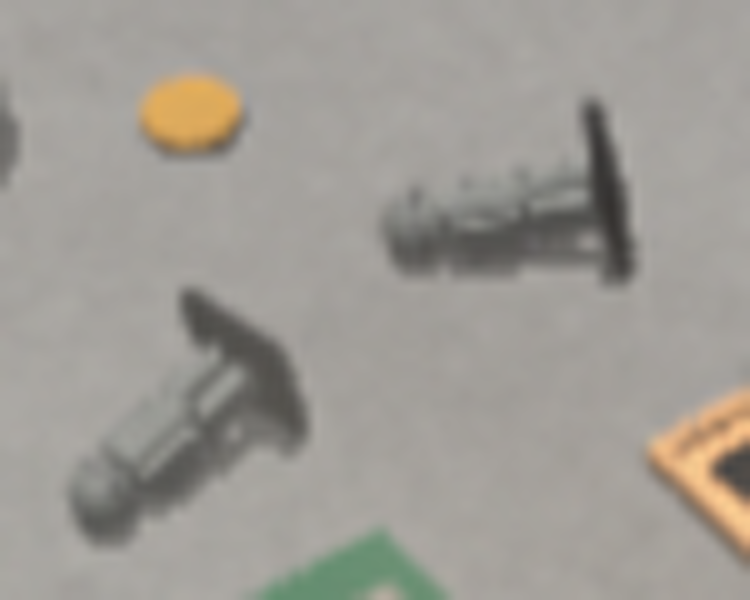

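Run:
```python
from kin import *
f=lambda p:((p[0]+.5)/8-.5+390,(p[1]+.5)/8-.5+185); g=lambda p:((p[0]+.5)/10-.5+225,(p[1]+.5)/10-.5+165)
for n,h,j,hs in(('R2',(212,467),(160,575),(412,232)),('R1',(80,112),(117,240),(103,502))):
    a=onz('top',f(h),.01)[0];b=onz('top',f(j),.027)[0];c=onz('scene',g(hs),.01)[0];print(n,a.round(4),c.round(4),tri(f(h),g(hs)),np.linalg.norm((a-b)[:2]).round(4),np.degrees(np.arctan2(*(a-b)[[1,0]])).round(1))
```

```text
R2 [ 0.507  -0.3033  0.01  ] [ 0.5095 -0.2988  0.01  ] (array([ 0.50720829, -0.3040461 ,  0.0047864 ]), np.float64(0.0009473822743873842)) 0.0474 -30.6
R1 [ 0.6409 -0.2609  0.01  ] [ 0.6407 -0.2566  0.01  ] (array([ 0.64042351, -0.2606534 ,  0.00664173]), np.float64(0.0026710282377443136)) 0.0519 9.4
```

```bash
cat > pl.py <<'E'
from kin import *
def plan(helm,ang,xy,lean=48,d=.038,h=.022,hx=np.pi+.042,g=.0055):
    fp,fr=lying(helm,np.radians(ang),0)
    for s in(1,-1):
        p,r=grasp(fp,fr,d,np.radians(lean),h,s,0); pre=p-r.apply([0,0,.07])
        T,Q=stand(p,r,fp,fr,xy,hx,g)
        print('sgn',s,'grasp',p.round(4),'place',T.round(4),'back',-Q.apply([0,0,1]).round(2))
        for n,(a,b) in dict(pre=(pre,r),grasp=(p,r),up=(T+[0,0,.05],Q),place=(T,Q)).items():
            q,e1,e2=ik(a,b); print('  ',n,q.round(2),e1.round(1),e2.round(1))
E
python3 - <<'E'
from pl import *
for l in(44,48): plan((.508,-.302),-30,(.4685,-.1023),l)
E
```

```text
sgn 1 grasp [ 0.4855 -0.289   0.0184] place [ 0.4639 -0.1025  0.0406] back [-0.81 -0.03  0.58]
   pre [-0.6   0.9   0.72 -0.07  2.29  1.47] 0.0 0.0
   grasp [-0.6   0.82  0.96 -0.07  2.13  1.48] 0.0 0.0
   up [-0.8  -0.53  2.42  1.    0.8   0.16] 0.0 0.0
   place [-0.8  -0.4   2.47  1.18  0.71 -0.08] 0.0 0.0
sgn -1 grasp [ 0.4855 -0.289   0.0184] place [ 0.4639 -0.1025  0.0406] back [-0.81 -0.03  0.58]
   pre [-0.6   0.9   0.72 -0.07  2.29 -1.67] 0.0 0.0
   grasp [-0.6   0.82  0.96 -0.07  2.13 -1.66] 0.0 0.0
   up [-0.62 -0.57  2.39  0.7   0.66 -2.57] 2.4 7.5
   place [-0.89 -0.3   2.55  1.55  0.8   2.57] 4.2 9.4
sgn 1 grasp [ 0.4853 -0.2889  0.0187] place [ 0.4637 -0.1025  0.0403] back [-0.77 -0.03  0.64]
   pre [-0.6   0.96  0.64 -0.08  2.37  1.46] 0.0 0.0
   grasp [-0.6   0.87  0.9  -0.07  2.21  1.47] 0.0 0.0
   up [-0.75 -0.52  2.38  0.87  0.8   0.31] 0.0 0.0
   place [-0.75 -0.41  2.43  1.02  0.7   0.1 ] 0.0 0.0
sgn -1 grasp [ 0.4853 -0.2889  0.0187] place [ 0.4637 -0.1025  0.0403] back [-0.77 -0.03  0.64]
   pre [-0.6   0.96  0.64 -0.08  2.37 -1.68] 0.0 0.0
   grasp [-0.6   0.87  0.9  -0.07  2.21 -1.67] 0.0 0.0
   up [-0.64 -0.54  2.36  0.67  0.72 -2.57] 1.6 5.0
   place [-0.58 -0.45  2.4   0.67  0.57 -2.57] 2.4 7.7
```

```bash
cat >> pl.py <<'E'
def cmdmeas(dz=0):
    o=robot.get_obs(); setc(o['tool_pos']+[0,0,dz],R.from_euler('xyz',o['ee_rot']))
def half(p,r,mid,f=.5):
    "first leg: mid position with fraction f of the rotation"
    p0,r0=getc(); w=(r0.inv()*r).as_rotvec(); return np.array(mid),r0*R.from_rotvec(w*f)
E
python3 - <<'E'
from pl import *
cmdmeas()
fp,fr=lying((.508,-.302),np.radians(-30),0)
p,r=grasp(fp,fr,.038,np.radians(48),.022,1,0); pre=p-r.apply([0,0,.07]); print(pre)
m=half(pre,r,[.42,-.13,.2]); show(*m,'half'); print(ik(*m), -m[1].apply([0,0,1]))
E
```

```text
[ 0.53034431 -0.31490049  0.06549349]
half t [9.79, 12.46, -9.77] w [-0.011, -0.848, 0.323] rows 8.0
(array([-0.53628289, -0.17292513,  1.66581951,  0.13828992,  1.65212717,
        1.28676309]), np.float64(3.0380191588465068e-09), np.float64(1.965386898365626e-08)) [-0.06661655 -0.12023603  0.99050771]
```

Call:
apply_moves([
  [[2.1,0,-1.4],[0,0,0],0.32],
  [[5,0,-3.2],[0,-0.1,0],0.32],
  [[8,0,-6],[0,-0.22,0.1],0.4],
  [[9,3,-8],[0,-0.34,0.15],0.5],
  [[9.8,6,-9.8],[0,-0.45,0.2],0.5],
  [[9.8,9,-9.8],[0,-0.56,0.23],0.5],
  [[9.8,12.5,-9.8],[-0.01,-0.67,0.26],0.5],
  [[9.8,12.5,-9.8],[-0.01,-0.77,0.3],0.5],
  [[9.8,12.5,-9.8],[-0.01,-0.85,0.32],0.5],
  [[9.8,12.5,-9.8],[-0.01,-0.85,0.32],0.5],
])

```text
time: 8.93
tool_pos: [0.4231, -0.1314, 0.1981]
ee_rot: [-3.007, -0.027, -0.239]
wrist_force: [0.9, 0.4, 0.2]
width: 0.047
```

Run:
```python
from pl import *
did([9.8,12.5,-9.8],[-.01,-.85,.32])
fp,fr=lying((.508,-.302),np.radians(-30),0)
p,r=grasp(fp,fr,.038,np.radians(48),.022,1,0); pre=p-r.apply([0,0,.07]); show(pre,r,'pre')
```

```text
t 8.93 pos [ 0.4231 -0.1314  0.1981] cmd-meas mm [-3.2  1.   2.2] rot err [-0.1  0.4  0. ] q [-0.53 -0.16  1.66  0.14  1.66  1.28] F [0.9 0.4 0.2] w 0.047
pre t [14.66, 17.0, 11.85] w [-0.009, -0.846, 0.326] rows 8.0
```

Call:
apply_moves([
  [[14.7,17,11.8],[-0.01,-0.846,0.326],0.5],
  [[14.7,17,11.8],[-0.01,-0.846,0.326],0.5],
  [[14.7,17,11.8],[-0.01,-0.846,0.326],0.5],
  [[14.7,17,11.8],[-0.01,-0.846,0.326],0.5],
  [[14.7,17,11.8],[-0.01,-0.846,0.326],0.5],
  [[14.7,17,11.8],[-0.01,-0.846,0.326],0.5],
  [[14.7,17,11.8],[-0.01,-0.846,0.326],0.5],
  [[14.7,17,11.8],[-0.01,-0.846,0.326],0.5],
  [[14.7,17,11.8],[-0.01,-0.846,0.326],0.5],
  [[14.7,17,11.8],[-0.01,-0.846,0.326],0.5],
])

```text
time: 9.77
tool_pos: [0.5311, -0.3152, 0.0666]
ee_rot: [3.141, 0.838, -0.523]
wrist_force: [-0.9, 0.0, 2.2]
width: 0.0473
```

Run:
```python
from pl import *
did([14.7,17,11.8],[-.01,-.846,.326])
fp,fr=lying((.508,-.302),np.radians(-30),0)
p,r=grasp(fp,fr,.038,np.radians(48),.022,1,0); show(p,r,'grasp')
snap('scene','s8',(200,130,360,250),5);snap('top','t8',(340,180,500,300),5)
```

```text
t 9.77 pos [ 0.5311 -0.3152  0.0666] cmd-meas mm [-0.3  0.1 -0.7] rot err [0.  0.  0.1] q [-0.6   0.97  0.64 -0.08  2.38  1.46] F [-0.9  0.   2.2] w 0.0473
grasp t [0.01, 0.0, 7.06] w [0.001, 0.0, -0.001] rows 2.0
```

View pics/s8.png

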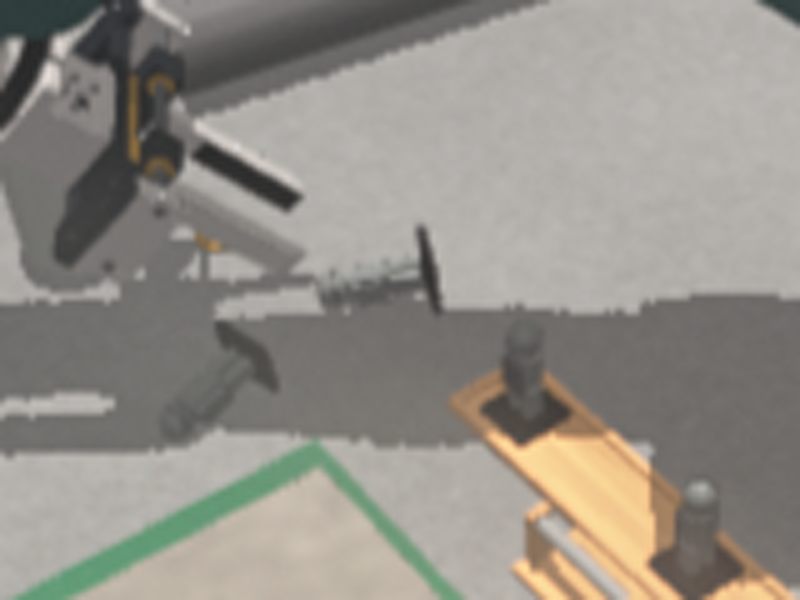

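View pics/t8.png

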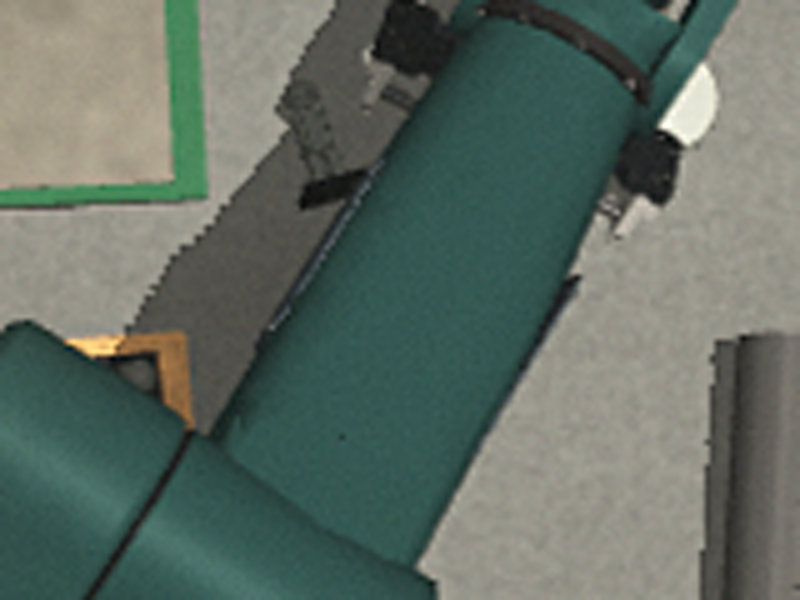

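Run:
```python
from pl import *
im=cv2.imread('pics/top0.png'); hsv=cv2.cvtColor(im,cv2.COLOR_BGR2HSV)
m=cv2.inRange(hsv[185:220,455:490],(0,0,200),(180,40,255)); M=cv2.moments(m); c=(M['m10']/M['m00']+455,M['m01']/M['m00']+185)
P=onz('top',c,.115)[0]; print(c,M['m00']/255,P)
for lean in(48,42,36):
    fp,fr=lying((.508,-.302),np.radians(-30),0); p,r=grasp(fp,fr,.038,np.radians(lean),.022,1,0)
    ax=-r.apply([0,0,1]); 
    d=(P-[*p]); s=d@ax; print(lean,'can top centre: along tool',s.round(3),'perp',np.linalg.norm(d-s*ax).round(3), 'in tool',r.inv().apply(d).round(3))
```

```text
(471.966573816156, 201.01392757660167) 359.0 [ 0.60798854 -0.44393216  0.115     ]
48 can top centre: along tool 0.201 perp 0.089 in tool [ 0.051  0.073 -0.201]
42 can top centre: along tool 0.195 perp 0.102 in tool [ 0.072  0.073 -0.195]
36 can top centre: along tool 0.186 perp 0.117 in tool [ 0.091  0.073 -0.186]
```

Run:
```python
from pl import *
plan((.508,-.302),-30,(.4685,-.1023),41)
fp,fr=lying((.508,-.302),np.radians(-30),0)
p,r=grasp(fp,fr,.038,np.radians(41),.0225,1,0); show(p-r.apply([0,0,.05]),r,'pre');show(p,r,'grasp')
np.save('g.npy',np.r_[p,r.as_quat()])
```

```text
sgn 1 grasp [ 0.4857 -0.2891  0.0182] place [ 0.4641 -0.1025  0.0408] back [-0.84 -0.04  0.54]
   pre [-0.6   0.85  0.78 -0.06  2.23  1.47] 0.0 0.0
   grasp [-0.61  0.78  1.   -0.06  2.08  1.48] 0.0 0.0
   up [-0.83 -0.53  2.46  1.11  0.8   0.05] 0.0 0.0
   place [-0.83 -0.38  2.5   1.3   0.73 -0.21] 0.0 0.0
sgn -1 grasp [ 0.4857 -0.2891  0.0182] place [ 0.4641 -0.1025  0.0408] back [-0.84 -0.04  0.54]
   pre [-0.6   0.85  0.78 -0.06  2.23 -1.67] 0.0 0.0
   grasp [-0.61  0.78  1.   -0.06  2.08 -1.66] 0.0 0.0
   up [-0.61 -0.59  2.42  0.72  0.61 -2.57] 3.0 9.3
   place [-0.9  -0.29  2.55  1.55  0.82  2.57] 3.1 6.8
pre t [-0.57, 0.01, 2.06] w [0.001, 0.122, -0.001] rows 1.0
grasp t [0.04, 0.0, 7.02] w [0.001, 0.122, -0.001] rows 2.0
```

Call:
apply_moves([
  [[-0.5,0,2],[0,0.12,0],0.45],
  [[-0.4,0,3.5],[0,0.12,0],0.45],
  [[-0.2,0,5],[0,0.12,0],0.45],
  [[0,0,6],[0,0.12,0],0.45],
  [[0,0,7],[0,0.12,0],0.45],
  [[0,0,7],[0,0.12,0],0.1],
  [[0,0,7],[0,0.12,0],0.1],
  [[0,0,7],[0,0.12,0],0.1],
  [[0,0,7],[0,0.12,0],0.1],
  [[0,0,7],[0,0.12,0],0.1],
])

```text
time: 10.7
tool_pos: [0.4867, -0.2893, 0.0208]
ee_rot: [3.14, 0.715, -0.523]
wrist_force: [0.1, 0.1, 2.0]
width: 0.0193
```

Run:
```python
from pl import *
did([0,0,7],[0,.12,0])
o=robot.get_obs(); tp=o['tool_pos']; tr=R.from_euler('xyz',o['ee_rot'])
fp,fr=lying((.508,-.302),np.radians(-30),0)
T,Q=stand(tp,tr,fp,fr,(.4670,-.1023),np.pi+.042,.0055); np.save('rel.npy',np.r_[T,Q.as_quat()])
print(T,-Q.apply([0,0,1]))
m=half(T,Q,[.47,-.22,.19]); show(*m,'half'); print(ik(*m), -m[1].apply([0,0,1]))
snap('scene','s9',(200,130,360,250),5)
```

```text
t 10.7 pos [ 0.4867 -0.2893  0.0208] cmd-meas mm [-1.1  0.2 -1.7] rot err [ 0.  -0.2  0. ] q [-0.6   0.78  0.99 -0.06  2.08  1.48] F [0.1 0.1 2. ] w 0.0193
[ 0.45984207 -0.10221052  0.04141732] [-0.84108081 -0.03408944  0.53983421]
half t [-14.86, -5.18, -9.71] w [0.045, 0.834, -0.316] rows 8.0
(array([-0.66142231, -0.05174342,  1.58232472,  0.17476458,  1.53368286,
        1.16011312]), np.float64(5.527025402179254e-09), np.float64(6.600958752309284e-09)) [-0.16720589 -0.09003967  0.98180194]
```

View pics/s9.png

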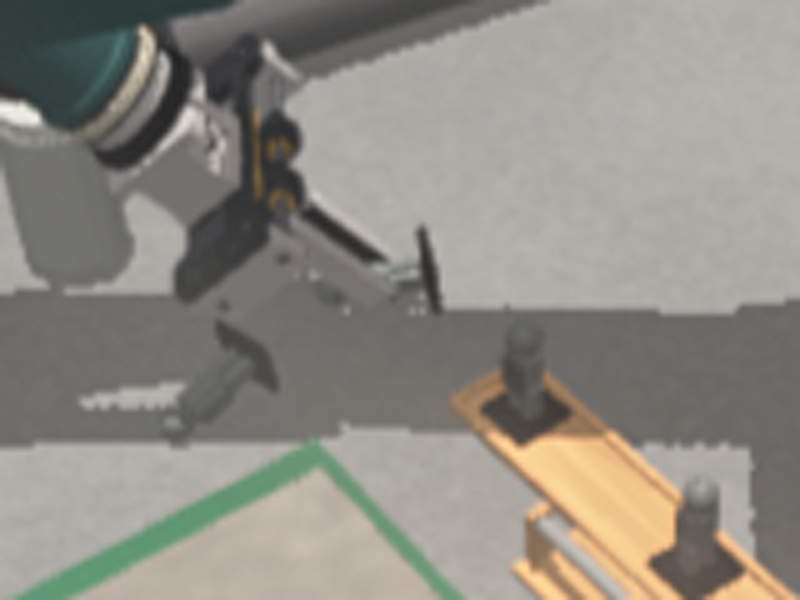

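Call:
apply_moves([
  [[-2.6,0,-3],[0,0,0],0.1],
  [[-5,0,-6],[0,0.05,-0.02],0.1],
  [[-8,-1,-8],[0.01,0.15,-0.06],0.1],
  [[-11,-2,-9.7],[0.01,0.25,-0.1],0.1],
  [[-14.9,-5.2,-9.7],[0.02,0.36,-0.14],0.1],
  [[-14.9,-5.2,-9.7],[0.03,0.47,-0.18],0.1],
  [[-14.9,-5.2,-9.7],[0.03,0.58,-0.22],0.1],
  [[-14.9,-5.2,-9.7],[0.04,0.69,-0.26],0.1],
  [[-14.9,-5.2,-9.7],[0.04,0.78,-0.3],0.1],
  [[-14.9,-5.2,-9.7],[0.045,0.834,-0.316],0.1],
])

```text
time: 11.58
tool_pos: [0.4694, -0.2192, 0.1928]
ee_rot: [-3.013, -0.147, -0.258]
wrist_force: [-0.4, 0.2, -0.7]
width: 0.0198
```

Run:
```python
from pl import *
did([-14.9,-5.2,-9.7],[.045,.834,-.316])
v=np.load('rel.npy'); T,Q=v[:3],R.from_quat(v[3:]); show(T+[0,0,.05],Q,'up'); print(ik(T+[0,0,.05],Q,robot.get_obs()['joint_positions']))
```

```text
t 11.58 pos [ 0.4694 -0.2192  0.1928] cmd-meas mm [ 0.4 -0.5 -2.6] rot err [ 0.1 -0.4  0.2] q [-0.66 -0.06  1.59  0.18  1.53  1.16] F [-0.4  0.2 -0.7] w 0.0198
up t [-5.32, -9.81, 10.58] w [0.045, 0.834, -0.316] rows 8.0
(array([-0.84432884, -0.55065379,  2.46257532,  1.10143671,  0.81884091,
        0.05474501]), np.float64(5.325452391505304e-11), np.float64(4.538404378414535e-11))
```

Call:
apply_moves([
  [[-2,-4,1],[0,0.1,-0.04],0.1],
  [[-3,-7.5,1.5],[0.01,0.21,-0.08],0.1],
  [[-4,-9.8,2],[0.01,0.32,-0.12],0.1],
  [[-5,-9.8,4],[0.02,0.43,-0.16],0.1],
  [[-5.3,-9.8,6],[0.03,0.54,-0.2],0.1],
  [[-5.3,-9.8,8],[0.03,0.65,-0.24],0.1],
  [[-5.3,-9.8,9],[0.04,0.75,-0.28],0.1],
  [[-5.3,-9.8,10],[0.045,0.834,-0.316],0.1],
  [[-5.3,-9.8,10.6],[0.045,0.834,-0.316],0.1],
  [[-5.3,-9.8,10.6],[0.045,0.834,-0.316],0.1],
])

```text
time: 12.42
tool_pos: [0.4574, -0.1004, 0.0865]
ee_rot: [-3.134, -0.996, 0.034]
wrist_force: [-1.1, -1.1, -2.0]
width: 0.0199
```

Run:
```python
from pl import *
did([-5.3,-9.8,10.6],[.045,.834,-.316])
v=np.load('rel.npy'); T,Q=v[:3],R.from_quat(v[3:]); show(T,Q,'place'); print(ik(T,Q,robot.get_obs()['joint_positions']))
snap('scene','s10',(230,130,430,280),4);snap('top','t10',(250,200,410,320),5)
```

```text
t 12.42 pos [ 0.4574 -0.1004  0.0865] cmd-meas mm [ 2.6 -1.9  4.8] rot err [-0.1  0.3 -0.3] q [-0.85 -0.55  2.47  1.1   0.82  0.05] F [-1.1 -1.1 -2. ] w 0.0199
place t [-4.21, -0.01, 2.68] w [0.0, 0.0, 0.0] rows 2.0
(array([-0.84432884, -0.39985615,  2.50990873,  1.28777972,  0.74552763,
       -0.20702167]), np.float64(5.6393758894813744e-09), np.float64(9.144460350616269e-09))
```

View pics/s10.png

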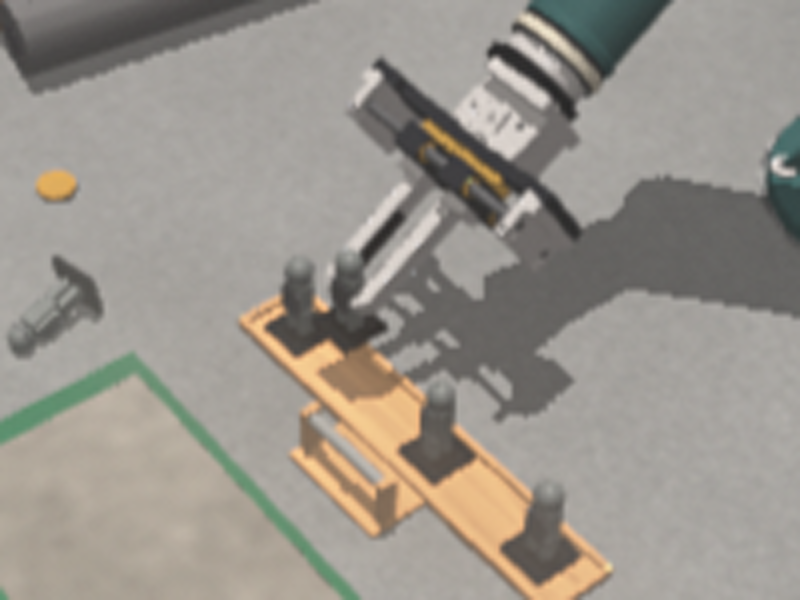

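View pics/t10.png

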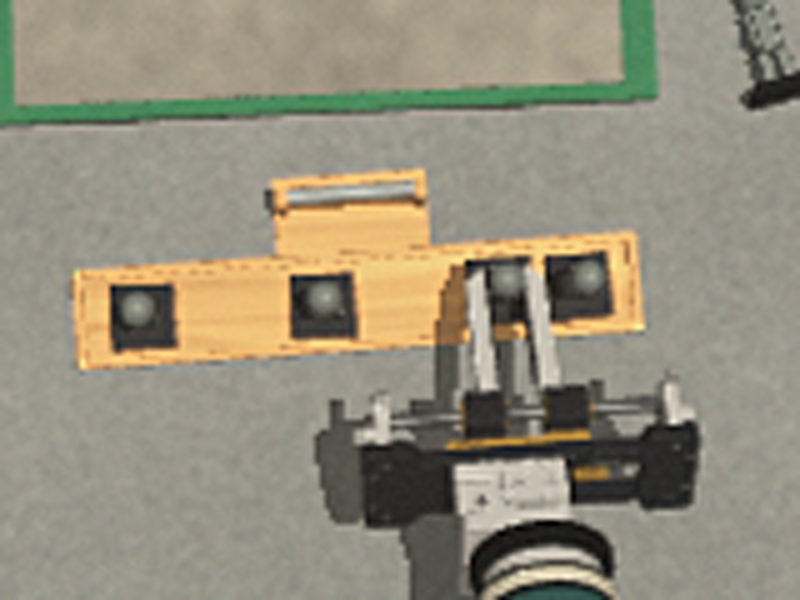

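Call:
apply_moves([
  [[-0.8,0,0.5],[0,0,0],0.1],
  [[-1.6,0,1],[0,0,0],0.1],
  [[-2.4,0,1.5],[0,0,0],0.1],
  [[-3.2,0,2],[0,0,0],0.1],
  [[-3.6,0,2.3],[0,0,0],0.1],
  [[-3.9,0,2.5],[0,0,0],0.1],
  [[-4.1,0,2.6],[0,0,0],0.1],
  [[-4.2,0,2.7],[0,0,0],0.1],
  [[-4.2,0,2.7],[0,0,0],0.1],
  [[-4.2,0,2.7],[0,0,0],0.1],
])

```text
time: 13.35
tool_pos: [0.4608, -0.1026, 0.043]
ee_rot: [3.137, -1.002, 0.045]
wrist_force: [0.3, 0.7, -1.0]
width: 0.0196
```

Run:
```python
from pl import *
did([-4.2,0,2.7],[0,0,0])
```

```text
t 13.35 pos [ 0.4608 -0.1026  0.043 ] cmd-meas mm [-0.7  0.2 -1.7] rot err [ 0.  -0.1  0.1] q [-0.84 -0.4   2.51  1.29  0.75 -0.2 ] F [ 0.3  0.7 -1. ] w 0.0196
```

Call:
apply_moves([
  [[-0.04,0,0.03],[0,0,0],0.1],
  [[-0.09,0,0.05],[0,0,0],0.1],
  [[-0.13,0,0.08],[0,0,0],0.1],
  [[-0.17,0,0.11],[0,0,0],0.1],
  [[-0.21,0,0.13],[0,0,0],0.1],
  [[-0.25,0,0.16],[0,0,0],0.1],
  [[-0.25,0,0.16],[0,0,0],0.1],
  [[-0.25,0,0.16],[0,0,0],0.1],
  [[-0.25,0,0.16],[0,0,0],0.1],
  [[-0.25,0,0.16],[0,0,0],0.1],
])

```text
time: 14.18
tool_pos: [0.4619, -0.1031, 0.0422]
ee_rot: [3.137, -1.006, 0.045]
wrist_force: [-2.8, 0.1, 7.4]
width: 0.0199
```

Run:
```python
from pl import *
did([-.25,0,.16],[0,0,0])
```

```text
t 14.18 pos [ 0.4619 -0.1031  0.0422] cmd-meas mm [-1.8  0.8 -3.8] rot err [ 0.  -0.3  0.1] q [-0.84 -0.39  2.51  1.3   0.74 -0.22] F [-2.8  0.1  7.4] w 0.0199
```

Call:
apply_moves([
  [[0.17,0,-0.1],[0,0,0],0.1],
  [[0.17,0,-0.1],[0,0,0],0.3],
  [[0.17,0,-0.1],[0,0,0],0.3],
  [[0.17,0,-0.1],[0,0,0],0.3],
  [[0.17,0,-0.1],[0,0,0],0.3],
  [[0.1,0,-1],[0,0,0],0.3],
  [[0,0,-2.5],[0,0,0],0.3],
  [[0,0,-4],[0,0,0],0.3],
  [[0,0,-4],[0,0,0],0.3],
  [[0,0,-4],[0,0,0],0.3],
])

```text
time: 15.02
tool_pos: [0.4268, -0.1046, 0.0614]
ee_rot: [3.134, -1.002, 0.045]
wrist_force: [-0.5, 0.5, -0.1]
width: 0.0283
```

Run:
```python
from pl import *
did([0,0,-4],[0,0,0]); cmdmeas()
snap('scene','s11',(170,100,410,280),3.3);snap('top','t11',(190,170,440,290),3.2)
crop('t11_raw','t11b',(385,175,435,235),10); crop('s11_raw','s11b',(225,165,300,225),10)
```

```text
t 15.02 pos [ 0.4268 -0.1046  0.0614] cmd-meas mm [-0.4  0.9 -1.4] rot err [ 0.2 -0.1  0.1] q [-0.99 -0.59  2.55  1.14  0.92 -0.09] F [-0.5  0.5 -0.1] w 0.0283
```

View pics/s11.png

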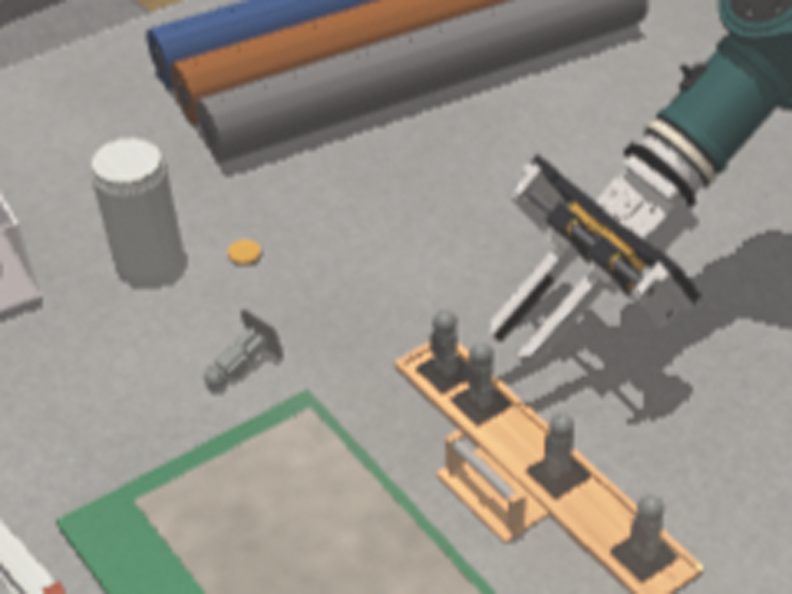

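View pics/t11b.png

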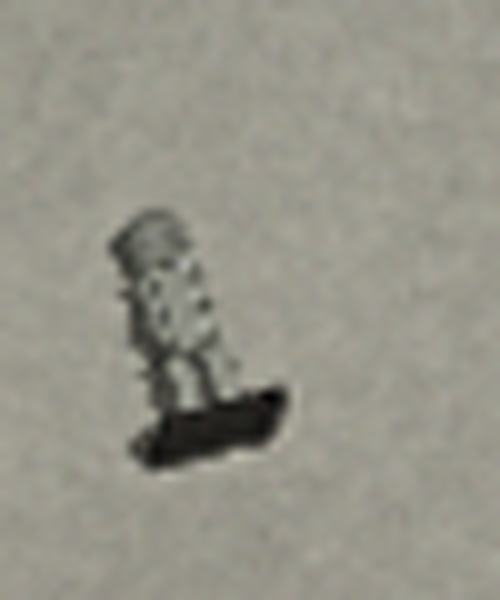

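View pics/t11.png

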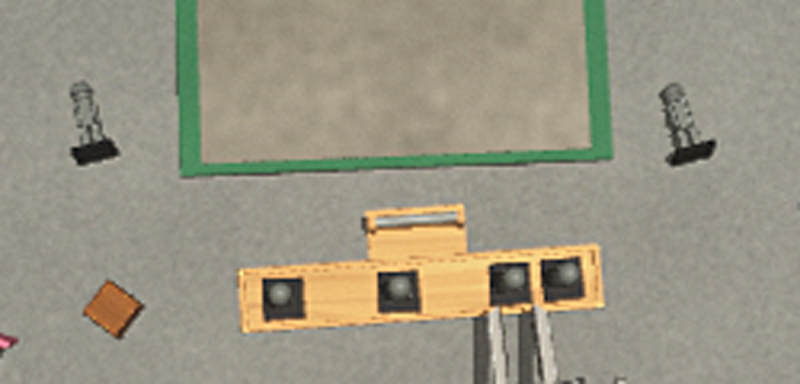

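Run:
```python
from pl import *
for l in(30,40,48): plan((.641,-.259),12,(.4658,-.0516),l)
```

```text
sgn 1 grasp [ 0.6165 -0.2642  0.0177] place [ 0.4618 -0.0518  0.0417] back [-0.93 -0.04  0.37]
   pre [-0.33  0.86  0.67 -0.3   2.06  0.95] 0.0 0.0
   grasp [-0.35  0.81  0.86 -0.29  1.91  0.97] 0.0 0.0
   up [-0.78 -0.59  2.55  1.3   0.8  -0.09] 3.2 5.4
   place [-0.83 -0.34  2.55  1.47  0.84 -0.4 ] 5.3 8.4
sgn -1 grasp [ 0.6165 -0.2642  0.0177] place [ 0.4618 -0.0518  0.0417] back [-0.93 -0.04  0.37]
   pre [-0.33  0.86  0.67 -0.3   2.06 -2.19] 0.0 0.0
   grasp [-0.35  0.81  0.86 -0.29  1.91 -2.17] 0.0 0.0
   up [-0.97 -0.34  2.55  1.53  1.07  2.57] 7.3 10.7
   place [-0.89 -0.25  2.55  1.54  0.94  2.57] 6.3 8.7
sgn 1 grasp [ 0.6158 -0.2643  0.0182] place [ 0.4614 -0.0518  0.0409] back [-0.85 -0.04  0.53]
   pre [-0.3   1.04  0.43 -0.42  2.26  0.89] 0.0 0.0
   grasp [-0.33  0.94  0.7  -0.39  2.08  0.95] 0.0 0.0
   up [-0.66 -0.65  2.52  1.06  0.68  0.21] 0.0 0.0
   place [-0.66 -0.48  2.55  1.27  0.61 -0.06] 0.8 1.2
sgn -1 grasp [ 0.6158 -0.2643  0.0182] place [ 0.4614 -0.0518  0.0409] back [-0.85 -0.04  0.53]
   pre [-0.3   1.04  0.43 -0.42  2.26 -2.25] 0.0 0.0
   grasp [-0.33  0.94  0.7  -0.39  2.08 -2.19] 0.0 0.0
   up [-0.51 -0.67  2.49  0.78  0.55 -2.57] 1.8 5.3
   place [-0.42 -0.54  2.52  0.78  0.37 -2.57] 3.0 8.6
sgn 1 grasp [ 0.6154 -0.2645  0.0187] place [ 0.461  -0.0518  0.0403] back [-0.77 -0.03  0.64]
   pre [-0.27  1.17  0.27 -0.54  2.37  0.81] 1.5 1.9
   grasp [-0.31  1.06  0.57 -0.48  2.22  0.9 ] 0.0 0.0
   up [-0.57 -0.61  2.42  0.75  0.71  0.53] 0.0 0.0
   place [-0.57 -0.5   2.48  0.92  0.59  0.31] 0.0 0.0
sgn -1 grasp [ 0.6154 -0.2645  0.0187] place [ 0.461  -0.0518  0.0403] back [-0.77 -0.03  0.64]
   pre [-0.27  1.17  0.27 -0.54  2.37 -2.33] 1.5 1.9
   grasp [-0.31  1.06  0.57 -0.48  2.22 -2.24] 0.0 0.0
   up [-0.55 -0.62  2.42  0.72  0.7  -2.57] 0.2 0.7
   place [-0.48 -0.51  2.46  0.72  0.52 -2.57] 1.2 3.6
```

Run:
```python
from pl import *
plan((.641,-.259),12,(.4658,-.0516),43)
fp,fr=lying((.641,-.259),np.radians(12),0)
p,r=grasp(fp,fr,.038,np.radians(43),.0225,1,0); pre=p-r.apply([0,0,.06]); print(pre)
m=half(pre,r,[.44,-.17,.2]); show(*m,'half'); print(ik(*m), -m[1].apply([0,0,1]))
```

```text
sgn 1 grasp [ 0.6157 -0.2644  0.0183] place [ 0.4613 -0.0518  0.0407] back [-0.82 -0.03  0.57]
   pre [-0.29  1.1   0.35 -0.46  2.32  0.86] 0.0 0.0
   grasp [-0.32  0.99  0.66 -0.42  2.14  0.93] 0.0 0.0
   up [-0.62 -0.64  2.48  0.93  0.68  0.34] 0.0 0.0
   place [-0.62 -0.5   2.53  1.17  0.59  0.05] 0.0 0.0
sgn -1 grasp [ 0.6157 -0.2644  0.0183] place [ 0.4613 -0.0518  0.0407] back [-0.82 -0.03  0.57]
   pre [-0.29  1.1   0.35 -0.46  2.32 -2.28] 0.0 0.0
   grasp [-0.32  0.99  0.66 -0.42  2.14 -2.21] 0.0 0.0
   up [-0.53 -0.65  2.46  0.75  0.61 -2.57] 1.2 3.6
   place [-0.44 -0.53  2.5   0.76  0.43 -2.57] 2.3 6.7
[ 0.6557499  -0.25586481  0.06272445]
half t [12.23, 6.64, -6.55] w [0.014, -0.874, -0.096] rows 8.0
(array([-0.51942875, -0.18377745,  1.67448523,  0.04233699,  1.5252641 ,
        0.92418457]), np.float64(7.237768612447679e-13), np.float64(3.581542325638081e-13)) [-0.12969036  0.02545296  0.9912278 ]
```

Call:
apply_moves([
  [[2.1,0,-2],[0,0,0],0.4],
  [[5,0,-4.5],[0,-0.1,0],0.5],
  [[8,0,-6.5],[0,-0.22,-0.02],0.5],
  [[11,2,-6.5],[0,-0.34,-0.04],0.5],
  [[12.2,5,-6.5],[0,-0.46,-0.05],0.5],
  [[12.2,6.6,-6.5],[0.01,-0.58,-0.06],0.5],
  [[12.2,6.6,-6.5],[0.01,-0.7,-0.08],0.5],
  [[12.2,6.6,-6.5],[0.01,-0.8,-0.09],0.5],
  [[12.2,6.6,-6.5],[0.014,-0.874,-0.096],0.5],
  [[12.2,6.6,-6.5],[0.014,-0.874,-0.096],0.5],
])

```text
time: 15.95
tool_pos: [0.4446, -0.1676, 0.1969]
ee_rot: [3.105, -0.121, 0.138]
wrist_force: [0.7, -0.2, -0.6]
width: 0.0468
```

Run:
```python
from pl import *
did([12.2,6.6,-6.5],[.014,-.874,-.096])
fp,fr=lying((.641,-.259),np.radians(12),0)
p,r=grasp(fp,fr,.038,np.radians(43),.0225,1,0); pre=p-r.apply([0,0,.06]); show(pre,r,'pre')
```

```text
t 15.95 pos [ 0.4446 -0.1676  0.1969] cmd-meas mm [-4.4 -2.   2.5] rot err [-0.4  0.3  0.5] q [-0.51 -0.17  1.67  0.04  1.52  0.92] F [ 0.7 -0.2 -0.6] w 0.0468
pre t [18.37, 10.66, 16.57] w [0.015, -0.874, -0.096] rows 8.0
```

Call:
apply_moves([
  [[18.4,10.7,16.6],[0.015,-0.874,-0.096],0.5],
  [[18.4,10.7,16.6],[0.015,-0.874,-0.096],0.5],
  [[18.4,10.7,16.6],[0.015,-0.874,-0.096],0.5],
  [[18.4,10.7,16.6],[0.015,-0.874,-0.096],0.5],
  [[18.4,10.7,16.6],[0.015,-0.874,-0.096],0.5],
  [[18.4,10.7,16.6],[0.015,-0.874,-0.096],0.5],
  [[18.4,10.7,16.6],[0.015,-0.874,-0.096],0.5],
  [[18.4,10.7,16.6],[0.015,-0.874,-0.096],0.5],
  [[18.4,10.7,16.6],[0.015,-0.874,-0.096],0.5],
  [[18.4,10.7,16.6],[0.015,-0.874,-0.096],0.5],
])

```text
time: 16.78
tool_pos: [0.6542, -0.2532, 0.0445]
ee_rot: [-3.119, 0.77, 0.23]
wrist_force: [-0.3, -0.0, -0.5]
width: 0.0471
```

Run:
```python
from pl import *
did([18.4,10.7,16.6],[.015,-.874,-.096])
fp,fr=lying((.641,-.259),np.radians(12),0)
p,r=grasp(fp,fr,.038,np.radians(43),.0225,1,0); show(p,r,'grasp')
snap('scene','s12',(200,150,320,240),6)
```

```text
t 16.78 pos [ 0.6542 -0.2532  0.0445] cmd-meas mm [ 1.9 -3.  18. ] rot err [-0.5  1.1  0.8] q [-0.29  1.1   0.4  -0.45  2.29  0.87] F [-0.3 -0.  -0.5] w 0.0471
grasp t [-0.04, -0.04, 6.0] w [-0.0, 0.0, 0.0] rows 2.0
```

View pics/s12.png

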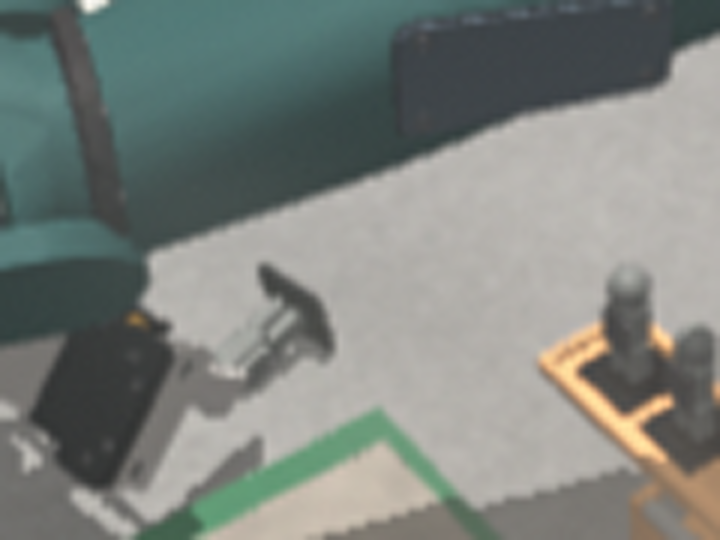

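Run:
```python
from pl import *
chk()
snap('top','t12',(380,160,460,240),7); chk()
```

```text
t 16.83 pos [ 0.655 -0.254  0.054] cmd-meas mm [ 1.1 -2.2  8.4] rot err [-0.3  0.5  0.5] q [-0.29  1.09  0.4  -0.45  2.29  0.87] F [-0.2 -0.   1.8] w 0.0471
t 16.88 pos [ 0.6558 -0.2548  0.0617] cmd-meas mm [ 0.3 -1.4  0.7] rot err [-0.1  0.   0.2] q [-0.29  1.08  0.4  -0.45  2.29  0.87] F [-0.3 -0.4  1.3] w 0.0469
```

View pics/t12.png

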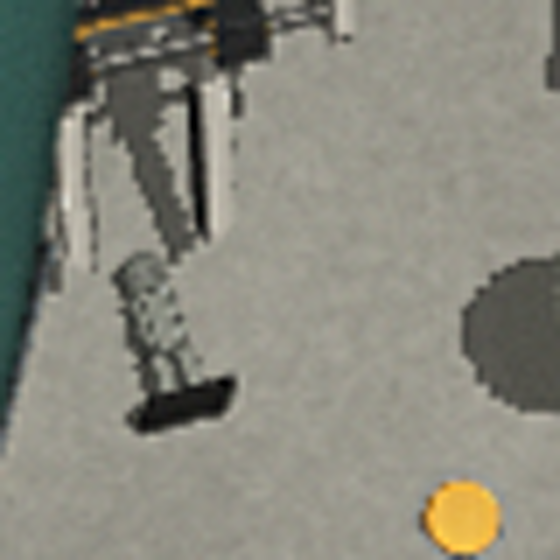

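Call:
apply_moves([
  [[0,0,1.5],[0,0,0],0.5],
  [[0,0,3],[0,0,0],0.48],
  [[0,0,4.2],[0,0,0],0.45],
  [[0,0,5.2],[0,0,0],0.45],
  [[0,0,6],[0,0,0],0.45],
  [[0,0,6],[0,0,0],0.45],
  [[0,0,6],[0,0,0],0.1],
  [[0,0,6],[0,0,0],0.1],
  [[0,0,6],[0,0,0],0.1],
  [[0,0,6],[0,0,0],0.1],
])

```text
time: 17.72
tool_pos: [0.6169, -0.2634, 0.0201]
ee_rot: [-3.141, 0.749, 0.212]
wrist_force: [0.4, -2.5, 8.3]
width: 0.0195
```

Run:
```python
from pl import *
did([0,0,6],[0,0,0])
snap('scene','s13',(200,150,320,240),6); chk()
```

```text
t 17.72 pos [ 0.6169 -0.2634  0.0201] cmd-meas mm [-0.8 -1.3 -1.5] rot err [ 0.1 -0.1  0.1] q [-0.32  0.99  0.65 -0.42  2.14  0.93] F [ 0.4 -2.5  8.3] w 0.0195
t 17.77 pos [ 0.6167 -0.2636  0.0202] cmd-meas mm [-0.7 -1.1 -1.6] rot err [ 0.1 -0.   0.1] q [-0.32  0.99  0.65 -0.42  2.14  0.93] F [2.2 0.  6.3] w 0.0203
```

View pics/s13.png

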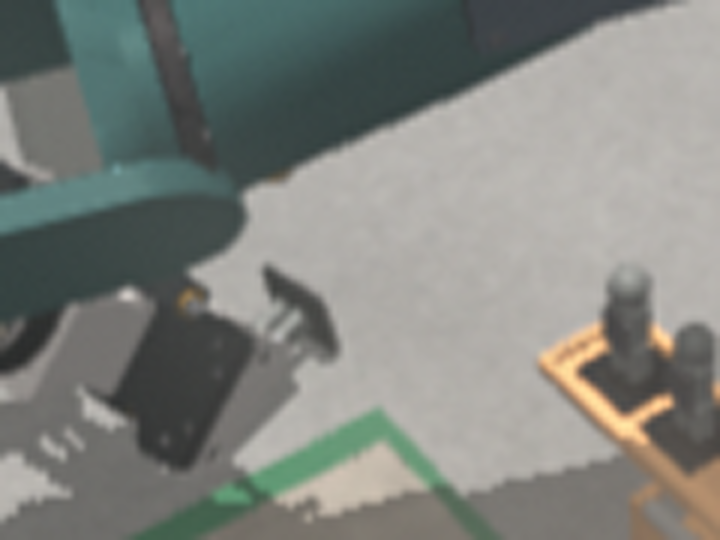

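Run:
```python
from pl import *
o=robot.get_obs(); tp=o['tool_pos']; tr=R.from_euler('xyz',o['ee_rot'])
fp,fr=lying((.641,-.259),np.radians(12),0)
T,Q=stand(tp,tr,fp,fr,(.4645,-.0516),np.pi+.042,.0055); np.save('rel.npy',np.r_[T,Q.as_quat()])
print(T,-Q.apply([0,0,1]))
m=half(T,Q,[.55,-.08,.2]); show(*m,'half'); print(ik(*m), -m[1].apply([0,0,1]))
show(getc()[0]+[0,0,.05],getc()[1],'up5')
```

```text
[ 0.45796992 -0.05131432  0.0415925 ] [-0.82158039 -0.03350372  0.56910734]
half t [-14.29, -19.45, -11.47] w [-0.011, 0.856, 0.094] rows 7.0
(array([-0.24839028,  0.02021035,  1.48375238,  0.00318069,  1.52358408,
        1.19447206]), np.float64(2.391654643720554e-13), np.float64(1.0606726840770991e-14)) [-0.11108698  0.02489703  0.99349878]
up5 t [-3.41, -0.0, -3.66] w [0.0, 0.0, 0.0] rows 2.0
```

Call:
apply_moves([
  [[-2,0,-2.2],[0,0,0],0.1],
  [[-4,0,-4.5],[0,0.05,0],0.1],
  [[-7,-2,-7],[0,0.16,0.02],0.1],
  [[-9,-5,-9],[0,0.27,0.03],0.1],
  [[-11,-8.5,-10.5],[0,0.38,0.04],0.1],
  [[-12,-12,-11.5],[0,0.49,0.05],0.1],
  [[-13,-15.5,-11.5],[0,0.6,0.06],0.1],
  [[-14.3,-19,-11.5],[-0.01,0.71,0.08],0.1],
  [[-14.3,-19.5,-11.5],[-0.01,0.81,0.09],0.1],
  [[-14.3,-19.5,-11.5],[-0.011,0.856,0.094],0.1],
])

```text
time: 18.6
tool_pos: [0.5487, -0.076, 0.2024]
ee_rot: [3.104, -0.114, 0.135]
wrist_force: [0.1, -0.6, -0.7]
width: 0.0198
```

Run:
```python
from pl import *
did([-14.3,-19.5,-11.5],[-.011,.856,.094])
v=np.load('rel.npy'); T,Q=v[:3],R.from_quat(v[3:]); show(T+[0,0,.05],Q,'up'); print(ik(T+[0,0,.05],Q,robot.get_obs()['joint_positions']))
```

```text
t 18.6 pos [ 0.5487 -0.076   0.2024] cmd-meas mm [ 1.4 -3.4 -2.1] rot err [-0.1 -0.4  0.3] q [-0.24  0.01  1.49  0.01  1.52  1.19] F [ 0.1 -0.6 -0.7] w 0.0198
up t [-9.88, -4.36, 9.71] w [-0.011, 0.856, 0.094] rows 7.0
(array([-0.63157902, -0.65660991,  2.48583036,  0.92515229,  0.69603452,
        0.34900114]), np.float64(1.9205385308808142e-10), np.float64(2.14053498855628e-10))
```

Call:
apply_moves([
  [[-1,-2,0],[0,0.1,0],0.1],
  [[-3,-4.3,0.5],[0,0.22,0.02],0.1],
  [[-5,-4.4,1.5],[0,0.33,0.03],0.1],
  [[-7,-4.4,3],[0,0.44,0.04],0.1],
  [[-9,-4.4,4.5],[0,0.55,0.06],0.1],
  [[-9.9,-4.4,6],[-0.01,0.66,0.07],0.1],
  [[-9.9,-4.4,8],[-0.01,0.77,0.08],0.1],
  [[-9.9,-4.4,9.2],[-0.011,0.856,0.094],0.1],
  [[-9.9,-4.4,9.7],[-0.011,0.856,0.094],0.1],
  [[-9.9,-4.4,9.7],[-0.011,0.856,0.094],0.1],
])

```text
time: 19.43
tool_pos: [0.4549, -0.0489, 0.0861]
ee_rot: [-3.132, -0.959, 0.035]
wrist_force: [0.4, 0.0, -0.9]
width: 0.0197
```

Run:
```python
from pl import *
did([-9.9,-4.4,9.7],[-.011,.856,.094])
v=np.load('rel.npy'); T,Q=v[:3],R.from_quat(v[3:]); show(T,Q,'place'); print(ik(T,Q,robot.get_obs()['joint_positions']))
snap('scene','s14',(230,130,430,280),4);snap('top','t14',(250,200,410,320),5);chk()
```

```text
t 19.43 pos [ 0.4549 -0.0489  0.0861] cmd-meas mm [ 2.9 -2.1  5.5] rot err [-0.3  0.4 -0.3] q [-0.63 -0.66  2.49  0.93  0.7   0.35] F [ 0.4  0.  -0.9] w 0.0197
place t [-4.1, 0.03, 2.86] w [-0.001, -0.0, 0.0] rows 2.0
(array([-0.63157902, -0.51536876,  2.54123346,  1.15121883,  0.59530055,
        0.06699027]), np.float64(2.7708948541265558e-08), np.float64(4.994021243905581e-08))
t 19.53 pos [ 0.4577 -0.0502  0.0916] cmd-meas mm [ 0.  -0.8  0. ] rot err [-0.2  0.1 -0. ] q [-0.63 -0.66  2.49  0.92  0.7   0.35] F [0.2 0.  0.2] w 0.02
```

View pics/s14.png

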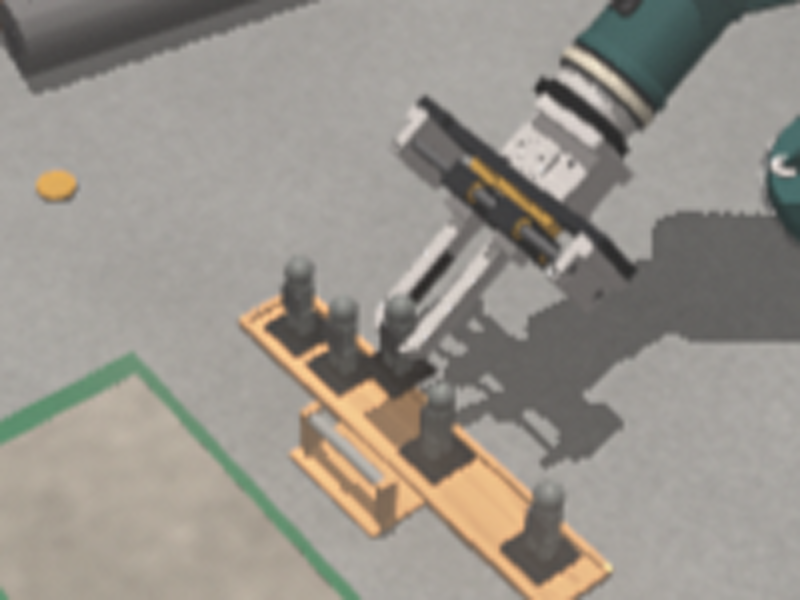

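View pics/t14.png

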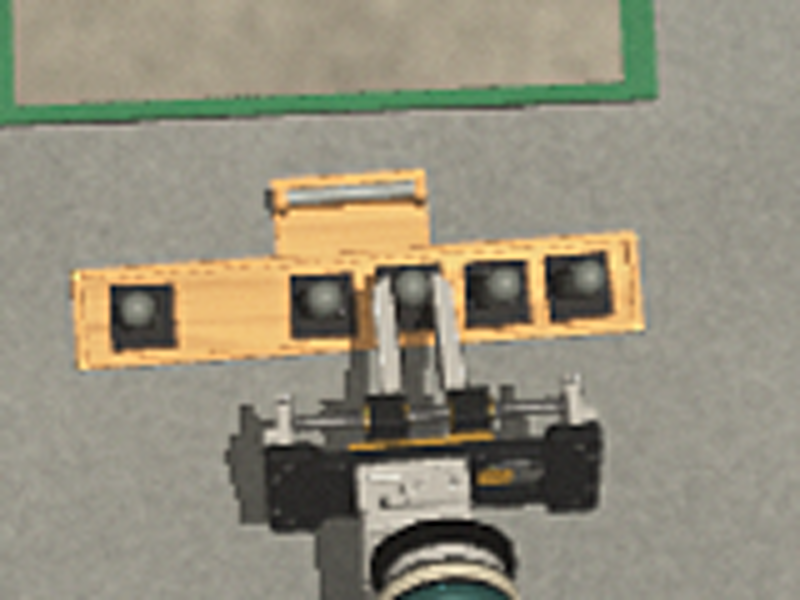

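Call:
apply_moves([
  [[-0.9,0,0.7],[0,0,0],0.1],
  [[-1.8,0,1.4],[0,0,0],0.1],
  [[-2.6,0,1.9],[0,0,0],0.1],
  [[-3.3,0,2.4],[0,0,0],0.1],
  [[-3.7,0,2.7],[0,0,0],0.1],
  [[-3.9,0,2.85],[0,0,0],0.1],
  [[-4.05,0,2.95],[0,0,0],0.1],
  [[-4.12,0,3],[0,0,0],0.1],
  [[-4.2,0,3.06],[0,0,0],0.1],
  [[-4.2,0,3.06],[0,0,0],0.1],
])

```text
time: 20.37
tool_pos: [0.4609, -0.051, 0.0428]
ee_rot: [3.14, -0.97, 0.045]
wrist_force: [0.3, -0.2, 3.5]
width: 0.0196
```

Run:
```python
from pl import *
did([-4.2,0,3.06],[0,0,0])
```

```text
t 20.37 pos [ 0.4609 -0.051   0.0428] cmd-meas mm [-1.9 -0.  -3.1] rot err [-0.1 -0.2  0. ] q [-0.63 -0.51  2.54  1.17  0.59  0.05] F [ 0.3 -0.2  3.5] w 0.0196
```

Call:
apply_moves([
  [[0.1,0,-0.06],[0,0,0],0.1],
  [[0.1,0,-0.06],[0,0,0],0.3],
  [[0.1,0,-0.06],[0,0,0],0.3],
  [[0.1,0,-0.06],[0,0,0],0.3],
  [[0.1,0,-0.06],[0,0,0],0.3],
  [[0.1,0,-0.5],[0,0,0],0.3],
  [[0.1,0,-1.5],[0,0,0],0.3],
  [[0,0,-3],[0,0,0],0.3],
  [[0,0,-3],[0,0,0],0.3],
  [[0,0,-3],[0,0,0],0.3],
])

```text
time: 21.2
tool_pos: [0.4399, -0.0541, 0.0607]
ee_rot: [-3.142, -0.961, 0.045]
wrist_force: [0.5, 0.0, -0.3]
width: 0.0284
```

Run:
```python
from pl import *
did([0,0,-3],[0,0,0]); 
snap('scene','s15',(260,190,440,330),4);snap('top','t15',(190,170,440,290),3.2)
crop('t15_raw','t15b',(195,175,245,235),10); crop('s15_raw','s15b',(330,320,390,380),10); chk(); cmdmeas()
```

```text
t 21.2 pos [ 0.4399 -0.0541  0.0607] cmd-meas mm [-5.6  2.1 -4. ] rot err [-0.2  0.3  0. ] q [-0.71 -0.65  2.55  1.01  0.72  0.2 ] F [ 0.5  0.  -0.3] w 0.0284
t 21.3 pos [ 0.4396 -0.0532  0.0592] cmd-meas mm [-5.2  1.2 -2.4] rot err [-0.3  0.4 -0.1] q [-0.71 -0.65  2.55  1.01  0.72  0.2 ] F [-0.2 -0.  -0.5] w 0.0283
```

View pics/t15.png

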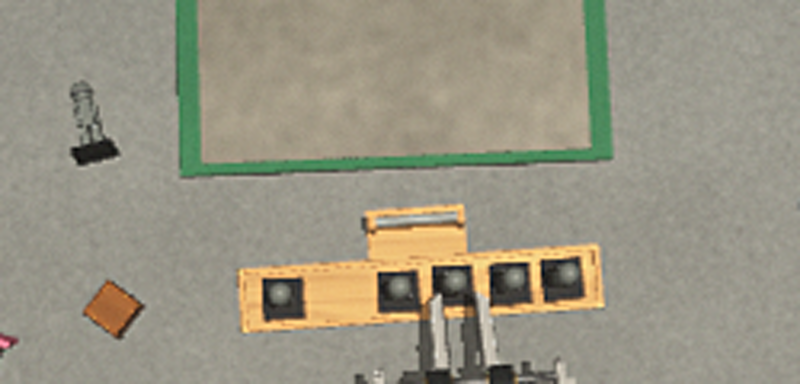

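View pics/t15b.png

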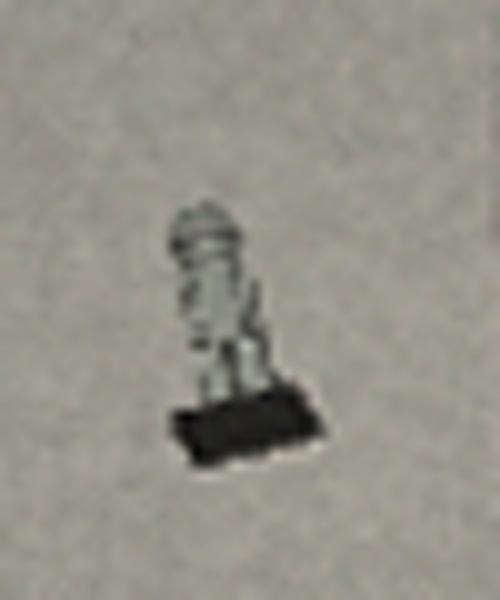

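View pics/s15b.png

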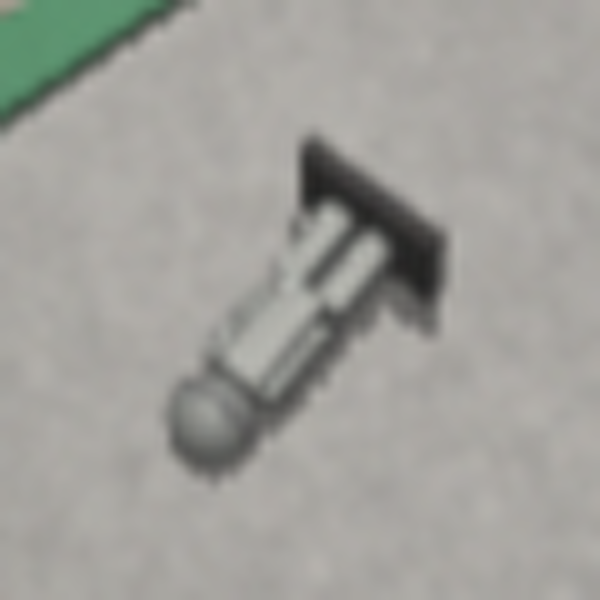

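Run:
```python
from pl import *
f=lambda p:((p[0]+.5)/10-.5+195,(p[1]+.5)/10-.5+175); g=lambda p:((p[0]+.5)/10-.5+330,(p[1]+.5)/10-.5+320)
a=onz('top',f((205,235)),.01)[0];b=onz('top',f((240,390)),.027)[0];c=onz('scene',g((212,422)),.01)[0];print(a,c,tri(f((205,235)),g((212,422))),np.linalg.norm((a-b)[:2]),np.degrees(np.arctan2(*(a-b)[[1,0]])))
e=onz('top',[f((190,465)),f((325,432))],.0)
print('base edge',np.degrees(np.arctan2(*(e[0]-e[1])[[1,0]]))-90)
h=(a+c)[:2]/2;print(h)
for l in(44,48): plan(h,12,(.4615,.05),l)
```

```text
[0.65753243 0.28640675 0.01      ] [0.65650603 0.28959806 0.01      ] (array([0.656891  , 0.28785778, 0.008157  ]), np.float64(0.003075572907234321)) 0.0514310008219748 14.149207059559734
base edge 12.36798555939022
[0.65701923 0.2880024 ]
sgn 1 grasp [0.6316 0.2826 0.0184] place [0.4569 0.0498 0.0406] back [-0.81 -0.03  0.58]
   pre [0.29 1.11 0.27 0.12 2.34 1.73] 7.7 10.5
   grasp [0.31 1.18 0.32 0.1  2.41 1.71] 0.0 0.0
   up [-0.1  -0.68  2.49  0.29  0.41  1.22] 0.0 0.0
   place [-0.1  -0.55  2.55  0.53  0.23  0.97] 0.0 0.0
sgn -1 grasp [0.6316 0.2826 0.0184] place [0.4569 0.0498 0.0406] back [-0.81 -0.03  0.58]
   pre [ 0.29  1.11  0.27  0.12  2.34 -1.41] 7.7 10.5
   grasp [ 0.31  1.18  0.32  0.1   2.41 -1.43] 0.0 0.0
   up [-0.1  -0.68  2.49  0.29  0.41 -1.92] 0.0 0.0
   place [-0.1  -0.55  2.55  0.53  0.23 -2.17] 0.0 0.0
sgn 1 grasp [0.6314 0.2826 0.0187] place [0.4567 0.0498 0.0403] back [-0.77 -0.03  0.64]
   pre [0.28 1.12 0.27 0.14 2.34 1.74] 10.4 14.3
   grasp [0.3  1.22 0.27 0.12 2.46 1.73] 1.5 1.7
   up [-0.09 -0.66  2.44  0.21  0.5   1.3 ] 0.0 0.0
   place [-0.09 -0.54  2.5   0.32  0.32  1.18] 0.0 0.0
sgn -1 grasp [0.6314 0.2826 0.0187] place [0.4567 0.0498 0.0403] back [-0.77 -0.03  0.64]
   pre [ 0.28  1.12  0.27  0.14  2.34 -1.4 ] 10.4 14.3
   grasp [ 0.3   1.22  0.27  0.12  2.46 -1.41] 1.5 1.7
   up [-0.09 -0.66  2.44  0.21  0.5  -1.84] 0.0 0.0
   place [-0.09 -0.54  2.5   0.32  0.32 -1.96] 0.0 0.0
```

Run:
```python
from pl import *
fp,fr=lying((.657,.288),np.radians(12.5),0)
for l in(34,37,40):
    p,r=grasp(fp,fr,.037,np.radians(l),.0225,1,0)
    for off in([0,0,0],[0,0,.05],[-.03,-.005,.05],[-.03,-.005,.06],[-.05,0,.08]): 
        q,a,b=ik(p+np.array(off),r); print(l,off,q.round(2),a.round(1),b.round(1))
    T,Q=stand(p,r,fp,fr,(.4615,.05),np.pi+.042,.0055)
    for dg in(4,6,8,10):
        T2,Q2=tilt(T,Q,(.4615,.05),np.pi+.042,.0055,dg); q,a,b=ik(T2,Q2);q2,a2,b2=ik(T2+[0,0,.05],Q2); print('  place',dg,q.round(2),a.round(1),b.round(1),q2.round(2),a2.round(1),b2.round(1))
```

```text
34 [0, 0, 0] [0.31 0.99 0.58 0.06 2.16 1.68] 0.0 0.0
34 [0, 0, 0.05] [0.31 0.96 0.53 0.07 2.24 1.69] 0.0 0.0
34 [-0.03, -0.005, 0.05] [0.32 0.87 0.68 0.07 2.17 1.69] 0.0 0.0
34 [-0.03, -0.005, 0.06] [0.32 0.87 0.67 0.07 2.19 1.69] 0.0 0.0
34 [-0.05, 0, 0.08] [0.33 0.81 0.73 0.08 2.19 1.71] 0.0 0.0
  place 4 [-0.08 -0.53  2.55  0.52  0.17  0.99] 2.6 4.5 [-0.11 -0.7   2.55  0.49  0.28  1.02] 0.3 0.5
  place 6 [-0.08 -0.53  2.55  0.57  0.18  0.94] 1.5 2.5 [-0.11 -0.69  2.53  0.42  0.32  1.09] 0.0 0.0
  place 8 [-0.1  -0.53  2.55  0.64  0.19  0.86] 0.3 0.5 [-0.1  -0.68  2.5   0.35  0.36  1.17] 0.0 0.0
  place 10 [-0.1  -0.53  2.53  0.52  0.23  0.98] 0.0 0.0 [-0.1  -0.66  2.47  0.29  0.4   1.22] 0.0 0.0
37 [0, 0, 0] [0.31 1.04 0.51 0.07 2.23 1.69] 0.0 0.0
37 [0, 0, 0.05] [0.31 1.02 0.46 0.08 2.31 1.7 ] 0.0 0.0
37 [-0.03, -0.005, 0.05] [0.32 0.92 0.63 0.08 2.24 1.7 ] 0.0 0.0
37 [-0.03, -0.005, 0.06] [0.32 0.91 0.61 0.08 2.26 1.7 ] 0.0 0.0
37 [-0.05, 0, 0.08] [0.33 0.86 0.67 0.09 2.25 1.71] 0.0 0.0
  place 4 [-0.09 -0.53  2.55  0.56  0.19  0.95] 1.2 1.9 [-0.11 -0.69  2.52  0.38  0.34  1.13]
[... 323 characters left out ...]
0, 0] [0.31 1.1  0.44 0.08 2.3  1.69] 0.0 0.0
40 [0, 0, 0.05] [0.31 1.07 0.38 0.09 2.38 1.7 ] 0.0 0.0
40 [-0.03, -0.005, 0.05] [0.31 0.97 0.57 0.08 2.3  1.7 ] 0.0 0.0
40 [-0.03, -0.005, 0.06] [0.31 0.96 0.56 0.08 2.32 1.7 ] 0.0 0.0
40 [-0.05, 0, 0.08] [0.33 0.9  0.62 0.1  2.31 1.72] 0.0 0.0
  place 4 [-0.1  -0.54  2.54  0.53  0.23  0.97] 0.0 0.0 [-0.1  -0.68  2.48  0.29  0.41  1.22] 0.0 0.0
  place 6 [-0.09 -0.53  2.51  0.4   0.27  1.1 ] 0.0 0.0 [-0.09 -0.66  2.45  0.25  0.45  1.26] 0.0 0.0
  place 8 [-0.09 -0.52  2.49  0.32  0.32  1.19] 0.0 0.0 [-0.09 -0.64  2.43  0.21  0.49  1.3 ] 0.0 0.0
  place 10 [-0.08 -0.51  2.46  0.26  0.37  1.25] 0.0 0.0 [-0.08 -0.62  2.4   0.18  0.53  1.33] 0.0 0.0
```

Run:
```python
from pl import *
fp,fr=lying((.657,.288),np.radians(12.5),0)
p,r=grasp(fp,fr,.037,np.radians(40),.0225,1,0); pre=p+[0,0,.05]
np.save('pre.npy',np.r_[pre,r.as_quat()]); np.save('g.npy',np.r_[p,r.as_quat()])
m=half(pre,r,[.45,.08,.2]); show(*m,'half'); print(ik(*m), -m[1].apply([0,0,1]))
```

```text
half t [12.45, -13.29, -6.72] w [0.011, -0.826, -0.096] rows 7.0
(array([ 0.07297162, -0.21622794,  1.70146841, -0.02861803,  1.52405494,
        1.50935351]), np.float64(4.75878632122491e-12), np.float64(1.1869807469638847e-11)) [-0.13360964  0.01889209  0.99085395]
```

Call:
apply_moves([
  [[2.1,0,-1.5],[0,0,0],0.3],
  [[5,0,-3.5],[0,-0.08,0],0.3],
  [[8,0,-5.5],[0,-0.2,-0.02],0.4],
  [[11,-2,-6.7],[0,-0.32,-0.04],0.5],
  [[12.5,-5,-6.7],[0,-0.44,-0.05],0.5],
  [[12.5,-8.5,-6.7],[0,-0.56,-0.06],0.5],
  [[12.5,-12,-6.7],[0.01,-0.67,-0.08],0.5],
  [[12.5,-13.3,-6.7],[0.01,-0.77,-0.09],0.5],
  [[12.5,-13.3,-6.7],[0.011,-0.826,-0.096],0.5],
  [[12.5,-13.3,-6.7],[0.011,-0.826,-0.096],0.5],
])

```text
time: 22.13
tool_pos: [0.4524, 0.0843, 0.2002]
ee_rot: [3.105, -0.125, 0.146]
wrist_force: [0.1, -0.4, -0.4]
width: 0.0467
```

Run:
```python
from pl import *
did([12.5,-13.3,-6.7],[.011,-.826,-.096])
v=np.load('pre.npy'); T,Q=v[:3],R.from_quat(v[3:]); show(T,Q,'pre'); print(T)
```

```text
t 22.13 pos [0.4524 0.0843 0.2002] cmd-meas mm [-1.9 -4.2  0.2] rot err [-0.1  0.3  0.6] q [ 0.08 -0.2   1.69 -0.03  1.53  1.51] F [ 0.1 -0.4 -0.4] w 0.0467
pre t [18.74, -18.14, 15.08] w [0.011, -0.827, -0.096] rows 8.0
[0.63097682 0.2822308  0.06866978]
```

Call:
apply_moves([
  [[2.2,-2.1,1],[0,-0.1,-0.01],0.5],
  [[4.5,-4.3,2],[0,-0.2,-0.02],0.5],
  [[6.8,-6.5,3],[0,-0.3,-0.03],0.5],
  [[9,-8.7,4],[0,-0.4,-0.05],0.5],
  [[11.3,-11,5],[0,-0.5,-0.06],0.5],
  [[13.6,-13.2,6.5],[0,-0.6,-0.07],0.5],
  [[15.8,-15.4,8],[0,-0.7,-0.08],0.5],
  [[17.5,-17,9],[0,-0.78,-0.09],0.5],
  [[18.7,-18.1,10],[0.011,-0.827,-0.096],0.5],
  [[18.7,-18.1,10],[0.011,-0.827,-0.096],0.5],
])

```text
time: 22.97
tool_pos: [0.6241, 0.2853, 0.0965]
ee_rot: [3.141, 0.724, 0.221]
wrist_force: [-0.7, 0.4, -7.9]
width: 0.0466
```

Run:
```python
from pl import *
did([18.7,-18.1,10],[.011,-.827,-.096])
snap('top','t16',(190,160,270,240),7); snap('scene','s16',(320,290,420,370),7); chk()
v=np.load('pre.npy'); T,Q=v[:3],R.from_quat(v[3:]); show(T,Q,'pre')
v=np.load('g.npy'); T,Q=v[:3],R.from_quat(v[3:]); show(T,Q,'g')
```

```text
t 22.97 pos [0.6241 0.2853 0.0965] cmd-meas mm [-0.2 -2.6 22.4] rot err [0.1 1.5 0.1] q [0.32 1.07 0.34 0.1  2.45 1.72] F [-0.7  0.4 -7.9] w 0.0466
t 23.07 pos [0.6229 0.2832 0.109 ] cmd-meas mm [ 1.  -0.5 10. ] rot err [0.1 0.8 0. ] q [0.31 1.05 0.35 0.1  2.45 1.72] F [-0.8 -0.6  0.8] w 0.0468
pre t [3.76, 0.2, 3.41] w [-0.0, 0.0, -0.0] rows 2.0
g t [6.98, 0.2, 7.24] w [-0.0, 0.0, -0.0] rows 3.0
```

View pics/t16.png

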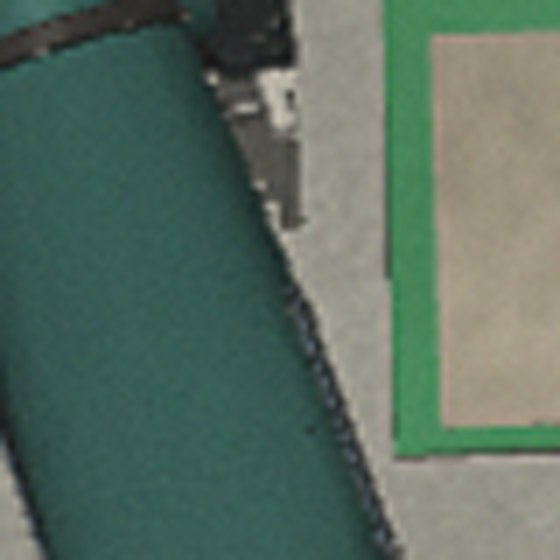

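View pics/s16.png

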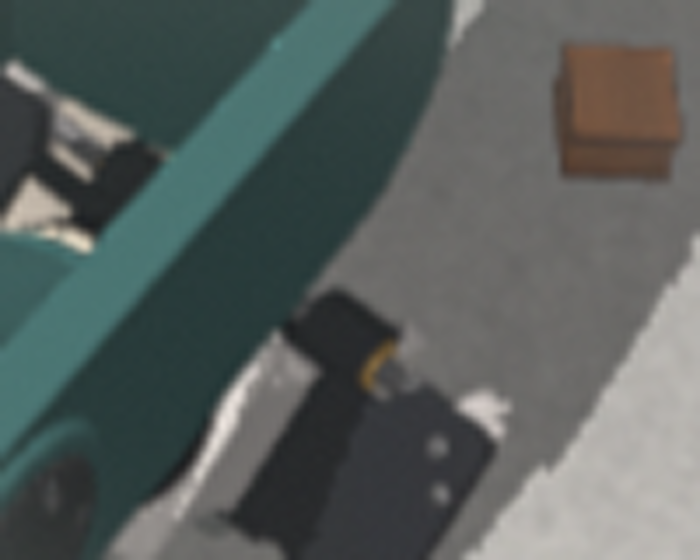

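Call:
apply_moves([
  [[1.2,0.1,1.1],[0,0,0],0.5],
  [[2.5,0.2,2.2],[0,0,0],0.5],
  [[3.8,0.2,3.4],[0,0,0],0.5],
  [[4.8,0.2,4.6],[0,0,0],0.5],
  [[5.8,0.2,5.8],[0,0,0],0.5],
  [[6.5,0.2,6.6],[0,0,0],0.5],
  [[6.8,0.2,7.1],[0,0,0],0.5],
  [[6.9,0.2,7.2],[0,0,0],0.5],
  [[6.9,0.2,7.2],[0,0,0],0.5],
  [[6.9,0.2,7.2],[0,0,0],0.5],
])

```text
time: 23.9
tool_pos: [0.6311, 0.2821, 0.0216]
ee_rot: [3.141, 0.696, 0.218]
wrist_force: [0.3, -0.1, 1.1]
width: 0.0471
```

Run:
```python
from pl import *
did([6.9,.2,7.2],[0,0,0])
snap('top','t17',(190,160,270,240),7); snap('scene','s17',(320,290,420,370),7); chk()
v=np.load('g.npy'); T,Q=v[:3],R.from_quat(v[3:]); show(T,Q,'g'); print(T)
```

```text
t 23.9 pos [0.6311 0.2821 0.0216] cmd-meas mm [-0.5  0.  -2.1] rot err [ 0.  -0.1  0. ] q [0.31 1.09 0.44 0.08 2.31 1.69] F [ 0.3 -0.1  1.1] w 0.0471
t 24.0 pos [0.6313 0.2822 0.0214] cmd-meas mm [-0.7 -0.1 -2. ] rot err [ 0.  -0.2  0. ] q [0.31 1.09 0.44 0.08 2.31 1.69] F [0.9 1.2 0.4] w 0.0467
g t [0.08, -0.0, 0.04] w [-0.0, 0.0, -0.0] rows 1.0
[0.63097682 0.2822308  0.01866978]
```

View pics/s17.png

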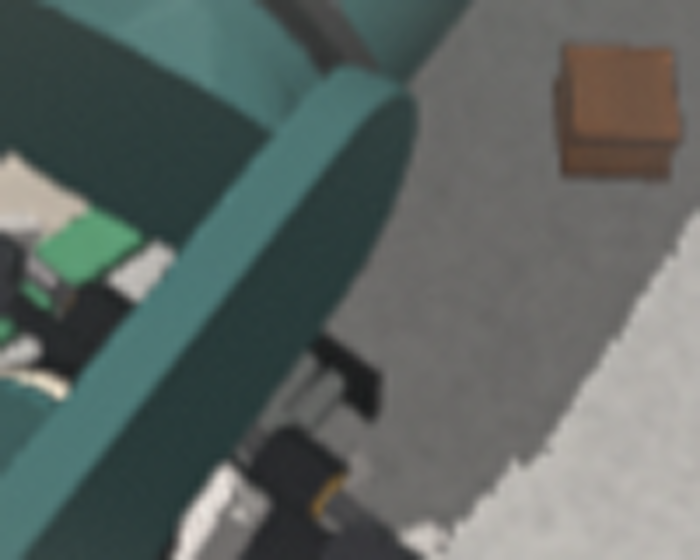

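Call:
apply_moves([
  [[0.1,0,0.1],[0,0,0],0.1],
  [[0.1,0,0.1],[0,0,0],0.1],
  [[0.1,0,0.1],[0,0,0],0.1],
  [[0.1,0,0.1],[0,0,0],0.1],
  [[0.1,0,0.1],[0,0,0],0.1],
  [[0.1,0,0.1],[0,0,0],0.1],
  [[0.1,0,0.1],[0,0,0],0.1],
  [[0.1,0,0.1],[0,0,0],0.1],
  [[0.1,0,0.1],[0,0,0],0.1],
  [[0.1,0,0.1],[0,0,0],0.1],
])

```text
time: 24.83
tool_pos: [0.6309, 0.2821, 0.0185]
ee_rot: [3.141, 0.698, 0.218]
wrist_force: [0.7, 0.3, -0.3]
width: 0.0198
```

Run:
```python
from pl import *
did([.1,0,.1],[0,0,0])
o=robot.get_obs(); tp=o['tool_pos']; tr=R.from_euler('xyz',o['ee_rot'])
fp,fr=lying((.657,.288),np.radians(12.5),0)
T,Q=stand(tp,tr,fp,fr,(.4615,.05),np.pi+.042,.0055)
T,Q=tilt(T,Q,(.4615,.05),np.pi+.042,.0055,5); np.save('rel.npy',np.r_[T,Q.as_quat()])
print(T,-Q.apply([0,0,1]))
m=half(T,Q,[.56,.10,.2]); show(*m,'half'); print(ik(*m), -m[1].apply([0,0,1]))
show(getc()[0]+[0,0,.05],getc()[1],'up5'); print(ik(getc()[0]+[0,0,.05],getc()[1]))
```

```text
t 24.83 pos [0.6309 0.2821 0.0185] cmd-meas mm [-0.1  0.1 -0.5] rot err [ 0. -0. -0.] q [0.31 1.1  0.44 0.08 2.3  1.69] F [ 0.7  0.3 -0.3] w 0.0198
[0.46000637 0.04980749 0.04170526] [-0.80101716 -0.03334415  0.59771204]
half t [-20.01, 16.26, -6.96] w [-0.011, 0.812, 0.098] rows 7.0
(array([ 0.09727203,  0.0498112 ,  1.45383997, -0.03409291,  1.52094398,
        1.53595573]), np.float64(1.1188630228279524e-13), np.float64(4.331485663487493e-14)) [-0.1194465   0.02255006  0.99258452]
up5 t [-3.22, 0.0, -3.83] w [0.0, 0.0, 0.0] rows 2.0
(array([0.3097867 , 1.07158673, 0.38237829, 0.08570473, 2.38230666,
       1.70362873]), np.float64(4.358062189453888e-08), np.float64(4.25642217811928e-08))
```

Call:
apply_moves([
  [[-2,0,-2.2],[0,0,0],0.1],
  [[-4.5,0.5,-4],[0,0.05,0],0.1],
  [[-7,2,-5],[0,0.15,0.02],0.1],
  [[-9.5,4.5,-6],[0,0.26,0.03],0.1],
  [[-12,7,-7],[0,0.37,0.04],0.1],
  [[-14.5,9.5,-7],[0,0.48,0.06],0.1],
  [[-17,12,-7],[0,0.59,0.07],0.1],
  [[-19,14.5,-7],[0,0.7,0.08],0.1],
  [[-20,16.3,-7],[-0.01,0.78,0.09],0.1],
  [[-20,16.3,-7],[-0.011,0.812,0.098],0.1],
])

```text
time: 25.67
tool_pos: [0.5589, 0.0963, 0.2052]
ee_rot: [3.101, -0.125, 0.131]
wrist_force: [0.4, 0.9, -0.5]
width: 0.0197
```

Run:
```python
from pl import *
did([-20,16.3,-7],[-.011,.812,.098])
v=np.load('rel.npy'); T,Q=v[:3],R.from_quat(v[3:]); show(T+[0,0,.05],Q,'up'); print(ik(T+[0,0,.05],Q,robot.get_obs()['joint_positions']))
```

```text
t 25.67 pos [0.5589 0.0963 0.2052] cmd-meas mm [ 1.5  3.4 -4.9] rot err [ 0.2 -0.5 -0.2] q [ 0.09  0.04  1.46 -0.04  1.52  1.53] F [ 0.4  0.9 -0.5] w 0.0197
up t [-11.8, 3.23, 9.69] w [-0.011, 0.812, 0.098] rows 7.0
(array([-0.09570404, -0.66641454,  2.46860637,  0.26797357,  0.42732997,
        1.24367952]), np.float64(5.317642519361353e-12), np.float64(5.806165066324457e-12))
```

Call:
apply_moves([
  [[-1,2,0],[0,0.1,0],0.1],
  [[-4,3.2,0.5],[0,0.21,0.02],0.1],
  [[-6.5,3.2,1.5],[0,0.32,0.03],0.1],
  [[-9,3.2,3],[0,0.43,0.04],0.1],
  [[-11,3.2,4.5],[0,0.54,0.06],0.1],
  [[-11.8,3.2,6],[-0.01,0.65,0.07],0.1],
  [[-11.8,3.2,8],[-0.01,0.75,0.08],0.1],
  [[-11.8,3.2,9.2],[-0.011,0.812,0.098],0.1],
  [[-11.8,3.2,9.7],[-0.011,0.812,0.098],0.1],
  [[-11.8,3.2,9.7],[-0.011,0.812,0.098],0.1],
])

```text
time: 26.5
tool_pos: [0.4583, 0.0502, 0.0891]
ee_rot: [-3.14, -0.925, 0.041]
wrist_force: [0.1, -0.1, 0.0]
width: 0.0199
```

Run:
```python
from pl import *
did([-11.8,3.2,9.7],[-.011,.812,.098])
v=np.load('rel.npy'); T,Q=v[:3],R.from_quat(v[3:]); 
chk();snap('scene','s18',(230,130,430,280),4);snap('top','t18',(250,200,410,320),5);chk()
show(T,Q,'place'); print(ik(T,Q,robot.get_obs()['joint_positions']))
```

```text
t 26.5 pos [0.4583 0.0502 0.0891] cmd-meas mm [ 1.7 -0.1  2.5] rot err [-0.   0.3  0. ] q [-0.1  -0.67  2.47  0.27  0.43  1.24] F [ 0.1 -0.1  0. ] w 0.0199
t 26.5 pos [0.4583 0.0502 0.0891] cmd-meas mm [ 1.7 -0.1  2.5] rot err [-0.   0.3  0. ] q [-0.1  -0.67  2.47  0.27  0.43  1.24] F [ 0.1 -0.1  0. ] w 0.0199
t 26.6 pos [0.4618 0.0499 0.095 ] cmd-meas mm [-1.8  0.2 -3.4] rot err [ 0.  -0.2  0.1] q [-0.1  -0.67  2.46  0.27  0.43  1.25] F [ 0.5  0.3 -0.1] w 0.0197
place t [-4.0, 0.04, 2.99] w [-0.0, 0.0, -0.0] rows 2.0
(array([-0.09570404, -0.53679601,  2.52712765,  0.45839088,  0.25060065,
        1.04263141]), np.float64(6.906204100137057e-13), np.float64(1.9930019186712862e-13))
```

View pics/s18.png

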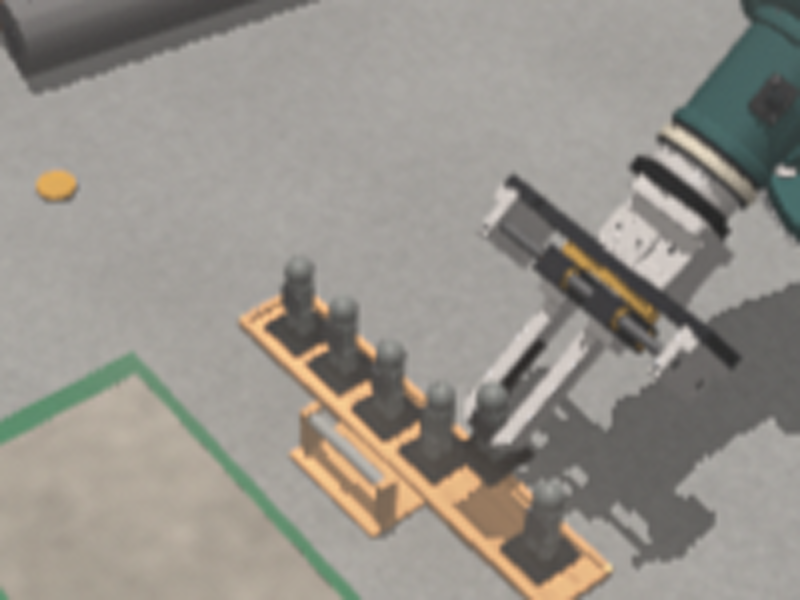

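View pics/t18.png

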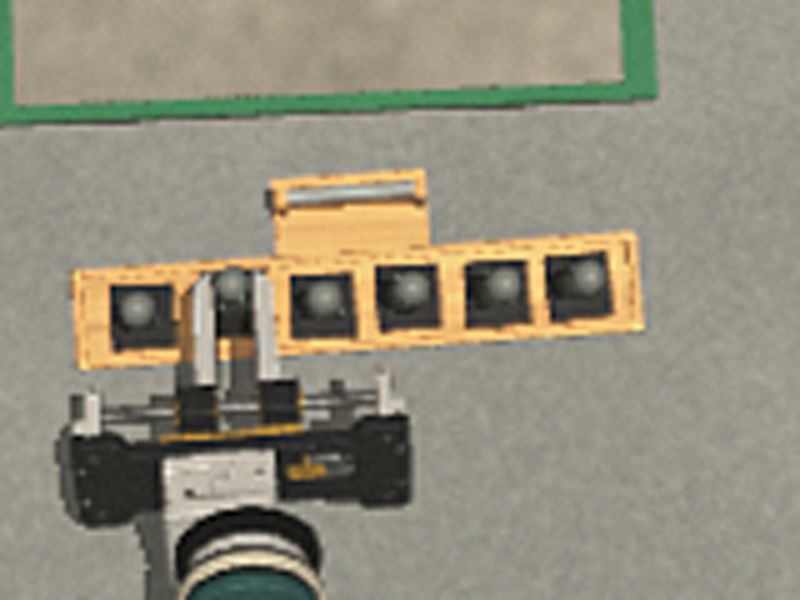

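Call:
apply_moves([
  [[-0.9,0,0.7],[0,0,0],0.1],
  [[-1.8,0,1.3],[0,0,0],0.1],
  [[-2.6,0,1.9],[0,0,0],0.1],
  [[-3.3,0,2.4],[0,0,0],0.1],
  [[-3.7,0,2.7],[0,0,0],0.1],
  [[-3.9,0,2.9],[0,0,0],0.1],
  [[-4,0,3],[0,0,0],0.1],
  [[-4.08,0,3.05],[0,0,0],0.1],
  [[-4.15,0,3.1],[0,0,0],0.1],
  [[-4.15,0,3.1],[0,0,0],0.1],
])

```text
time: 27.43
tool_pos: [0.4615, 0.05, 0.0423]
ee_rot: [-3.142, -0.934, 0.042]
wrist_force: [0.4, 0.4, 0.8]
width: 0.0196
```

Run:
```python
from pl import *
did([-4.15,0,3.1],[0,0,0])
```

```text
t 27.43 pos [0.4615 0.05   0.0423] cmd-meas mm [-1.5  0.2 -2.5] rot err [ 0.  -0.2  0. ] q [-0.09 -0.53  2.53  0.47  0.24  1.03] F [0.4 0.4 0.8] w 0.0196
```

Not yet in contact; lower 2 mm more.

Call:
apply_moves([
  [[-0.05,0,0.03],[0,0,0],0.1],
  [[-0.08,0,0.06],[0,0,0],0.1],
  [[-0.12,0,0.09],[0,0,0],0.1],
  [[-0.16,0,0.12],[0,0,0],0.1],
  [[-0.16,0,0.12],[0,0,0],0.1],
  [[-0.16,0,0.12],[0,0,0],0.1],
  [[-0.16,0,0.12],[0,0,0],0.1],
  [[-0.16,0,0.12],[0,0,0],0.1],
  [[-0.16,0,0.12],[0,0,0],0.1],
  [[-0.16,0,0.12],[0,0,0],0.1],
])

```text
time: 28.27
tool_pos: [0.4624, 0.0497, 0.0421]
ee_rot: [3.141, -0.938, 0.042]
wrist_force: [-6.5, 1.8, 9.5]
width: 0.0199
```

Run:
```python
from pl import *
did([-.16,0,.12],[0,0,0])
snap('scene','s19',(250,170,410,290),5)
```

```text
t 28.27 pos [0.4624 0.0497 0.0421] cmd-meas mm [-2.4  0.5 -4.2] rot err [ 0.1 -0.4  0. ] q [-0.09 -0.53  2.53  0.49  0.24  1.02] F [-6.5  1.8  9.5] w 0.0199
```

View pics/s19.png

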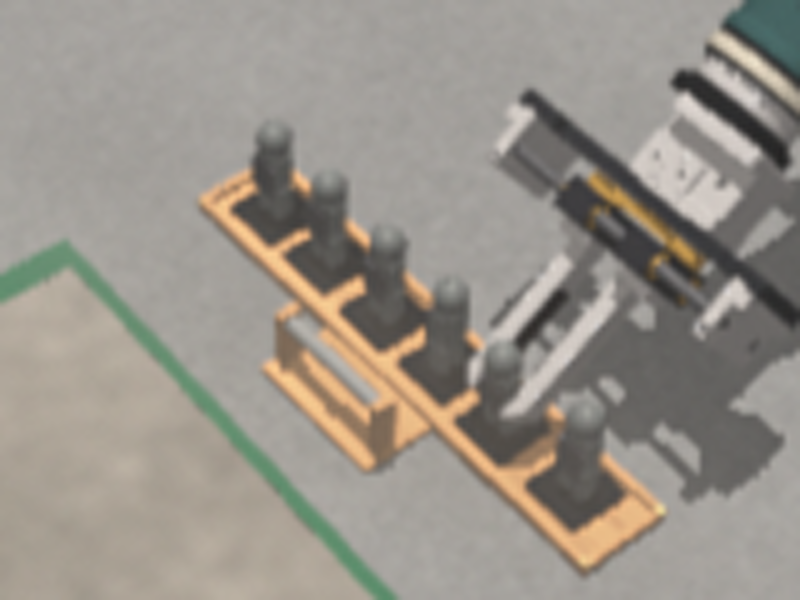

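Call:
apply_moves([
  [[0.12,0,-0.09],[0,0,0],0.1],
  [[0.12,0,-0.09],[0,0,0],0.1],
  [[0.12,0,-0.09],[0,0,0],0.3],
  [[0.12,0,-0.09],[0,0,0],0.3],
  [[0.12,0,-0.09],[0,0,0],0.3],
  [[0.12,0,-0.09],[0,0,0],0.3],
  [[0.1,0,-0.8],[0,0,0],0.3],
  [[0.05,0,-1.6],[0,0,0],0.3],
  [[0,0,-2.4],[0,0,0],0.3],
  [[0,0,-2.4],[0,0,0],0.3],
])

```text
time: 29.15
tool_pos: [0.4421, 0.0493, 0.0545]
ee_rot: [3.141, -0.932, 0.042]
wrist_force: [-0.1, -0.9, 0.6]
width: 0.0287
```

Run:
```python
from pl import *
did([0,0,-2.4],[0,0,0])
snap('scene','s20',(250,170,410,290),5);snap('top','t20',(250,200,410,320),5);chk();cmdmeas()
```

```text
t 29.15 pos [0.4421 0.0493 0.0545] cmd-meas mm [-1.3  0.  -2.3] rot err [ 0.  -0.1  0.1] q [-0.11 -0.66  2.55  0.36  0.35  1.14] F [-0.1 -0.9  0.6] w 0.0287
t 29.25 pos [0.4418 0.0494 0.0532] cmd-meas mm [-1.  -0.1 -1. ] rot err [0. 0. 0.] q [-0.11 -0.66  2.55  0.36  0.35  1.14] F [0.2 0.2 0.1] w 0.0281
```

View pics/s20.png

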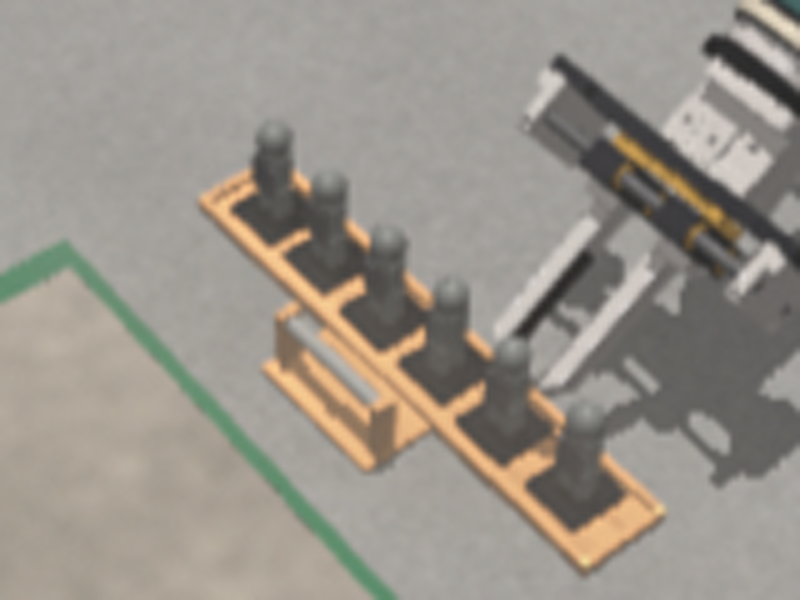

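View pics/t20.png

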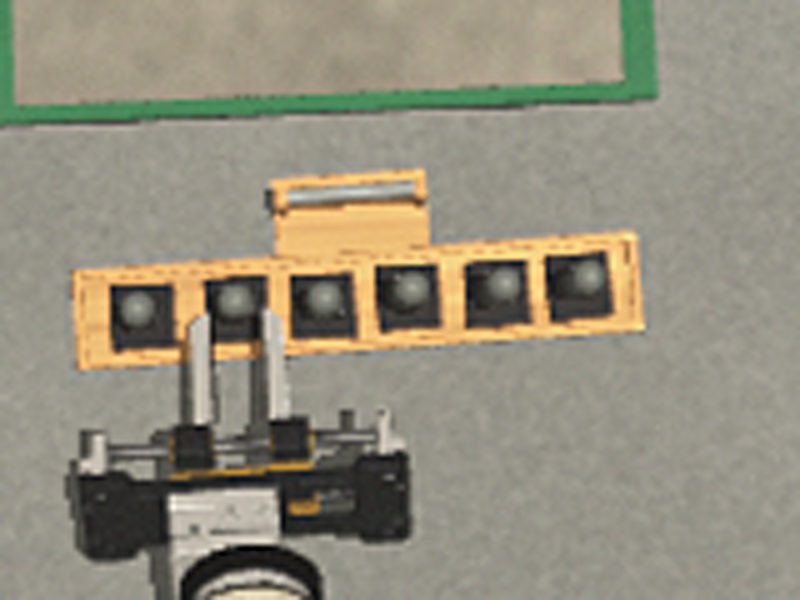

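```bash
cat >> pl.py <<'E'
def trayfit(im,n,roi,z=.009,zt=None):
    "line fit of tray outline from wood mask; returns long edges in world"
    from seg import wood
    c,k=wood(n,im,roi); return c[:,0],k
E
python3 - <<'E'
from pl import *
f=lambda p:((p[0]+.5)/5-.5+250,(p[1]+.5)/5-.5+200)
b=onz('top',[f((290,199)),f((415,189))],.043); print('bar',b,b.mean(0),np.degrees(np.arctan2(b[0,0]-b[1,0],b[0,1]-b[1,1])))
g=lambda p:((p[0]+.5)/5-.5+250,(p[1]+.5)/5-.5+170)
s=onz('scene',[g((293,325)),g((376,400))],.043); print('bar sc',s,s.mean(0),np.degrees(np.arctan2(s[0,0]-s[1,0],s[0,1]-s[1,1])))
im=cv2.imread('pics/t20_raw.png')
from seg import wood
c,k=wood('top',im,(255,225,390,280)); c=c[:,0]
W=onz('top',c,.009)
# iterative split: end edges & -x long edge
for nm,sel in dict(back=lambda w:(w[:,0]<.45)&(abs(w[:,1]+.02)<.15),front=lambda w:(w[:,0]>.47)&(w[:,0]<.51)&(abs(w[:,1]+.02)<.14)&(abs(w[:,1]+.02)>.06),nose=lambda w:(w[:,0]>.525)).items():
    w=W[sel(W)]; A=np.polyfit(w[:,1],w[:,0],1); print(nm,len(w),'slope deg',np.degrees(np.arctan(-A[0])).round(2),'x at y=-.022',np.polyval(A,-.022).round(4),'res',np.std(w[:,0]-np.polyval(A,w[:,1])).round(4), w[:,1].min().round(3),w[:,1].max().round(3))
print('ends',np.sort(W[:,1])[[0,5,-6,-1]].round(4))
E
```

```text
bar [[ 0.52220838  0.01542449  0.043     ]
 [ 0.52601942 -0.05684668  0.043     ]] [ 0.5241139  -0.02071109  0.043     ] -3.018555057317712
bar sc [[ 0.53062462 -0.04859912  0.043     ]
 [ 0.52568661  0.01856672  0.043     ]] [ 0.52815561 -0.0150162   0.043     ] 175.79519954587224
back 102 slope deg 2.39 x at y=-.022 0.4373 res 0.0009 -0.168 0.128
front 54 slope deg 2.43 x at y=-.022 0.4941 res 0.0008 -0.159 0.118
nose 39 slope deg 0.51 x at y=-.022 0.5377 res 0.0039 -0.065 0.026
ends [-0.1895 -0.1889  0.1445  0.1448]
```

Run:
```python
from pl import *
r=down(np.pi/2+.042); p=np.array([.525,-.019,.14])
print(ik(p,r),ik(p-[0,0,.106],r))
m=half(p,r,[.46,.03,.2]); show(*m,'half'); print(ik(*m));
```

```text
(array([-1.44123210e-01,  6.19239776e-02,  1.55601120e+00,  2.95210366e-10,
        1.52365747e+00, -1.86123210e-01]), np.float64(9.701277299874126e-08), np.float64(1.4596413010412567e-07)) (array([-1.44123210e-01,  1.46121295e-01,  1.68557390e+00,  3.76360731e-12,
        1.30989745e+00, -1.86123210e-01]), np.float64(2.7798825710619707e-09), np.float64(2.3515326240416973e-09))
half t [12.8, 2.02, -7.39] w [0.363, -0.363, -0.723] rows 8.0
(array([-0.31037795, -0.44562983,  1.94073878,  0.35529799,  1.28852623,
        0.34906509]), np.float64(3.489174761390199e-08), np.float64(1.329771662077956e-08))
```

Call:
apply_moves([
  [[2.5,0,-1.8],[0,0,0],0.3],
  [[5.5,0,-3.7],[0,0,0],0.3],
  [[8.5,0,-5.5],[0,0,0],0.4],
  [[11,1,-6.7],[0.06,-0.06,-0.11],0.4],
  [[12.8,2,-7.4],[0.11,-0.11,-0.21],0.4],
  [[12.8,2,-7.4],[0.16,-0.16,-0.31],0.4],
  [[12.8,2,-7.4],[0.21,-0.21,-0.41],0.4],
  [[12.8,2,-7.4],[0.26,-0.26,-0.51],0.4],
  [[12.8,2,-7.4],[0.31,-0.31,-0.61],0.4],
  [[12.8,2,-7.4],[0.36,-0.36,-0.71],0.4],
])

```text
time: 30.08
tool_pos: [0.4602, 0.0294, 0.199]
ee_rot: [2.927, -0.511, 0.841]
wrist_force: [0.3, 0.9, 0.4]
width: 0.0375
```

Run:
```python
from pl import *
did([12.8,2,-7.4],[.36,-.36,-.71])
r=down(np.pi/2+.042); p=np.array([.525,-.019,.12]); show(p,r)
```

```text
t 30.08 pos [0.4602 0.0294 0.199 ] cmd-meas mm [-0.3  0.7  1. ] rot err [ 1.9 -2.  -4.1] q [-0.33 -0.48  1.98  0.39  1.25  0.41] F [0.3 0.9 0.4] w 0.0375
 t [-3.48, 6.44, 8.78] w [0.364, -0.369, -0.736] rows 8.0
```

Run:
```python
from pl import *
optics.snapshot('top');optics.snapshot('top');chk()
```

```text
t 30.18 pos [0.462  0.0296 0.2003] cmd-meas mm [-2.1  0.6 -0.2] rot err [ 2.1 -2.1 -4.3] q [-0.33 -0.48  1.98  0.39  1.24  0.41] F [ 1.  -0.3 -0.5] w 0.0378
```

Run:
```python
from pl import *
resync(); r=down(np.pi/2+.042); p=np.array([.525,-.019,.12]); show(p,r)
```

```text
t [-3.32, 6.38, 8.88] w [0.4, -0.406, -0.81] rows 8.0
```

Call:
apply_moves([
  [[-0.5,1,1],[0.05,-0.05,-0.1],0.3],
  [[-1,2.5,2],[0.1,-0.1,-0.2],0.3],
  [[-1.5,4,3.5],[0.15,-0.15,-0.3],0.3],
  [[-2,5,5],[0.2,-0.2,-0.4],0.3],
  [[-2.5,6,6],[0.25,-0.25,-0.5],0.3],
  [[-3,6.4,7],[0.3,-0.3,-0.6],0.3],
  [[-3.3,6.4,8],[0.35,-0.35,-0.7],0.3],
  [[-3.3,6.4,8.9],[0.4,-0.406,-0.81],0.3],
  [[-3.3,6.4,8.9],[0.4,-0.406,-0.81],0.3],
  [[-3.3,6.4,8.9],[0.4,-0.406,-0.81],0.3],
])

```text
time: 31.02
tool_pos: [0.5249, -0.0177, 0.1182]
ee_rot: [-3.14, -0.002, 1.612]
wrist_force: [-0.2, -0.2, 0.0]
width: 0.0282
```

Run:
```python
from pl import *
did([-3.3,6.4,8.9],[.4,-.406,-.81])
snap('scene','s21',(250,170,410,290),5);snap('top','t21',(250,180,410,300),5);chk();
r=down(np.pi/2+.042); p=np.array([.525,-.019,.034]); show(p,r)
```

```text
t 31.02 pos [ 0.5249 -0.0177  0.1182] cmd-meas mm [ 0.5 -1.3  1.8] rot err [-0.1 -0.1 -0. ] q [-0.14  0.08  1.59  0.    1.48 -0.18] F [-0.2 -0.2  0. ] w 0.0282
t 31.12 pos [ 0.5249 -0.0188  0.1199] cmd-meas mm [ 0.5 -0.2  0.1] rot err [ 0.1 -0.  -0.1] q [-0.14  0.07  1.59  0.    1.48 -0.18] F [-0.6 -0.1  0.3] w 0.0279
 t [-0.0, -0.03, 8.6] w [-0.0, -0.0, -0.0] rows 3.0
```

View pics/s21.png

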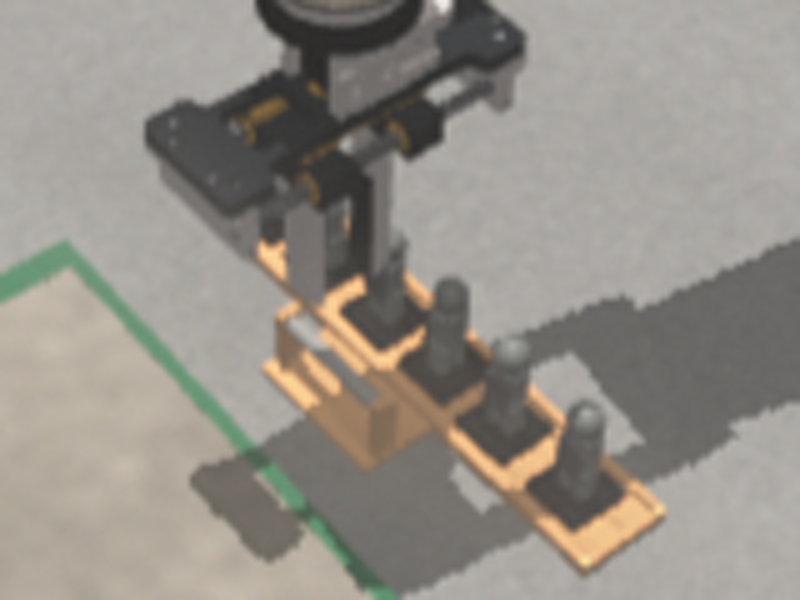

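View pics/t21.png

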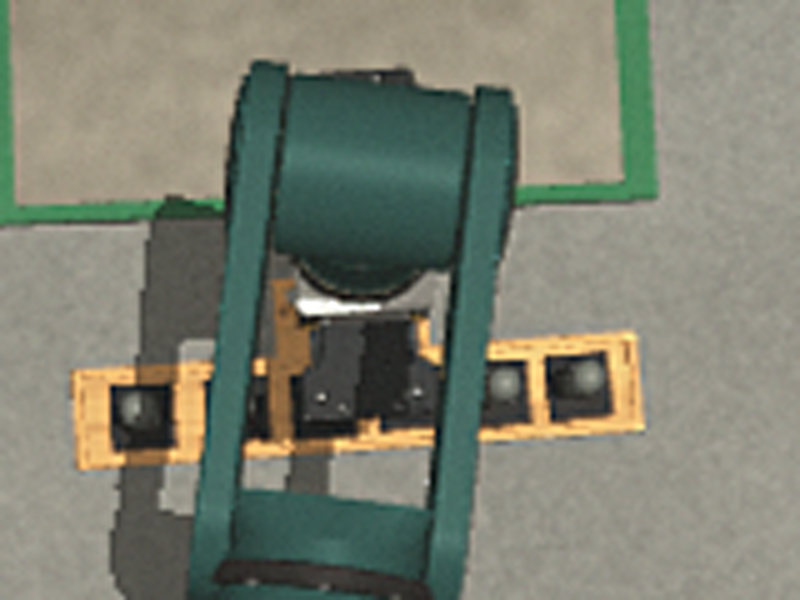

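Call:
apply_moves([
  [[0,0,1.5],[0,0,0],0.32],
  [[0,0,3],[0,0,0],0.32],
  [[0,0,4.5],[0,0,0],0.32],
  [[0,0,5.7],[0,0,0],0.32],
  [[0,0,6.8],[0,0,0],0.32],
  [[0,0,7.6],[0,0,0],0.32],
  [[0,0,8.1],[0,0,0],0.32],
  [[0,0,8.4],[0,0,0],0.32],
  [[0,0,8.4],[0,0,0],0.32],
  [[0,0,8.4],[0,0,0],0.32],
])

```text
time: 31.95
tool_pos: [0.5259, -0.0191, 0.0365]
ee_rot: [3.14, 0.0, 1.613]
wrist_force: [0.1, 0.4, 0.4]
width: 0.0299
```

Run:
```python
from pl import *
did([0,0,8.4],[0,0,0])
snap('scene','s22',(270,190,370,270),7)
```

```text
t 31.95 pos [ 0.5259 -0.0191  0.0365] cmd-meas mm [-0.6  0.1 -0.5] rot err [ 0.1  0.  -0. ] q [-0.14  0.14  1.68 -0.    1.31 -0.19] F [0.1 0.4 0.4] w 0.0299
```

View pics/s22.png

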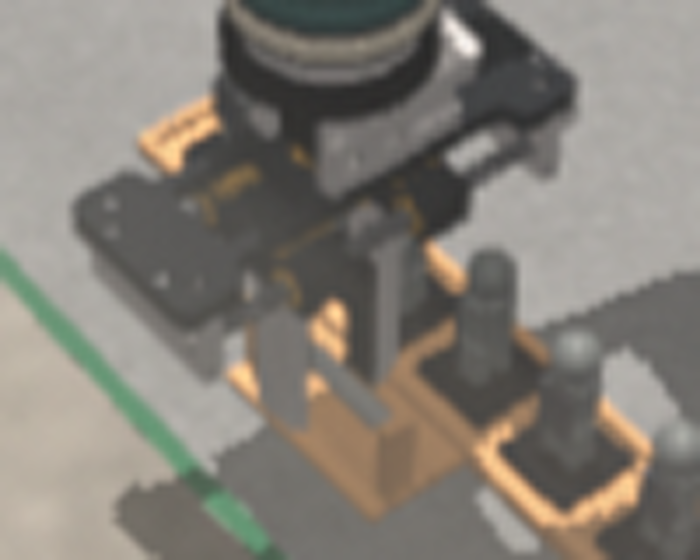

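Call:
apply_moves([
  [[0,0,0.2],[0,0,0],0.32],
  [[0,0,0.2],[0,0,0],0.25],
  [[0,0,0.2],[0,0,0],0.2],
  [[0,0,0.2],[0,0,0],0.15],
  [[0,0,0.2],[0,0,0],0.1],
  [[0,0,0.2],[0,0,0],0.05],
  [[0,0,0.2],[0,0,0],0.0],
  [[0,0,0.2],[0,0,0],0.0],
  [[0,0,0.2],[0,0,0],0.0],
  [[0,0,0.2],[0,0,0],0.0],
])

```text
time: 32.83
tool_pos: [0.5259, -0.019, 0.0342]
ee_rot: [3.14, 0.0, 1.613]
wrist_force: [1.4, 1.2, -1.8]
width: 0.0089
```

Run:
```python
from pl import *
did([0,0,.2],[0,0,0])
im=snap('scene','s23',(250,170,410,290),5); t=snap('top','t23',(230,120,400,290),3.5)
raw=cv2.imread('pics/t23_raw.png')
from seg import green,wood
p=green('top',raw); print(onz('top',p,.01).round(4))
```

```text
t 32.83 pos [ 0.5259 -0.019   0.0342] cmd-meas mm [-0.6  0.1 -0.2] rot err [0.1 0.  0. ] q [-0.14  0.15  1.68 -0.    1.31 -0.19] F [ 1.4  1.2 -1.8] w 0.0089
[[ 0.3617 -0.0395  0.01  ]
 [ 0.0068 -0.0765  0.01  ]
 [-0.0969 -0.0616  0.01  ]
 [-0.1528 -0.026   0.01  ]
 [-0.1284  0.1673  0.01  ]
 [ 0.3727  0.0446  0.01  ]]
```

View pics/s23.png

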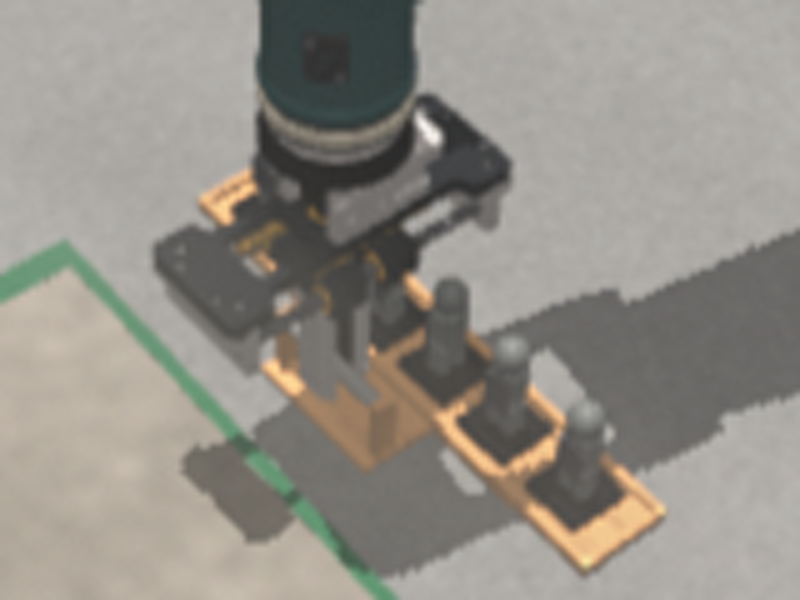

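View pics/t23.png

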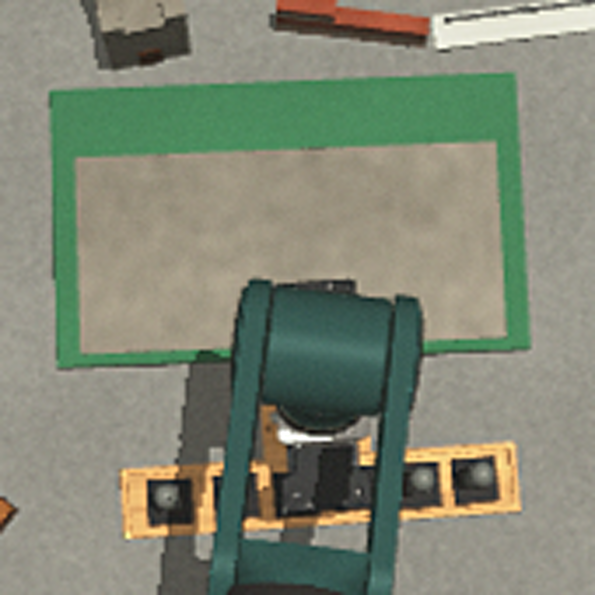

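Run:
```python
from pl import *
for n,f,roi,lo in(('top','t0' if 0 else 'top0',(235,130,390,235),60),('scene','scene0',(180,210,360,375),60)):
    im=cv2.imread(f'pics/{f}.png'); hsv=cv2.cvtColor(im,cv2.COLOR_BGR2HSV); m=cv2.inRange(hsv,(60,90,40),(95,255,255))
    k=np.zeros_like(m);x0,y0,x1,y1=roi;k[y0:y1,x0:x1]=m[y0:y1,x0:x1]
    c=max(cv2.findContours(k,cv2.RETR_EXTERNAL,cv2.CHAIN_APPROX_NONE)[0],key=cv2.contourArea)[:,0]
    W=onz(n,c,.01)
    def fl(a,sel,ax):
        w=W[sel]; A=np.polyfit(w[:,1-ax],w[:,ax],1); return A,np.std(w[:,ax]-np.polyval(A,w[:,1-ax]))
    xm,ym=(W[:,0].max()+W[:,0].min())/2,(W[:,1].max()+W[:,1].min())/2
    F=fl(0,(abs(W[:,1]-ym)<.17)&(W[:,0]<xm),0);B=fl(0,(abs(W[:,1]-ym)<.17)&(W[:,0]>xm),0)
    L=fl(0,(abs(W[:,0]-xm)<.09)&(W[:,1]>ym),1);Rr=fl(0,(abs(W[:,0]-xm)<.09)&(W[:,1]<ym),1)
    print(n,'front',F,'back',B,'L',L,'R',Rr)
    print(' x front at y0',F[0][1],'depth',B[0][1]-F[0][1],'edge yaw deg',np.degrees(np.arctan(-F[0][0])),np.degrees(np.arctan(-B[0][0])),np.degrees(np.arctan(L[0][0])),np.degrees(np.arctan(Rr[0][0])))
    yl,yr=np.polyval(L[0],F[0][1]),np.polyval(Rr[0],F[0][1]); print(' y at front',yl,yr,(yl+yr)/2,yl-yr)
```

```text
top front (array([-0.01210875,  0.58032833]), np.float64(0.0008565893928079688)) back (array([-0.01263773,  0.81619824]), np.float64(0.0009251632988445943)) L (array([0.00847283, 0.18978893]), np.float64(0.0008152404713786533)) R (array([ 0.00933304, -0.20576542]), np.float64(0.0009449085006518554))
 x front at y0 0.5803283310387255 depth 0.2358699132568426 edge yaw deg 0.6937461495936672 0.7240503007513333 0.4854456039195727 0.5347280056678858
 y at front 0.19470594982241637 -0.20034919591086264 -0.0028216230442231344 0.39505514573327905
scene front (array([0.4699528 , 0.81744223]), np.float64(0.01771621508180154)) back (array([-0.11122133,  0.77952654]), np.float64(0.020052739265166496)) L (array([-1.67200157,  1.32175726]), np.float64(0.03381359842160079)) R (array([ 0.7638582 , -0.73272472]), np.float64(0.04453852726713411))
 x front at y0 0.8174422332177234 depth -0.03791569698639086 edge yaw deg -25.171309660349877 6.346429876827563 -59.116965380348475 37.374697055003935
 y at front -0.04500743687008568 -0.10831477272013457 -0.07666110479511012 0.06330733585004888
```

Call:
apply_moves([
  [[0,0,-0.15],[0,0,0],0],
  [[0,0,-0.3],[0,0,0],0],
  [[0,0,-0.45],[0,0,0],0],
  [[0,0,-0.6],[0,0,0],0],
  [[0,0,-0.75],[0,0,0],0],
  [[0,0,-0.9],[0,0,0],0],
  [[0,0,-1.05],[0,0,0],0],
  [[0,0,-1.2],[0,0,0],0],
  [[0,0,-1.4],[0,0,0],0],
  [[0,0,-1.4],[0,0,0],0],
])

```text
time: 33.77
tool_pos: [0.5258, -0.0191, 0.0486]
ee_rot: [3.14, 0.0, 1.613]
wrist_force: [-1.2, -0.1, -4.4]
width: 0.0091
```

Run:
```python
from pl import *
did([0,0,-1.4],[0,0,0])
snap('scene','s24',(250,170,410,290),5); chk()
```

```text
t 33.77 pos [ 0.5258 -0.0191  0.0486] cmd-meas mm [-0.5  0.1 -0.6] rot err [0.1 0.  0. ] q [-0.14  0.13  1.67 -0.    1.34 -0.19] F [-1.2 -0.1 -4.4] w 0.0091
t 33.82 pos [ 0.5258 -0.019   0.0485] cmd-meas mm [-0.5  0.1 -0.5] rot err [0.1 0.  0. ] q [-0.14  0.13  1.67 -0.    1.34 -0.19] F [-0.9  0.5 -5. ] w 0.0089
```

View pics/s24.png

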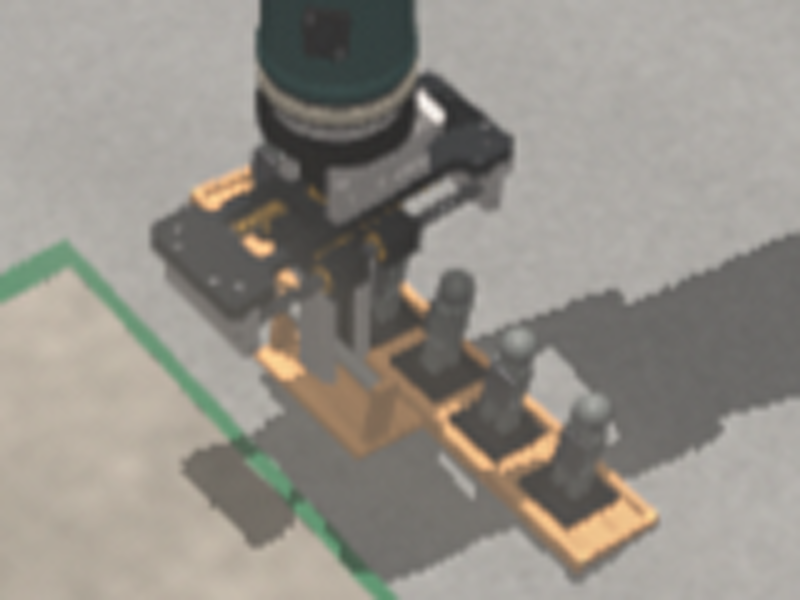

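Call:
apply_moves([
  [[0.03,0.4,0],[0,0,0.001],0],
  [[0.06,0.9,0],[0,0,0.002],0],
  [[0.09,1.5,0],[0,0,0.003],0],
  [[0.12,2.1,0],[0,0,0.004],0],
  [[0.15,2.7,0],[0,0,0.005],0],
  [[0.18,3.3,0],[0,0,0.006],0],
  [[0.21,3.9,0],[0,0,0.007],0],
  [[0.25,4.5,0],[0,0,0.008],0],
  [[0.29,5,0],[0,0,0.01],0],
  [[0.29,5,0],[0,0,0.01],0],
])

```text
time: 34.65
tool_pos: [0.577, -0.0139, 0.0483]
ee_rot: [3.139, 0.0, 1.603]
wrist_force: [1.3, 1.3, -3.7]
width: 0.0092
```

Run:
```python
from pl import *
did([.29,5,0],[0,0,.01])
snap('scene','s25',(220,160,400,295),4.4); chk()
```

```text
t 34.65 pos [ 0.577  -0.0139  0.0483] cmd-meas mm [-1.8 -0.1 -0.3] rot err [0.2 0.  0. ] q [-0.12  0.24  1.54  0.    1.36 -0.15] F [ 1.3  1.3 -3.7] w 0.0092
t 34.7 pos [ 0.5769 -0.0139  0.0486] cmd-meas mm [-1.7 -0.  -0.6] rot err [0.2 0.  0. ] q [-0.12  0.24  1.55  0.    1.36 -0.15] F [ 0.7 -0.5 -4.3] w 0.0092
```

View pics/s25.png

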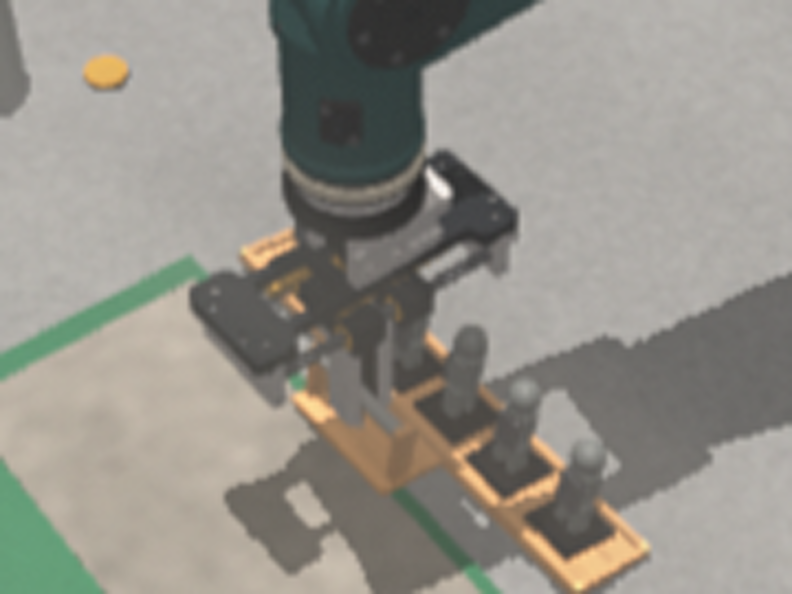

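Call:
apply_moves([
  [[0.03,0.4,0],[0,0,0.001],0],
  [[0.06,0.9,0],[0,0,0.002],0],
  [[0.09,1.5,0],[0,0,0.003],0],
  [[0.12,2.1,0],[0,0,0.004],0],
  [[0.15,2.7,0],[0,0,0.005],0],
  [[0.18,3.3,0],[0,0,0.006],0],
  [[0.21,3.9,0],[0,0,0.007],0],
  [[0.25,4.5,0],[0,0,0.008],0],
  [[0.29,5,0],[0,0,0.01],0],
  [[0.29,5,0],[0,0,0.01],0],
])

```text
time: 35.53
tool_pos: [0.6266, -0.0095, 0.0486]
ee_rot: [3.139, 0.0, 1.593]
wrist_force: [-2.6, -0.3, 0.5]
width: 0.0092
```

Run:
```python
from pl import *
did([.29,5,0],[0,0,.01])
snap('scene','s26',(220,160,400,295),4.4); chk()
```

```text
t 35.53 pos [ 0.6266 -0.0095  0.0486] cmd-meas mm [-1.6  0.  -0.6] rot err [0.1 0.  0. ] q [-0.11  0.34  1.41 -0.    1.38 -0.13] F [-2.6 -0.3  0.5] w 0.0092
t 35.58 pos [ 0.6265 -0.0095  0.0487] cmd-meas mm [-1.5  0.  -0.7] rot err [0.2 0.  0. ] q [-0.11  0.34  1.41 -0.    1.38 -0.13] F [-3.3  0.2  1.3] w 0.0092
```

View pics/s26.png

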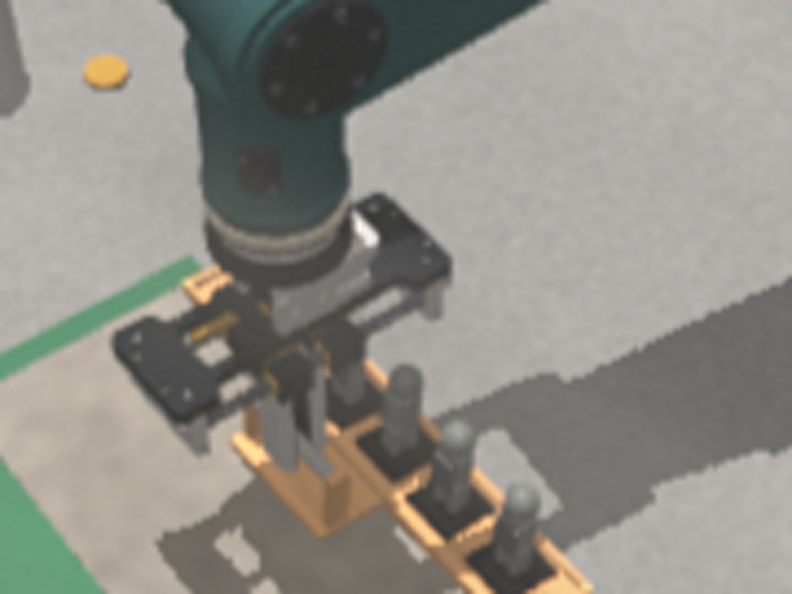

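Call:
apply_moves([
  [[0.03,0.4,0],[0,0,0.001],0],
  [[0.06,0.9,0],[0,0,0.002],0],
  [[0.09,1.5,0],[0,0,0.003],0],
  [[0.12,2.1,0],[0,0,0.004],0],
  [[0.15,2.7,0],[0,0,0.005],0],
  [[0.18,3.3,0],[0,0,0.006],0],
  [[0.21,3.9,0],[0,0,0.007],0],
  [[0.25,4.5,0],[0,0,0.008],0],
  [[0.29,5,0],[0,0,0.01],0],
  [[0.29,5,0],[0,0,0.01],0],
])

```text
time: 36.42
tool_pos: [0.6769, -0.0054, 0.0482]
ee_rot: [3.139, 0.0, 1.583]
wrist_force: [-0.5, 0.0, -1.7]
width: 0.0093
```

Run:
```python
from pl import *
did([.29,5,0],[0,0,.01])
snap('scene','s27',(180,160,360,295),4.4); snap('top','t27',(230,120,400,290),3.5);chk()
show([.7105,-.0006,.047],down(np.pi/2+.0113))
```

```text
t 36.42 pos [ 0.6769 -0.0054  0.0482] cmd-meas mm [-2.  -0.1 -0.3] rot err [0.2 0.  0. ] q [-0.09  0.45  1.27  0.    1.42 -0.1 ] F [-0.5  0.  -1.7] w 0.0093
t 36.52 pos [ 0.6767 -0.0054  0.0487] cmd-meas mm [-1.7 -0.  -0.8] rot err [0.2 0.  0. ] q [-0.09  0.45  1.27  0.    1.42 -0.1 ] F [ 0.8  0.4 -0.2] w 0.0091
 t [0.44, 3.56, 0.1] w [-0.0, -0.0, 0.001] rows 1.0
```

View pics/s27.png

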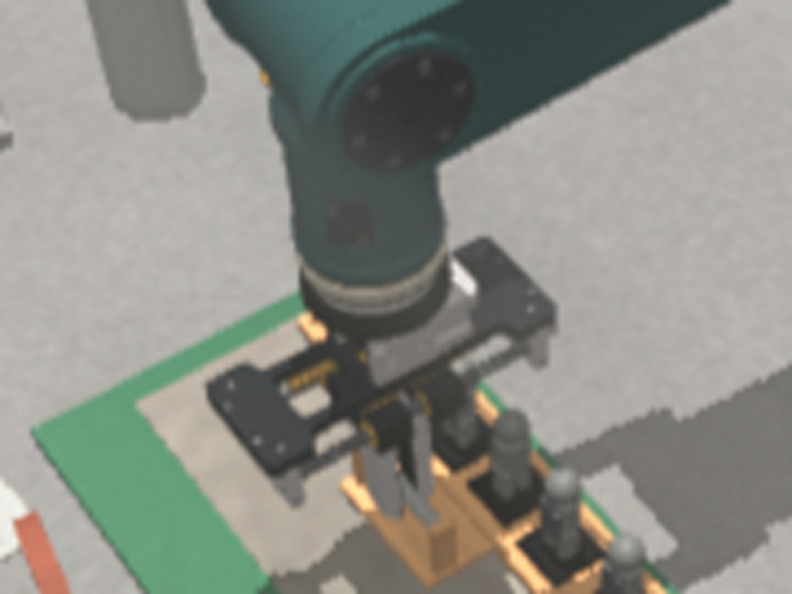

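View pics/t27.png

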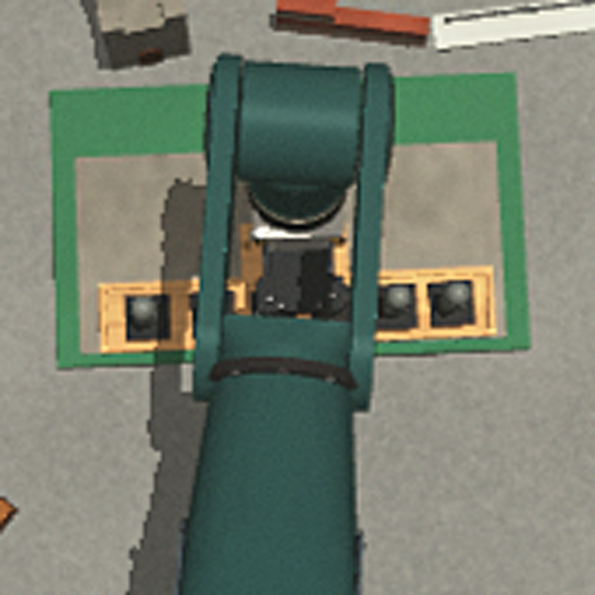

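Call:
apply_moves([
  [[0.06,0.4,0],[0,0,0],0],
  [[0.12,0.9,0],[0,0,0],0],
  [[0.19,1.4,0],[0,0,0],0],
  [[0.26,1.9,0],[0,0,0.001],0],
  [[0.33,2.4,0],[0,0,0.001],0],
  [[0.39,2.8,0.05],[0,0,0.001],0],
  [[0.44,3.15,0.15],[0,0,0.001],0],
  [[0.46,3.3,0.25],[0,0,0.001],0],
  [[0.46,3.35,0.35],[0,0,0.001],0],
  [[0.46,3.35,0.4],[0,0,0.001],0],
])

```text
time: 37.35
tool_pos: [0.7089, -0.0006, 0.0449]
ee_rot: [3.14, 0.0, 1.582]
wrist_force: [-3.9, -0.9, 2.3]
width: 0.0089
```

```bash
cat > meas.py <<'E'
from pl import *
from seg import wood
def tray(name,z=.019):
    im=cv2.imread(f'pics/{name}_raw.png'); hsv=cv2.cvtColor(im,cv2.COLOR_BGR2HSV)
    m=cv2.inRange(hsv,(8,70,90),(24,255,255)); k=np.zeros_like(m); k[160:235,245:385]=m[160:235,245:385]
    k=cv2.morphologyEx(k,cv2.MORPH_CLOSE,np.ones((3,3)))
    v,u=np.nonzero(k); W=onz('top',np.c_[u,v],z)
    # back edge: per column, lowest wood pixel (largest row)
    P=[];Fr=[]
    for c in range(u.min()+3,u.max()-2):
        rr=v[u==c]
        if len(rr)>3: P.append((c,rr.max()+.5)); Fr.append((c,rr.min()-.5))
    P=np.array(P); w=onz('top',P,z)
    A=np.polyfit(w[:,1],w[:,0],1)
    for _ in range(5):
        e=w[:,0]-np.polyval(A,w[:,1]); w=w[abs(e-np.median(e))<.003]; A=np.polyfit(w[:,1],w[:,0],1)
    rows=[(r,u[v==r].min()-.5,u[v==r].max()+.5) for r in range(v.min(),v.max()+1) if (v==r).any()]
    wl=onz('top',[(a,r) for r,a,b in rows],z);wr=onz('top',[(b,r) for r,a,b in rows],z)
    return A,len(w),wl,wr
E
python3 - <<'E'
from meas import *
did([.46,3.35,.4],[0,0,.001])
snap('scene','s28',(180,160,360,295),4.4); snap('top','t28',(230,120,400,290),3.5);chk()
A,n,wl,wr=tray('t28'); print('back edge slope deg',np.degrees(np.arctan(-A[0])),'x at y0',A[1],n); print('ends',np.sort(wl[:,1])[-15:].round(4),np.sort(wr[:,1])[:15].round(4))
E
```

```text
t 37.35 pos [ 7.089e-01 -6.000e-04  4.490e-02] cmd-meas mm [-0.5  0.1 -0.9] rot err [0.1 0.  0. ] q [-0.08  0.52  1.17 -0.    1.45 -0.09] F [-3.9 -0.9  2.3] w 0.0089
t 37.45 pos [ 7.089e-01 -5.000e-04  4.490e-02] cmd-meas mm [-0.5  0.1 -0.9] rot err [0.1 0.  0. ] q [-0.08  0.52  1.18 -0.    1.45 -0.09] F [-3.4  0.1  1. ] w 0.0093
back edge slope deg 0.98039977054042 x at y0 0.6187284776361467 40
ends [0.1633 0.1653 0.1653 0.1654 0.1654 0.1655 0.1656 0.1656 0.1657 0.1657
 0.1658 0.1658 0.1659 0.1659 0.166 ] [-0.171  -0.1708 -0.1707 -0.1706 -0.1705 -0.1704 -0.1702 -0.1701 -0.17
 -0.1699 -0.1691 -0.169  -0.1688 -0.1687 -0.1686]
```

View pics/s28.png

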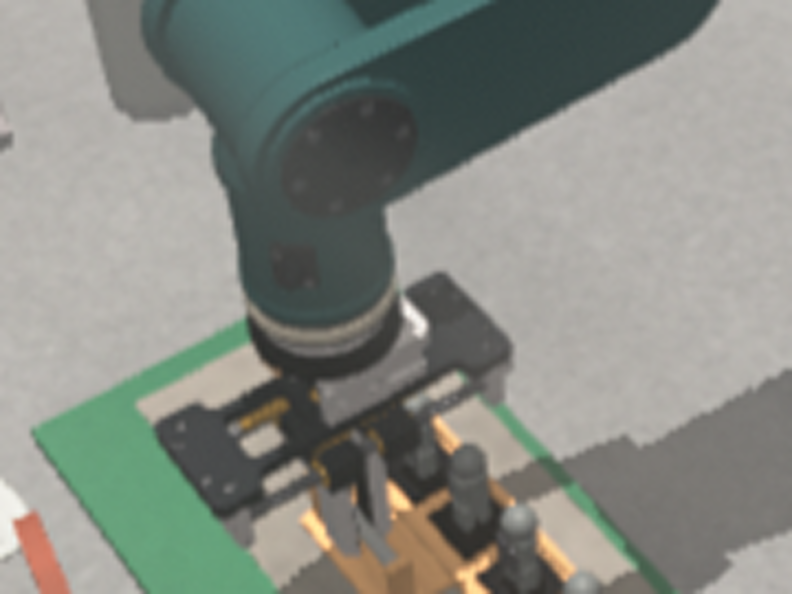

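View pics/t28.png

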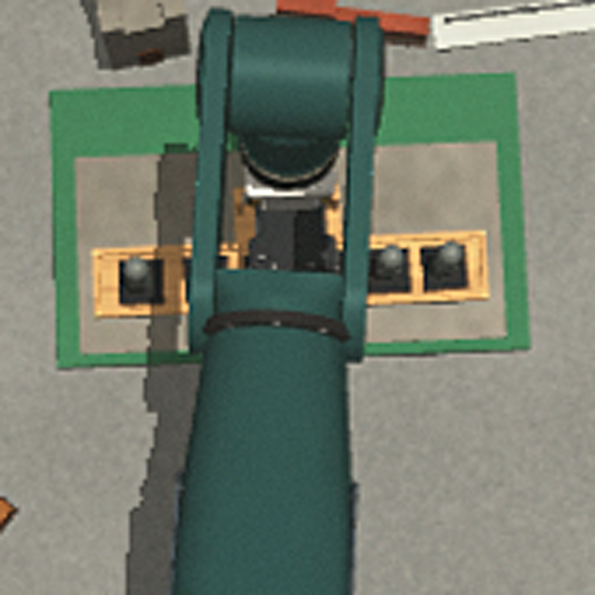

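Call:
apply_moves([
  [[0,0.05,0],[0,0,0.001],0],
  [[0,0.1,0],[0,0,0.002],0],
  [[0,0.15,0.02],[0,0,0.003],0],
  [[0,0.2,0.05],[0,0,0.004],0],
  [[0,0.2,0.05],[0,0,0.004],0],
  [[0,0.2,0.05],[0,0,0.004],0],
  [[0,0.2,0.05],[0,0,0.004],0],
  [[0,0.2,0.05],[0,0,0.004],0],
  [[0,0.2,0.05],[0,0,0.004],0],
  [[0,0.2,0.05],[0,0,0.004],0],
])

```text
time: 38.28
tool_pos: [0.7098, -0.0006, 0.0448]
ee_rot: [-3.141, 0.0, 1.578]
wrist_force: [-7.6, -0.2, 4.7]
width: 0.0088
```

Run:
```python
from meas import *
did([0,.2,.05],[0,0,.004])
```

```text
t 38.28 pos [ 7.098e-01 -6.000e-04  4.480e-02] cmd-meas mm [ 0.6  0.1 -1.4] rot err [-0.  0.  0.] q [-0.08  0.52  1.17 -0.    1.45 -0.09] F [-7.6 -0.2  4.7] w 0.0088
```

Call:
apply_moves([
  [[0,0,-0.08],[0,0,0],0],
  [[0,0,-0.08],[0,0,0],0.1],
  [[0,0,-0.08],[0,0,0],0.15],
  [[0,0,-0.08],[0,0,0],0.2],
  [[0,0,-0.08],[0,0,0],0.25],
  [[0,0,-0.08],[0,0,0],0.3],
  [[0,0,-0.08],[0,0,0],0.3],
  [[0,0,-1],[0,0,0],0.3],
  [[0,0,-2.5],[0,0,0],0.3],
  [[0,0,-4],[0,0,0],0.3],
])

```text
time: 39.12
tool_pos: [0.7104, -0.0005, 0.0839]
ee_rot: [-3.141, 0.0, 1.578]
wrist_force: [0.3, 0.0, 0.4]
width: 0.0281
```

Run:
```python
from meas import *
did([0,0,-4],[0,0,0])
snap('scene','s29',(180,160,360,295),4.4); snap('top','t29',(230,120,400,290),3.5);chk()
show([.66,-.001,.28],getc()[1]);show([.5,.3,.28],getc()[1])
```

```text
t 39.12 pos [ 7.104e-01 -5.000e-04  8.390e-02] cmd-meas mm [ 0.  -0.  -0.4] rot err [-0.  0.  0.] q [-0.08  0.5   1.13 -0.    1.52 -0.09] F [0.3 0.  0.4] w 0.0281
t 39.22 pos [ 7.13e-01 -7.00e-04  8.83e-02] cmd-meas mm [-2.6  0.2 -4.8] rot err [0.5 0.1 0. ] q [-0.08  0.49  1.12 -0.    1.52 -0.09] F [0.5 0.4 0.1] w 0.0282
 t [-0.01, -5.05, -19.65] w [0.0, 0.0, 0.0] rows 5.0
 t [30.2, -20.84, -19.64] w [0.0, 0.0, 0.0] rows 10.0
```

View pics/s29.png

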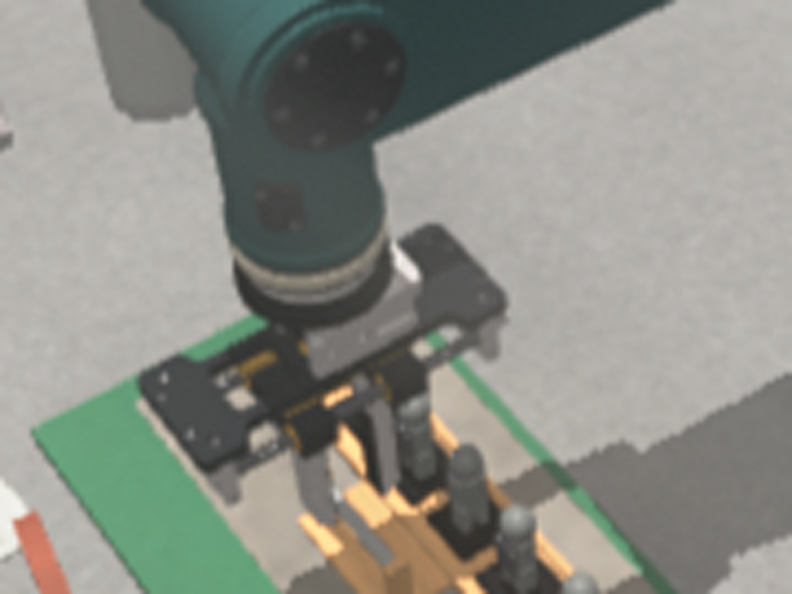

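Call:
apply_moves([
  [[0,0,-3],[0,0,0],0.3],
  [[0,0,-7],[0,0,0],0.3],
  [[0,0,-11],[0,0,0],0.3],
  [[0,0,-15],[0,0,0],0.3],
  [[3,-2,-17],[0,0,0],0.3],
  [[6,-4,-18],[0,0,0],0.3],
  [[9,-7,-18],[0,0,0],0.3],
  [[12,-9,-18],[0,0,0],0.3],
  [[15,-11,-18],[0,0,0],0.3],
  [[15,-11,-18],[0,0,0],0.3],
])

```text
time: 40.05
tool_pos: [0.5961, 0.1542, 0.2645]
ee_rot: [3.141, -0.003, 1.585]
wrist_force: [0.9, 0.3, 0.4]
width: 0.0283
```

Run:
```python
from meas import *
did([15,-11,-18],[0,0,0])
```

```text
t 40.05 pos [0.5961 0.1542 0.2645] cmd-meas mm [ 3.3 -5.5 -1. ] rot err [ 0.  -0.1  0.4] q [0.16 0.23 1.12 0.   1.79 0.15] F [0.9 0.3 0.4] w 0.0283
```

Call:
apply_moves([
  [[3,-2,0],[0,0,0],0.3],
  [[6,-4,0],[0,0,0],0.3],
  [[9,-6,0],[0,0,0],0.3],
  [[12,-8,0],[0,0,0],0.3],
  [[15,-10,0],[0,0,0],0.3],
  [[18,-12,0],[0,0,0],0.3],
  [[20,-13,0],[0,0,0],0.3],
  [[20,-13,0],[0,0,0],0.3],
  [[20,-13,0],[0,0,0],0.3],
  [[20,-13,0],[0,0,0],0.3],
])

```text
time: 40.88
tool_pos: [0.4687, 0.3471, 0.263]
ee_rot: [3.141, 0.001, 1.577]
wrist_force: [0.6, 1.0, 0.0]
width: 0.0282
```

Run:
```python
from meas import *
did([20,-13,0],[0,0,0])
snap('scene','s30',(150,160,390,340),3.3); snap('top','t30',(230,120,400,290),3.5);chk()
A,n,wl,wr=tray('t30'); print('back edge slope deg',np.degrees(np.arctan(-A[0])),'x at y0',A[1],n); print('ends',np.sort(wl[:,1])[-15::3].round(4),np.sort(wr[:,1])[:15:3].round(4))
```

```text
t 40.88 pos [0.4687 0.3471 0.263 ] cmd-meas mm [-0.6  0.7  0.6] rot err [ 0.   0.1 -0. ] q [ 0.54  0.16  1.21 -0.    1.78  0.53] F [0.6 1.  0. ] w 0.0282
t 40.98 pos [0.469  0.3467 0.2632] cmd-meas mm [-1.   1.1  0.5] rot err [ 0.   0.1 -0.1] q [ 0.54  0.16  1.21 -0.    1.78  0.53] F [-0.2 -0.4  0.6] w 0.028
back edge slope deg 1.0014256427017543 x at y0 0.6195805811127448 108
ends [0.1653 0.1655 0.1657 0.1658 0.166 ] [-0.1708 -0.1705 -0.1701 -0.1691 -0.1687]
```

View pics/s30.png

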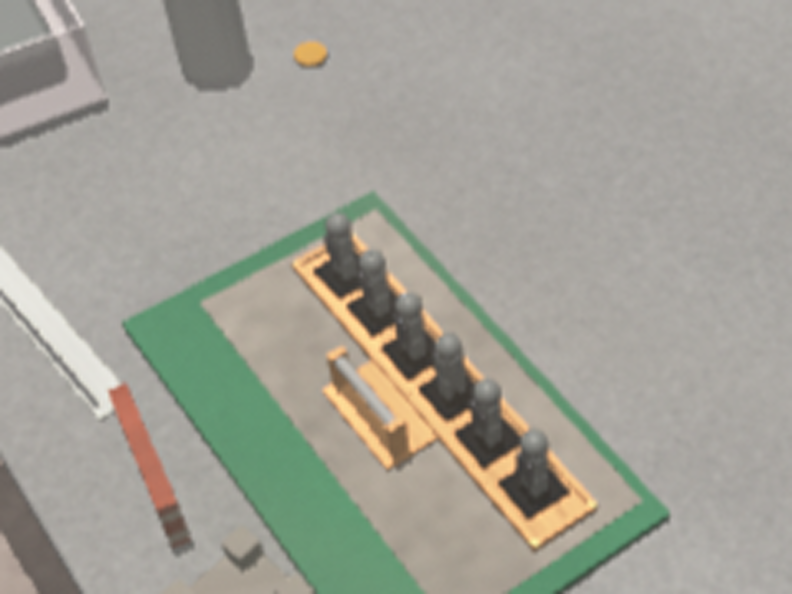

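View pics/t30.png

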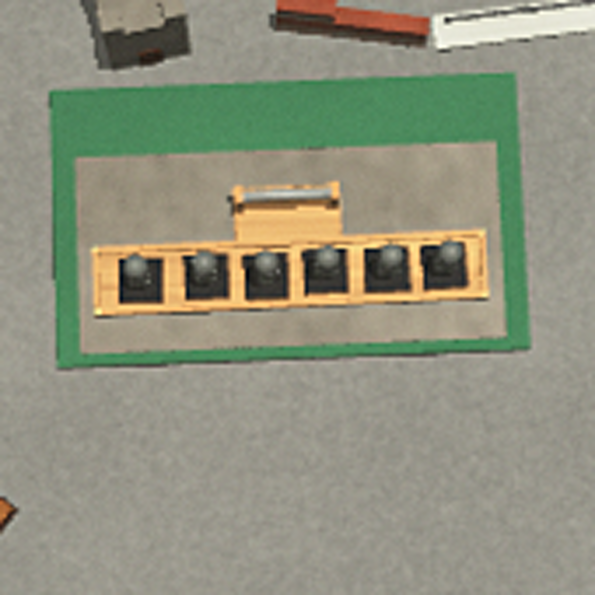

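Run:
```python
from meas import *
im=cv2.imread('pics/t30_raw.png'); hsv=cv2.cvtColor(im,cv2.COLOR_BGR2HSV); m=cv2.inRange(hsv,(60,90,40),(95,255,255)); k=np.zeros_like(m);k[135:230,235:390]=m[135:230,235:390]
v,u=np.nonzero(k)
P=[(c,v[u==c].max()+.5) for c in range(252,376)]; w=onz('top',P,.01); A=np.polyfit(w[:,1],w[:,0],1); w=w[abs(w[:,0]-np.polyval(A,w[:,1]))<.003];A=np.polyfit(w[:,1],w[:,0],1)
print('tile front',np.degrees(np.arctan(-A[0])),A[1],len(w))
# inner patch boundary: front strip's upper (inner) edge, back strip's lower edge
Q=[];B=[]
for c in range(262,368):
    r=np.sort(v[u==c]); d=np.where(np.diff(r)>10)[0]
    B.append((c,r[d[0]]+.5)); Q.append((c,r[d[-1]+1]-.5))
for n,p in(('patch front',Q),('patch back',B)):
    w=onz('top',p,.01); C=np.polyfit(w[:,1],w[:,0],1); print(n,np.degrees(np.arctan(-C[0])),C[1])
rows=range(165,215); L=[];Rr=[]
for r in rows:
    q=np.sort(u[v==r]); d=np.where(np.diff(q)>10)[0]
    if len(d): L.append((q[d[0]]+.5,r)); Rr.append((q[d[-1]+1]-.5,r))
l=onz('top',L,.01);rr=onz('top',Rr,.01);i=np.argmin(abs(l[:,0]-.65)); j=np.argmin(abs(rr[:,0]-.65)); print('patch sides at x=.65',l[i],rr[j],(l[i,1]+rr[j,1])/2)
# tray nose & bar
h=cv2.inRange(hsv,(8,70,90),(24,255,255)); n=[(c,np.nonzero(h[165:235,c])[0].min()+165-.5) for c in range(300,326)]; w=onz('top',n,.015); print('nose-ish',w[:,0].round(4)[::5])
A2,n,wl,wr=tray('t30',.019)
f=cv2.imread('pics/t30_raw.png'); 
P=[(c,np.nonzero(h[160:235,c])[0].min()+160-.5) for c in list(range(260,294))+list(range(332,366))]; w=onz('top',P,.019); C=np.polyfit(w[:,1],w[:,0],1); print('tray front edge',np.degrees(np.arctan(-C[0])),C[1],'back',A2[1])
im0=cv2.imread('pics/top0.png'); d=cv2.absdiff(im0,f).max(2)
for nm,(x,y) in dict(die=(180,246),paint=(162,233),crate=(226,267),token=(446,234),can=(471,201),pink=(186,285)).items(): print(nm,(d[y-14:y+14,x-14:x+14]>60).sum())
```

```text
tile front 0.6710120409126749 0.5786064461954679 124
patch front 0.7743074287635505 0.5876141824771496
patch back 0.863216945758524 0.7596222585826913
patch sides at x=.65 [0.6486693  0.17842052 0.01      ] [ 0.65073003 -0.18388289  0.01      ] -0.0027311823418713355
nose-ish [0.7237 0.7264 0.726  0.7255 0.7251 0.7308]
tray front edge 1.089410047351032 0.6799641092045694 back 0.6195805811127448
die 714
paint 699
crate 0
token 0
can 0
pink 678
```

Run:
```python
from meas import *
im=cv2.imread('pics/s30_raw.png'); cv2.imwrite('pics/s30f.png',im)
d=cv2.absdiff(im,cv2.imread('pics/scene0.png')).max(2)
for nm,(x,y) in dict(die=(429,363),paint=(434,387),crate=(408,305),token=(244,177),can=(210,165),pink=(457,330)).items(): print(nm,(d[y-12:y+12,x-12:x+12]>60).sum())
```

```text
die 390
paint 135
crate 0
token 0
can 0
pink 68
```

View pics/s30f.png

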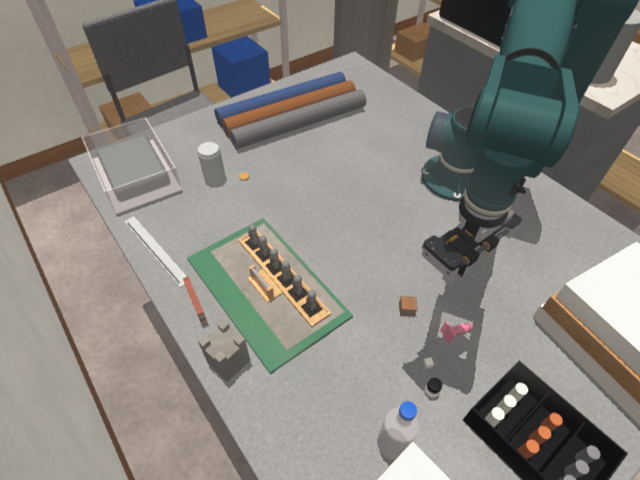

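Run:
```python
from bench import job
print(job.close_job())
```

```text
the job is handed in; nothing more can be done
None
```

I stood all four fallen figures (one in the lane, three on the table) upright in the lane between the two already there. I then pinched the bar, raised the tray's nose about 16 mm and slid the tray over the step. The job was handed in at about 41 s.

- **Figures:** in the last pictures all six stand in the lane. No figure had to be stood up a second time.
- **Tray position:** the whole tray lies on the paved patch. By the top camera it is off-centre by about 2 mm from front to back and 0.5 mm sideways.
- **Squareness:** the tray is 0.3–0.4° off square to the tile's front edge. I left that as it was because it is close to what the camera can resolve.
- **Bystanders:** the crate, token and can showed no change between the first and last pictures. The image comparison did flag the die, paint jar and pink figure: the arm hides them in the top view and its shadow falls on them in the scene view. By eye in the scene view they are where they started.
- **Robot:** at hand-in the arm was well clear and touching nothing.

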